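Clear the drilled links to the peg board and clamp in the blank

ROBOT

A 7-joint arm with a two-finger parallel gripper is mounted at the origin on the work surface. World frame = base frame: x ahead of the robot, y to its left, z up, the work surface at z = 0. Lengths are in m, angles in rad, forces in N, time in s.
With the tool pointing down it reaches from about 0.4 to 0.85 m from the base axis. Payload 4.5 kg.
Tool frame: the origin (TCP) lies between the finger pads; the fingertips stand r.tip_reach ahead of it and the grasp point (between the pads) lies 3 mm ahead of it (r.tip_reach is the distance from the TCP to the fingertips, in m); z points along the fingers, y is the line along which they close (so a half turn about z gives the same grasp; the last joint's range is limited). The gripper opens to 88 mm and grips with 3 to 60 N. Pads are 18 mm wide; open, the fingers measure 123 mm over their backs; the gripper's body (75 mm by 187 mm) begins 45 mm behind the grasp point.
Start: joints at [0.034, 0.689, -0.195, 1.565, 0.157, 0.902, -0.215], TCP at [0.625, 0, 0.261] pointing down, gripper open.
Joint ranges: [-3.01, 3.01], [-0.46, 2.08], [-1.47, 1.51], [0.13, 2.56], [-1, 4.14], [0.04, 2.09], [-2.66, 2.66]. Speed limits (rad/s): [2.57, 2.57, 3.14, 3.14, 3.14, 3.14, 3.14].

INTERFACE

Orientations are given as a unit quaternion [x, y, z, w].
In Python, from plant import r gives the robot as it stands.
- The arm moves only by the tool step_arm, never from a script. Its argument "motion" is a list of rows, each an object with "dp": the shift along the tool's x, y, z in mm, a list of three; "twist": the turn, a rotation vector about the tool's x, y, z in rad, a list of three; "hand": the opening, from -1 (shut) to 1 (fully open). In form: [{"dp": [dx, dy, dz], "twist": [rx, ry, rz], "hand": hand}, ...]. A call has 1 to 5 rows; each row is the pose to reach, as a shift and turn from the pose commanded when the call began, along the tool's axes at that moment; what a row does not reach only later rows make up. A row lasts 1/8 s, in which the tool goes at most 62.5 mm and 10.7 degrees, less where a joint would pass 70% of its speed; a pose out of reach is approached as far as the arm can. A call with a gripper value outside its range is refused whole. The fingers move at their own pace and stop on an object; "force" is the grip in N (left out, the last holds). Time passes only in rows, so rows that repeat a pose let the fingers close. It gives the time, the measured TCP pose, the force, the opening and the grip force at its end, in the units of the state.
- r.get_state(): the state, without advancing time (a new reading comes with each control period).
- r.snapshot(name): name is "scene" or "side" or "wrist"; returns a dict with "pixels" (420x560x3 uint8, red, green, blue), "depth" (420x560 float32, m along the optical axis (not along the pixel's ray), 0 where there is no reading), "fx", "fy", "cx", "cy" (pixels), "xyz" and "orientation" of the camera in the world; the wrist camera has in their place "mount" (4x4, takes a point from camera to tool coordinates, whose origin is the TCP and whose axes are the flange's). Camera axes: x right, y down, z forward; pixel columns grow to the right and rows downward; lengths in m; the calibration is good to about 2 mm. A picture is of the moment at which its call begins: read the wrist's pose just before it.
- r.finish_job(): hands the job in; it is judged then, once.
Trained networks look in the newest picture that a camera, given by its name, has taken for a name from the list of things; names that differ only in an ending like _2 or _b are one class to them, and where a whole thing is asked for, a point or a joint stands for the part that bears it (a point fixed in the world has none). Each returns a list of dicts, best first, with "score" (0 to 1); they miss things now and then, are a little off and sometimes report something else, mostly with a low value. They report only what shows in the picture. A call takes as long as a camera call. They do not tell look-alikes from the thing itself.
- r.search_frame(camera, thing): "at" ([x, y, z] in m, in the coordinates of the camera as it stood for that picture, good to about 4 mm: the middle of the surface that is visible of it).
The state is a dict: "clock": time; "q": joint angles; "qd": joint speeds; "joint_torque": joint torques, N m; "tool_pos": TCP position; "eef_rot": TCP orientation; "contact_force": force on the tool from outside, world axes, zero at the start; "moment": the same for the moment, N m; "opening": opening from 0.0 (shut) to 1.0 (fully open); "finger_force": force on a finger pad.
Only numpy, scipy, OpenCV 4.12 (cv2) and the standard library are available. Lean on these libraries where they do the work, as an engineer would, in place of code of your own. Each camera call takes 0.05 s, during which the arm holds its last target. There are 200 camera calls.

TASK

Swing the clamp of the drilling fixture right back, take the drilled link out, and hang it and every other drilled link on the bench by its eye on the leaning peg board, one link to a peg, hanging down flat against the board. Lay the undrilled blank (the link without an eye) fully home in the emptied nest while the clamp is back, then swing the clamp over onto it. Leave the other things on the bench where they are.

Things in the scene. Friction and masses are not known exactly. Their poses are not given: they have to be found in the camera images.
- fixture: Fixed drilling fixture: dark steel base 230 x 100 x 20 mm, nest in the middle, red clamp pillar at x = +85 mm, 72 mm high. Origin: centre of the underside; x along the nest towards the pillar, z up. Steel blocks 10 mm high on the base bound a pocket 105 x 41 mm; its long sides are open for 64 mm in the middle, for the fingers. Its x points away from the robot, within 0.35 rad.
- nest (a point): Centre of the nest's floor, on the base plate's top (20 mm above the bench); axes as the fixture's. A link that lies home has its underside here and its length along x (either way round).
- clamp (a joint): Clamp arm angle (rad): 0 with its rubber pad (24 mm across, 30 mm from the nest's centre towards the pillar) resting on a 12 mm link; -0.15 shut on the empty nest; 2.0 at the stop, right back beyond the pillar, clear of the nest. Steel arm, 0.4 kg, damped, held by its weight only: below about 1.4 it falls shut, above it falls back to the stop. Moving it takes under 6 N.
- clamp_hinge (a point): Hinge axis of the clamp, 85 mm from the nest's centre along the fixture's x, 58 mm above the bench; the axis runs along the fixture's y.
- bar_left (a point): Grip point on the clamp's black round cross bar (14 mm thick, 144 mm long, along the fixture's y), 45 mm to the +y side of the 22 mm wide arm; the -y half is the same. 104 mm from the hinge axis: at joint 0 it is 98 mm to fixture -x of it and 36 mm above. Take it here from above, fingers closing along the fixture's x, pinched or loosely caged while the arm swings.
- panel: Fixed white perforated board, 165 mm up the slope x 370 mm, facing the robot, sloping up away from it at 40 degrees to the level. Origin: middle of its lower edge, on the surface, 20 mm above the bench; x up the slope, y along the board, z out of it. Four steel pegs 12 mm thick, 45 mm long, square to it at x = 115, y = -127.5, -42.5, 42.5, 127.5 mm. A hung eye's centre is 6 mm off the surface.
- link0: Drilled link: flat aluminium plate 100 x 36 x 12 mm, one end round, a round through hole (the eye, 22 mm) near the square end; about 0.11 kg. At the start it is clamped in the nest, eye towards the robot side (fixture -x). Origin: centre of the underside; x along its length towards the eye, z up.
- link0_eye (a point): Centre of its eye at half thickness, 32 mm from its middle along x.
- link1: Drilled link: flat aluminium plate 100 x 36 x 12 mm, one end round, a round through hole (the eye, 22 mm) near the square end; about 0.11 kg. At the start it lies flat on the bench; may be absent. Origin: centre of the underside; x along its length towards the eye, z up.
- link1_eye (a point): Centre of its eye at half thickness, 32 mm from its middle along x.
- link2: Drilled link just like link1; may be absent.
- link2_eye (a point): Centre of its eye, as for link1.
- link3: Drilled link just like link1; may be absent.
- link3_eye (a point): Centre of its eye, as for link1.
- blank: Undrilled link: same 100 x 36 x 12 mm aluminium plate with one round end, but without an eye, lying flat on the bench. Origin: centre of the underside, x along its length away from the round end, z up.
- blank_mid (a point): Middle of the blank at half thickness (6 mm above its underside).
- spray_can: Aerosol can, 66 mm across, 170 mm tall, standing; not part of the job. Origin: centre of its underside.
- power_brick: Black power brick 125 x 60 x 35 mm; not part of the job. Origin: centre of its underside.
- screwdriver: Screwdriver, 190 mm long, lying along its x; not part of the job. Origin: centre of its underside.
- collar: Steel shaft collar, 68 mm across, 22 mm high; not part of the job. Origin: centre of its underside.
- carton: Small cardboard carton 110 x 80 x 60 mm; not part of the job. Origin: centre of its underside.
Things that resemble listed ones, but are neither listed nor needed, are in the scene too. Leave any black or blue look-alike of the link1 alone. Leave any black or orange look-alike of the link0 alone.

How it is judged:
On the way, in this order (a step that is already met when the one before it is completed fails the run):
1. the clamp is swung right back over centre (value of joint clamp above 1.7 rad), for 0.2 s.
2. the blank lies home in the nest while the clamp is back (horizontal distance between blank_mid and nest below 0.006 m and z of blank_mid in the frame of nest between 0.003 and 0.0095 m and angle between the x axis of blank and the x axis of fixture, either way round below 0.14 rad and angle between the z axis of blank and the z axis of fixture, either way round below 0.06 rad and value of joint clamp above 1.3 rad), for 0.2 s.
3. the clamp is swung over and rests on the blank (horizontal distance between blank_mid and nest below 0.006 m and z of blank_mid in the frame of nest between 0.003 and 0.0095 m and angle between the x axis of blank and the x axis of fixture, either way round below 0.14 rad and angle between the z axis of blank and the z axis of fixture, either way round below 0.06 rad and value of joint clamp between -0.06 and 0.06 rad), for 0.3 s.
At the end, for the whole second after the job is handed in: Each drilled link at rest on its own peg: eye within 10 mm of the peg axis, at most 14 mm off the board, flat within 0.15 rad, middle at most 105 mm up the board. Blank home: within 6 mm of the nest centre, 3.5 mm of its floor, 0.14 rad along it; clamp within 0.06 of 0 (all of step 3 and linear speed of each of blank, link0, link1, link2, link3 below 0.02 m/s and x of link0_eye in the frame of panel between 0.105 and 0.125 m and z of link0_eye in the frame of panel between 0 and 0.014 m and (y of link0_eye in the frame of panel between -0.1375 and -0.1175 m or y of link0_eye in the frame of panel between -0.0525 and -0.0325 m or y of link0_eye in the frame of panel between 0.0325 and 0.0525 m or y of link0_eye in the frame of panel between 0.1175 and 0.1375 m) and angle between the z axis of each of link0, link1, link2, link3 and the z axis of panel, either way round below 0.15 rad and x of each of link0, link1, link2, link3 in the frame of panel below 0.105 m and x of link1_eye in the frame of panel between 0.105 and 0.125 m and z of link1_eye in the frame of panel between 0 and 0.014 m and (y of link1_eye in the frame of panel between -0.1375 and -0.1175 m or y of link1_eye in the frame of panel between -0.0525 and -0.0325 m or y of link1_eye in the frame of panel between 0.0325 and 0.0525 m or y of link1_eye in the frame of panel between 0.1175 and 0.1375 m) and x of link2_eye in the frame of panel between 0.105 and 0.125 m and z of link2_eye in the frame of panel between 0 and 0.014 m and (y of link2_eye in the frame of panel between -0.1375 and -0.1175 m or y of link2_eye in the frame of panel between -0.0525 and -0.0325 m or y of link2_eye in the frame of panel between 0.0325 and 0.0525 m or y of link2_eye in the frame of panel between 0.1175 and 0.1375 m) and x of link3_eye in the frame of panel between 0.105 and 0.125 m and z of link3_eye in the frame of panel between 0 and 0.014 m and (y of link3_eye in the frame of panel between -0.1375 and -0.1175 m or y of link3_eye in the frame of panel between -0.0525 and -0.0325 m or y of link3_eye in the frame of panel between 0.0325 and 0.0525 m or y of link3_eye in the frame of panel between 0.1175 and 0.1375 m)); the robot touches nothing.
It fails at once if a thing that is not part of the job is pushed aside (more than 40 mm) (distance of any of spray_can, power_brick, screwdriver, collar, carton from where it was at the start of the episode above 0.04 m).
Of link1, link2, link3 only 2 to 3 are there at a start; the rules pass over those that are not, and their reading is None.
At some moment in a run one of link1, link2, link3, blank may be knocked a few centimetres aside while the robot is not near it.
Once in a run the grip may slacken for a moment while it holds something.
It also fails if it takes over 210 s, if anything falls off the work surface, if the arm or the gripper's body presses on something with over 40 N, if the wrist force passes 120 N, or if a joint passes its speed limit or range.

## Working session

There is one attempt and no reset: what is moved stays moved. The work goes in short steps, Python scripts to look and compute and a tool call to move; the robot and the scene stay as the last step left them, time stands still between calls to the robot, and variables do not carry over. Pictures are saved under pics/ and viewed, at most 14 in all, crops included, and the job is handed in when it is done.

Besides the shell and the picture viewer there is one more tool, called after ">>>" by a JSON object that holds its "api" and its "payload". step_arm: Moves the arm, as the interface text tells. Its arguments: {"type":"object","properties":{"motion":{"type":"array"},"force":{"type":"number"}},"required":["motion"]}

```bash
ls; mkdir -p pics; cat > h.py <<'E'
import numpy as np, cv2, json
from scipy.spatial.transform import Rotation as R
from plant import r
def st(): return r.get_state()
def snap(n):
    s=st(); d=r.snapshot(n)
    if n=='wrist':
        T=np.eye(4);T[:3,:3]=R.from_quat(s['eef_rot']).as_matrix();T[:3,3]=s['tool_pos']
        C=T@np.array(d['mount'])
    else:
        C=np.eye(4);C[:3,:3]=R.from_quat(d['orientation']).as_matrix() if np.size(d['orientation'])==4 else np.array(d['orientation']);C[:3,3]=d['xyz']
    d['C']=C; return d
def px2w(d,u,v,z=None):
    """pixel to world: by depth, or by meeting plane z"""
    ray=np.array([(u-d['cx'])/d['fx'],(v-d['cy'])/d['fy'],1.])
    if z is None: p=ray*d['depth'][int(round(v)),int(round(u))]; return d['C'][:3,:3]@p+d['C'][:3,3]
    w=d['C'][:3,:3]@ray;o=d['C'][:3,3]; return o+w*(z-o[2])/w[2]
def w2px(d,p):
    q=d['C'][:3,:3].T@(np.array(p)-d['C'][:3,3]); return d['fx']*q[0]/q[2]+d['cx'],d['fy']*q[1]/q[2]+d['cy']
def cloud(d):
    v,u=np.mgrid[:420,:560]; D=d['depth']
    P=np.stack([(u-d['cx'])/d['fx']*D,(v-d['cy'])/d['fy']*D,D],-1)
    W=P@d['C'][:3,:3].T+d['C'][:3,3]; W[D==0]=np.nan; return W
def find(d,cam,t):
    out=[]
    for e in r.search_frame(cam,t):
        p=d['C'][:3,:3]@np.array(e['at'])+d['C'][:3,3]
        out.append((round(e['score'],2),p.round(3).tolist(),[int(x) for x in w2px(d,p)]))
    return out
def save(d,n): cv2.imwrite('pics/'+n,cv2.cvtColor(d['pixels'],cv2.COLOR_RGB2BGR))
E
cat > a.py <<'E'
from h import *
s=st(); print(s, r.tip_reach)
for c in ['scene','side','wrist']:
    d=snap(c); save(d,c+'0.png'); print(c,d['C'].round(3).tolist(),d['fx'])
    for t in ['fixture','link0','link1','blank','panel','bar_left']+(['spray_can','power_brick','screwdriver','collar','carton'] if c=='scene' else []):
        print(t,find(d,c,t))
E
python3 a.py
```

```text
pics
{'clock': 0.0, 'q': array([ 0.03381286,  0.6899862 , -0.19451425,  1.5663753 ,  0.15732144,
        0.90250327, -0.21510995]), 'qd': array([ 0.00068754,  0.00093   , -0.00157534,  0.00147523, -0.00115781,
       -0.00054446, -0.00117807]), 'joint_torque': array([ 3.38560185e-04, -5.27571630e+01, -1.26686912e+00, -1.53434461e+01,
       -5.26333472e-02,  6.56995355e-03,  1.65937727e-04]), 'tool_pos': array([ 6.24389114e-01, -6.10996342e-05,  2.59900303e-01]), 'eef_rot': array([ 7.07078555e-01,  7.07134383e-01, -7.16319152e-04, -6.06908350e-04]), 'contact_force': array([0.43757257, 0.34511176, 0.1575785 ]), 'moment': array([ 0.03850848, -0.02127494,  0.00760312]), 'finger_force': 0.0, 'opening': 0.998105869777209} 0.022
scene [[-0.195, 0.525, -0.828, 1.564], [0.981, 0.098, -0.168, 0.184], [-0.007, -0.845, -0.535, 0.745], [0.0, 0.0, 0.0, 1.0]] 469.7363621519144
fixture [(0.71, [0.469, -0.289, 0.018], [202, 213]), (0.26, [0.436, 0.105, 0.009], [337, 223])]
link0 [(0.92, [0.685, -0.322, 0.011], [161, 258]), (0.84, [0.442, -0.052, 0.015], [283, 217]), (0.77, [0.223, 0.35, 0.016], [422
[... 2506 characters left out ...]
]
wrist [[1.0, 0.001, -0.0, 0.626], [0.001, -0.956, -0.294, 0.077], [-0.001, 0.294, -0.956, 0.385], [0.0, 0.0, 0.0, 1.0]] 324.3902471661032
fixture [(0.81, [0.494, -0.274, 0.021], [181, 377])]
link0 [(0.85, [0.66, -0.305, 0.01], [299, 389]), (0.73, [0.831, 0.158, 0.01], [475, 31]), (0.62, [0.443, -0.058, 0.007], [127, 227]), (0.3, [0.441, -0.289, 0.031], [141, 392])]
link1 [(0.85, [0.66, -0.305, 0.01], [299, 389]), (0.73, [0.831, 0.158, 0.01], [475, 31]), (0.62, [0.443, -0.058, 0.007], [127, 227]), (0.3, [0.441, -0.289, 0.031], [141, 392])]
blank [(0.52, [0.491, -0.274, 0.02], [178, 377])]
panel [(0.63, [0.645, 0.074, 0.094], [298, 116])]
bar_left [(0.52, [0.461, -0.291, 0.039], [153, 397])]
```

View pics/scene0.png

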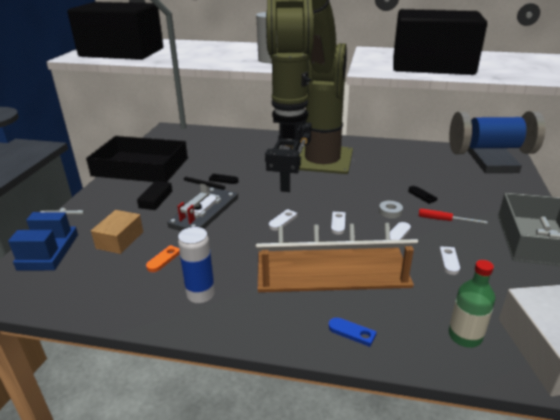

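View pics/side0.png

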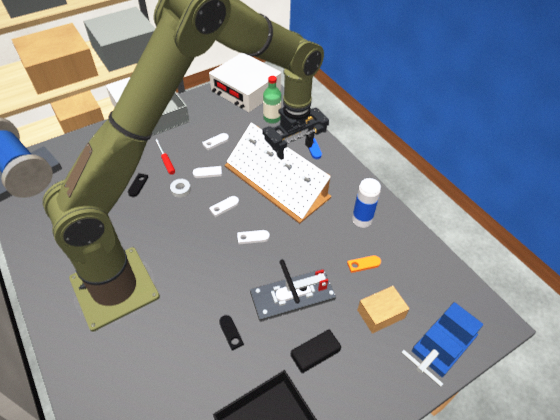

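View pics/wrist0.png

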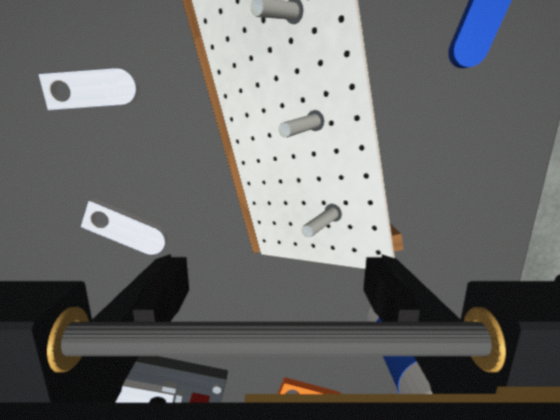

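The scene picture shows link0 under the red clamp at about (205,203). Light-coloured drilled links are at (283,218), (337,222) and (450,259), and an eyeless blank is at (400,231). The black (222,178), orange (163,258) and blue (352,330) links are look-alikes. The board with its 4 pegs is at (335,250). Next I fit the poses.

```bash
cat >> h.py <<'E'
def fitlink(d,seed,ztop=0.012,rad=0.085,thr=110):
    """pose of a light plate near seed; returns centre, yaw (towards eye, or away from round end), size, eye"""
    W=cloud(d); px=d['pixels'].astype(float)
    v,u=np.mgrid[:420,:560]
    ray=np.stack([(u-d['cx'])/d['fx'],(v-d['cy'])/d['fy'],np.ones(u.shape)],-1)@d['C'][:3,:3].T
    o=d['C'][:3,3]; P=o+ray*((ztop-o[2])/ray[...,2])[...,None]
    m=(np.linalg.norm(P[...,:2]-np.array(seed)[:2],axis=-1)<rad)&(px.min(-1)>thr)&(np.abs(W[...,2]-ztop)<0.012)
    n,l,s,c=cv2.connectedComponentsWithStats(m.astype(np.uint8),connectivity=4)
    if n<2: return None
    k=1+np.argmax(s[1:,4]); m=(l==k).astype(np.uint8)
    cs,h=cv2.findContours(m,cv2.RETR_CCOMP,cv2.CHAIN_APPROX_NONE)
    i=max(range(len(cs)),key=lambda j:cv2.contourArea(cs[j]))
    toW=lambda c:np.array([P[y,x,:2] for x,y in c[:,0]],np.float32)
    o_=toW(cs[i]); (cx,cy),(w,hh),a=cv2.minAreaRect(o_*1000)
    box=cv2.boxPoints(((cx,cy),(w,hh),a))/1000
    e1=box[1]-box[0];e2=box[2]-box[1]; L=e1 if np.linalg.norm(e1)>np.linalg.norm(e2) else e2
    t=L/np.linalg.norm(L); c0=np.array([cx,cy])/1000
    holes=[j for j in range(len(cs)) if h[0][j][3]==i and cv2.contourArea(cs[j])>15]
    eye=None
    if holes:
        j=max(holes,key=lambda j:cv2.contourArea(cs[j])); eye=toW(cs[j]); eye=(eye.max(0)+eye.min(0))/2
        if (eye-c0)@t<0: t=-t
    else: # square end holds more area far from middle
        q=P[m>0][:,:2]-c0; s_=q@t; w_=np.abs(q@np.array([-t[1],t[0]]))
        if np.sum((s_>.035)&(w_>.012))<np.sum((s_<-.035)&(w_>.012)): t=-t
    return dict(c=c0.round(4),yaw=round(float(np.arctan2(t[1],t[0])),3),size=sorted([round(float(w)),round(float(hh))]),eye=None if eye is None else eye.round(4),z=round(float(np.nanmedian(W[...,2][m>0])),4),rgb=px[m>0].mean(0).astype(int))
E
cat > b.py <<'E'
from h import *
seeds=dict(A=(.442,-.055),B=(.43,.10),C=(.548,.4),blank=(.444,.276))
for c in ['scene','side','wrist']:
    d=snap(c)
    for k,s in seeds.items():
        f=fitlink(d,s); print(c,k,f)
# panel: white points in wrist+side
for c in ['wrist','side']:
    d=snap(c); W=cloud(d); m=(d['pixels'].min(-1)>120)&(W[...,2]>.03)&(W[...,2]<.14)&(abs(W[...,0]-.65)<.16)&(abs(W[...,1]-.08)<.25)
    P=W[m]; 
    for _ in range(6):
        c0=P.mean(0);U=np.linalg.svd(P-c0,full_matrices=False)[2];n=U[2]*np.sign(U[2][2]); P=P[abs((P-c0)@n)<.006]
    print(c,'plane',len(P),c0.round(4),n.round(4),'tilt',np.degrees(np.arccos(n[2])),'yaw',np.arctan2(-n[1],-n[0]))
    ex=-np.cross(np.cross(n,[0,0,1]),n)*-1; ex/=np.linalg.norm(ex); ey=np.cross(n,ex)
    q=np.stack([P@ex,P@ey],-1); rc=cv2.minAreaRect((q*1000).astype(np.float32)); print(rc)
    # pegs: points 12..50mm above plane
    D=(W-c0)@n; mm=(D>.012)&(D<.055)&(abs(W[...,0]-.65)<.2)&(abs(W[...,1]-.08)<.25)&(W[...,2]<.19)
    nn,l,s,cc=cv2.connectedComponentsWithStats(mm.astype(np.uint8))
    for k in range(1,nn):
        if s[k,4]>60:
            Q=W[l==k]; print('peg?',s[k,4],cc[k].round(),[round(float(Q.mean(0)@a),4) for a in (ex,ey)],((Q-c0)@n).max().round(3),Q.mean(0).round(3))
E
python3 b.py
```

```text
scene A {'c': array([ 0.4474, -0.0564]), 'yaw': 2.704, 'size': [46, 112], 'eye': None, 'z': 0.0109, 'rgb': array([182, 186, 194])}
scene B {'c': array([0.4313, 0.105 ]), 'yaw': -3.051, 'size': [40, 118], 'eye': None, 'z': 0.0112, 'rgb': array([185, 190, 199])}
scene C {'c': array([0.553 , 0.4019]), 'yaw': -3.083, 'size': [41, 115], 'eye': None, 'z': 0.011, 'rgb': array([185, 189, 199])}
scene blank {'c': array([0.4438, 0.2753]), 'yaw': 2.718, 'size': [45, 104], 'eye': None, 'z': 0.0113, 'rgb': array([195, 201, 210])}
side A {'c': array([ 0.4372, -0.0666]), 'yaw': 2.951, 'size': [143, 163], 'eye': array([ 0.3761, -0.0356], dtype=float32), 'z': 0.0034, 'rgb': array([174, 173, 175])}
side B {'c': array([0.4356, 0.0945]), 'yaw': -2.18, 'size': [152, 165], 'eye': array([0.4387, 0.0512], dtype=float32), 'z': 0.0034, 'rgb': array([174, 173, 175])}
side C {'c': array([0.5462, 0.3919]), 'yaw': 2.904, 'size': [150, 169], 'eye': None, 'z': 0.0038, 'rgb': array([173, 173, 174])}
side blank {'c': array([0.4368, 0.2764]), 'yaw': -2.063, 'size': [152, 163], 'eye': array([0.4326, 0.2384], dtype=floa
[... 537 characters left out ...]
7382812, -89.40383911132812), (151.68707275390625, 271.8404541015625), 0.03720971941947937)
peg? 16405 [170. 151.] [0.3811, -0.0906] 0.055 [0.504 0.027 0.   ]
peg? 682 [270.   8.] [0.5688, -0.0] 0.047 [0.622 0.148 0.121]
peg? 504 [295. 126.] [0.5689, -0.083] 0.046 [0.641 0.068 0.122]
peg? 434 [316. 224.] [0.5686, -0.1663] 0.046 [ 0.661 -0.013  0.121]
peg? 179 [420. 389.] [0.6326, -0.3339] 0.021 [ 0.758 -0.162  0.149]
side plane 3561 [0.6294 0.0905 0.0758] [-0.6258 -0.1485  0.7657] tilt 40.03172593792844 yaw 0.23295923929767226
((536.486572265625, -95.09230041503906), (158.31832885742188, 483.35699462890625), 0.6612375378608704)
peg? 1841 [258. 213.] [0.3809, -0.092] 0.055 [0.504 0.025 0.002]
```

>>> {"api": "step_arm", "payload": {"motion": [{"dp": [-50, -35, -10], "twist": [0, 0, 0], "hand": 1}, {"dp": [-100, -75, -20], "twist": [0, 0, 0], "hand": 1}, {"dp": [-150, -115, -30], "twist": [0, 0, 0], "hand": 1}, {"dp": [-200, -150, -40], "twist": [0, 0, 0], "hand": 1}, {"dp": [-230, -170, -40], "twist": [0, 0, 0], "hand": 1}]}}

```text
clock: 2.17
tool_pos: [0.4532, -0.2328, 0.3016]
eef_rot: [0.708, 0.706, -0.0, 0.001]
contact_force: [-0.4, 0.0, -0.6]
opening: 0.995
finger_force: 0.0
```

>>> {"api": "step_arm", "payload": {"motion": [{"dp": [0, 0, 0], "twist": [0, 0, 0], "hand": 0}, {"dp": [0, 0, 0], "twist": [0, 0, 0], "hand": -0.2}]}}

```text
clock: 2.42
tool_pos: [0.4557, -0.2291, 0.3009]
eef_rot: [0.707, 0.707, 0.001, 0.0]
contact_force: [-0.4, -0.1, 0.7]
opening: 0.797
finger_force: 0.0
```

```bash
cat > c.py <<'E'
from h import *
d=snap('wrist'); save(d,'fix1.png'); print(st()['tool_pos'],st()['q'].round(2))
for t in ['fixture','link0','bar_left','clamp','clamp_hinge']: print(t,find(d,'wrist',t))
W=cloud(d);H=W[...,2]; N=(abs(W[...,0]-.46)<.2)&(abs(W[...,1]+.3)<.13)
m=(abs(H-.02)<.004)&N
c,(w,h),a=cv2.minAreaRect((W[m][:,:2]*1000).astype(np.float32)); print('base',c,w,h,a,m.sum())
m=(H>.085)&(H<.115)&N&(d['pixels'].max(-1)<70)
Q=W[m]; print('bar',m.sum(),Q.mean(0),cv2.minAreaRect((Q[:,:2]*1000).astype(np.float32)),np.percentile(Q[:,2],[5,50,95]))
E
python3 c.py
```

```text
[ 0.45602541 -0.22857204  0.30078609] [ 0.53  0.49 -0.24  1.85  0.15  0.81  0.22]
fixture [(0.61, [0.431, -0.294, 0.019], [256, 225])]
link0 [(0.76, [0.448, -0.059, 0.009], [267, 28]), (0.68, [0.227, -0.297, 0.013], [104, 226]), (0.6, [0.411, -0.29, 0.034], [239, 226]), (0.59, [0.672, -0.326, 0.016], [433, 247])]
bar_left [(0.74, [0.434, -0.302, 0.063], [256, 243])]
clamp [(0.89, [0.435, -0.302, 0.066], [257, 245])]
clamp_hinge [(0.71, [0.432, -0.288, 0.018], [256, 221]), (0.44, [0.439, -0.303, 0.069], [260, 247])]
base (432.61572265625, -298.41326904296875) 100.63195037841797 230.2126007080078 75.92701721191406 7368
bar 1355 [ 0.42184213 -0.2898252   0.099737  ] ((420.669677734375, -294.1036376953125), (140.56201171875, 13.191020965576172), 76.02862548828125) [0.09678069 0.10007302 0.10165094]
```

View pics/fix1.png

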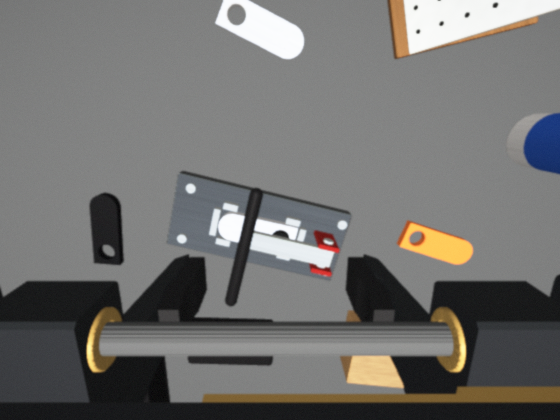

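The wrist picture shows the fixture centred at about (260,225) and the bar running from (258,192) to (230,302). The pillar is at right (325,255), so the fixture's yaw is -0.245. The measured bar centre matches joint 0.

>>> {"api": "step_arm", "payload": {"motion": [{"dp": [-7, -8, 40], "twist": [0, 0, 0.12], "hand": -0.1}, {"dp": [-15, -16, 80], "twist": [0, 0, 0.245], "hand": -0.1}, {"dp": [-21.5, -24, 120], "twist": [0, 0, 0.245], "hand": -0.1}, {"dp": [-21.5, -24, 160], "twist": [0, 0, 0.245], "hand": -0.1}, {"dp": [-21.5, -24, 160], "twist": [0, 0, 0.245], "hand": -0.1}]}}

```text
clock: 3.35
tool_pos: [0.4298, -0.2503, 0.1387]
eef_rot: [0.788, 0.616, -0.001, -0.002]
contact_force: [0.3, 0.9, 0.6]
opening: 0.455
finger_force: 0.0
```

>>> {"api": "step_arm", "payload": {"motion": [{"dp": [0, 0, 22], "twist": [0, 0, 0], "hand": -0.1}, {"dp": [0, 0, 44], "twist": [0, 0, 0], "hand": -0.1}, {"dp": [0, 0, 44], "twist": [0, 0, 0], "hand": -0.3}, {"dp": [0, 0, 44], "twist": [0, 0, 0], "hand": -0.5}, {"dp": [0, 0, 44], "twist": [0, 0, 0], "hand": -0.5}]}}

```text
clock: 3.98
tool_pos: [0.4318, -0.2518, 0.098]
eef_rot: [0.788, 0.615, 0.001, 0.001]
contact_force: [0.9, -0.2, -0.9]
opening: 0.25
finger_force: 0.0
```

```bash
python3 - <<'E'
from h import *
s=st();print(s['tool_pos'],R.from_quat(s['eef_rot']).as_matrix().round(3).tolist(),s['opening'],s['contact_force'],s['q'].round(2))
d=snap('side');print(find(d,'side','bar_left'));save(d,'s1.png')
E
```

```text
[ 0.43179703 -0.25178706  0.09797619] [[0.242, 0.97, 0.002], [0.97, -0.242, -0.001], [-0.0, 0.002, -1.0]] 0.2501775289384178 [ 0.87976375 -0.20853808 -0.94700379] [ 0.48  0.81 -0.07  2.07  0.2   0.27 -0.01]
[(0.87, [0.435, -0.311, 0.065], [296, 287]), (0.31, [0.416, -0.317, 0.022], [291, 299])]
```

>>> {"api": "step_arm", "payload": {"motion": [{"dp": [0, 6, -14], "twist": [0, 0, 0], "hand": -0.5}, {"dp": [0, 18, -31], "twist": [0, 0, 0], "hand": -0.5}, {"dp": [0, 31, -44], "twist": [0, 0, 0], "hand": -0.5}, {"dp": [0, 46, -54], "twist": [0, 0, 0], "hand": -0.5}, {"dp": [0, 63, -62], "twist": [0, 0, 0], "hand": -0.5}]}}

```text
clock: 4.7
tool_pos: [0.4699, -0.2616, 0.1575]
eef_rot: [0.789, 0.614, -0.015, -0.02]
contact_force: [-31.8, 8.0, 27.1]
opening: 0.255
finger_force: 15.6
```

>>> {"api": "step_arm", "payload": {"motion": [{"dp": [0, 17, -5], "twist": [0, 0, 0], "hand": -0.5}, {"dp": [0, 35, -6], "twist": [0, 0, 0], "hand": -0.5}, {"dp": [0, 53, -4], "twist": [0, 0, 0], "hand": -0.5}, {"dp": [0, 70, 1], "twist": [0, 0, 0], "hand": -0.5}, {"dp": [0, 83, 6], "twist": [0, 0, 0], "hand": -0.5}]}}

```text
clock: 5.32
tool_pos: [0.5728, -0.287, 0.1529]
eef_rot: [0.788, 0.615, -0.0, -0.0]
contact_force: [-1.3, 0.2, -1.0]
opening: 0.249
finger_force: 0.3
```

>>> {"api": "step_arm", "payload": {"motion": [{"dp": [0, 11, 7], "twist": [0, 0, 0], "hand": -0.5}, {"dp": [0, 21, 14], "twist": [0, 0, 0], "hand": -0.5}, {"dp": [0, 21, 14], "twist": [0, 0, 0], "hand": -0.2}, {"dp": [0, 21, 14], "twist": [0, 0, 0], "hand": 0.1}, {"dp": [0, 21, 14], "twist": [0, 0, 0], "hand": 0.3}]}}

```text
clock: 5.95
tool_pos: [0.5928, -0.2921, 0.139]
eef_rot: [0.788, 0.615, -0.0, 0.0]
contact_force: [0.6, -0.4, -0.0]
opening: 0.567
finger_force: 0.0
```

>>> {"api": "step_arm", "payload": {"motion": [{"dp": [0, 0, -50], "twist": [0, 0, 0], "hand": 0.3}, {"dp": [0, 0, -110], "twist": [0, 0, 0], "hand": 0.3}, {"dp": [0, -60, -150], "twist": [0, 0, 0], "hand": 0.3}, {"dp": [0, -120, -150], "twist": [0, 0, 0], "hand": 0.3}, {"dp": [0, -140, -150], "twist": [0, 0, 0], "hand": 0.3}]}}

```text
clock: 6.58
tool_pos: [0.4534, -0.2576, 0.2899]
eef_rot: [0.789, 0.615, -0.001, -0.0]
contact_force: [0.2, -0.9, -0.2]
opening: 0.648
finger_force: 0.0
```

```bash
cat > c2.py <<'E'
from h import *
d=snap('wrist'); s=st(); print(s['tool_pos'],s['q'].round(2))
save(d,'fix2.png')
print(find(d,'wrist','bar_left'),find(d,'wrist','link0'))
W=cloud(d);H=W[...,2]
m=(abs(H-.02)<.004)&(abs(W[...,0]-.46)<.2)&(abs(W[...,1]+.3)<.13)
print('base',cv2.minAreaRect((W[m][:,:2]*1000).astype(np.float32)),m.sum())
print(fitlink(d,(.4326,-.2984),.032,.07))
E
python3 c2.py
```

```text
[ 0.45099321 -0.25717357  0.28959587] [ 0.53  0.51 -0.16  1.84  0.11  0.8   0.06]
[(0.82, [0.557, -0.32, 0.137], [401, 241])] [(0.94, [0.681, -0.323, 0.014], [464, 184]), (0.93, [0.431, -0.298, 0.037], [265, 217]), (0.77, [0.226, -0.297, 0.013], [117, 247]), (0.67, [0.449, -0.067, 0.009], [229, 11]), (0.16, [0.481, -0.302, 0.016], [305, 206])]
base ((432.722900390625, -297.9505920410156), (99.7979736328125, 230.0506134033203), 76.02010345458984) 9193
{'c': array([ 0.4355, -0.2991]), 'yaw': -0.258, 'size': [63, 131], 'eye': array([ 0.4627, -0.3043], dtype=float32), 'z': 0.0312, 'rgb': array([223, 226, 228])}
```

View pics/fix2.png

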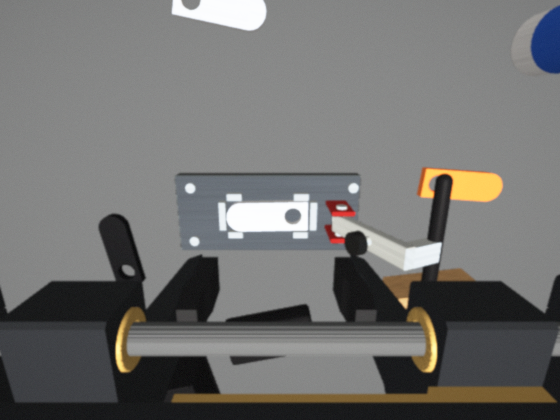

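The eye shows at (293,216), towards the pillar, so link0 lies the other way round from the text. Its round end is at (235,217), and the clamp is back with the bar at (437,240). Next I write a small planner for tool-axis numbers and take a view of the pegs.

```bash
cat > pl.py <<'E'
import json,sys
from h import *
def load(): c=json.load(open('cmd.json')); return np.array(c['p']),R.from_quat(c['q'])
def rot(yaw,n=(0,0,1)):
    "tool z = -n, tool x heads to yaw in the plane"
    z=-np.array(n,float);z/=np.linalg.norm(z);x=np.array([np.cos(yaw),np.sin(yaw),0]);x[2]=-(x@z-x[2]*z[2])/z[2] if abs(z[2])>1e-6 else 0
    x/=np.linalg.norm(x); return R.from_matrix(np.stack([x,np.cross(z,x),z],-1))
def plan(wps):
    """wps: (pos, Rotation, rows); prints per waypoint one or more calls; saves commanded end"""
    p,q=load()
    for wp,wq,n in wps:
        P0,Q0=p,q; rv=(Q0.inv()*wq).as_rotvec()
        k=0
        while k<n:
            ks=range(k+1,min(k+5,n)+1); rows=[]
            for j in ks:
                tp=P0+(wp-P0)*j/n; tq=Q0*R.from_rotvec(rv*j/n)
                dp=np.round(q.inv().apply(tp-p)*1000,1); tw=np.round((q.inv()*tq).as_rotvec(),3)
                rows.append({"dp":[float(x)+0 for x in dp],"twist":[float(x)+0 for x in tw]})
            print(json.dumps(rows)); 
            p=p+q.apply(dp/1000); q=q*R.from_rotvec(tw); k+=5
        print('--')
    json.dump(dict(p=p.tolist(),q=q.as_quat().tolist()),open('cmd.json','w'))
E
python3 - <<'E'
from pl import *
json.dump(dict(p=[.4572,-.2581,.289],q=(rot(np.pi/2-.245)).as_quat().tolist()),open('cmd.json','w'))
print(st()['tool_pos'])
plan([(np.array([.58,.14,.36]),rot(np.pi/2),9)])
E
```

```text
[ 0.45644723 -0.25813386  0.28952445]
[{"dp": [46.2, 2.5, -7.9], "twist": [0.0, 0.0, -0.027]}, {"dp": [92.4, 5.0, -15.8], "twist": [0.0, 0.0, -0.054]}, {"dp": [138.7, 7.5, -23.7], "twist": [0.0, 0.0, -0.082]}, {"dp": [184.9, 10.0, -31.6], "twist": [0.0, 0.0, -0.109]}, {"dp": [231.1, 12.5, -39.4], "twist": [0.0, 0.0, -0.136]}]
[{"dp": [45.5, 8.8, -7.9], "twist": [0.0, 0.0, -0.027]}, {"dp": [90.9, 17.5, -15.8], "twist": [0.0, 0.0, -0.055]}, {"dp": [136.4, 26.3, -23.7], "twist": [0.0, 0.0, -0.082]}, {"dp": [181.8, 35.0, -31.6], "twist": [0.0, 0.0, -0.109]}]
--
```

>>> {"api": "step_arm", "payload": {"motion": [{"dp": [46.2, 2.5, -7.9], "twist": [0, 0, -0.027], "hand": 0.3}, {"dp": [92.4, 5, -15.8], "twist": [0, 0, -0.054], "hand": 0.3}, {"dp": [138.7, 7.5, -23.7], "twist": [0, 0, -0.082], "hand": 0.3}, {"dp": [184.9, 10, -31.6], "twist": [0, 0, -0.109], "hand": 0.3}, {"dp": [231.1, 12.5, -39.4], "twist": [0, 0, -0.136], "hand": 0.3}]}}

```text
clock: 7.35
tool_pos: [0.5275, -0.0349, 0.3284]
eef_rot: [0.744, 0.668, 0.001, 0.0]
contact_force: [0.5, -0.6, 0.1]
opening: 0.652
finger_force: 0.0
```

>>> {"api": "step_arm", "payload": {"motion": [{"dp": [45.5, 8.8, -7.9], "twist": [0, 0, -0.027], "hand": 0.3}, {"dp": [90.9, 17.5, -15.8], "twist": [0, 0, -0.055], "hand": 0.3}, {"dp": [136.4, 26.3, -23.7], "twist": [0, 0, -0.082], "hand": 0.3}, {"dp": [181.8, 35, -31.6], "twist": [0, 0, -0.109], "hand": 0.3}]}}

```text
clock: 7.85
tool_pos: [0.5816, 0.1425, 0.3599]
eef_rot: [0.707, 0.708, 0.001, 0.0]
contact_force: [1.5, 0.6, -0.0]
opening: 0.655
finger_force: 0.0
```

>>> {"api": "step_arm", "payload": {"motion": [{"dp": [0, 0, 0], "twist": [0, 0, 0], "hand": 0.3}, {"dp": [0, 0, 0], "twist": [0, 0, 0], "hand": 0.3}, {"dp": [0, 0, 0], "twist": [0, 0, 0], "hand": 0.3}]}}

```text
clock: 8.22
tool_pos: [0.5802, 0.1383, 0.3594]
eef_rot: [0.708, 0.706, -0.001, 0.0]
contact_force: [-0.2, 0.2, 0.1]
opening: 0.654
finger_force: 0.0
```

```bash
cat > d.py <<'E'
from h import *
d=snap('wrist'); save(d,'peg.png'); print(st()['tool_pos'],st()['q'].round(2))
for t in ['link1','blank']: print(t,find(d,'wrist',t))
for k,s in dict(A=(.442,-.055),B=(.425,.10),C=(.548,.4),blank=(.444,.276)).items(): print(k,fitlink(d,s))
W=cloud(d); N=(abs(W[...,0]-.65)<.2)&(abs(W[...,1]-.08)<.25)
P=W[(d['pixels'].min(-1)>120)&(W[...,2]>.018)&(W[...,2]<.14)&N]
for _ in range(8):
    c0=P.mean(0);U=np.linalg.svd(P-c0,full_matrices=False)[2];n=U[2]*np.sign(U[2][2]); P=P[abs((P-c0)@n)<.005]
up=np.array([0,0,1])-n*n[2]; ex=up/np.linalg.norm(up); ey=np.cross(n,ex)
b=c0-ex*(c0[2]-.02)/ex[2]
q=np.stack([(P-b)@ex,(P-b)@ey],-1)
print(len(P),'n',n.round(4),'tilt',np.degrees(np.arccos(n[2])),'x range',np.percentile(q[:,0],[.2,99.8]),'y',np.percentile(q[:,1],[.2,99.8]),cv2.minAreaRect((q*1000).astype(np.float32)))
D=(W-c0)@n
for lo,hi in [(.036,.05),(.01,.05)]:
    mm=(D>lo)&(D<hi)&N&(((W-b)@ex)>.08)&(((W-b)@ex)<.17)
    nn,l,s,cc=cv2.connectedComponentsWithStats(mm.astype(np.uint8))
    for k in range(1,nn):
        if s[k,4]>40:
            Q=W[l==k]; print('peg',s[k,4],cc[k].round(),[round(float((Q.mean(0)-b)@a),4) for a in (ex,ey)],[(((Q-b)@a).min().round(4),((Q-b)@a).max().round(4)) for a in (ex,ey)],((Q-c0)@n).max().round(3))
np.savez('panel.npz',n=n,ex=ex,ey=ey,b=b); print(b)
E
python3 d.py
```

```text
[0.58013598 0.13839649 0.35957295] [-0.18  0.55 -0.23  1.52  0.14  1.09 -0.44]
link1 [(0.93, [0.427, 0.106, 0.008], [172, 190]), (0.67, [0.24, 0.346, 0.009], [8, 6]), (0.63, [0.41, -0.039, 0.009], [170, 277])]
blank [(0.75, [0.445, 0.275, 0.013], [173, 66])]
A {'c': array([ 0.4005, -0.0373]), 'yaw': 0.876, 'size': [18, 45], 'eye': None, 'z': 0.0117, 'rgb': array([193, 196, 201])}
B {'c': array([0.4248, 0.1028]), 'yaw': -3.077, 'size': [42, 105], 'eye': array([0.3945, 0.1028], dtype=float32), 'z': 0.0119, 'rgb': array([217, 220, 225])}
C None
blank {'c': array([0.4436, 0.2725]), 'yaw': -0.424, 'size': [40, 103], 'eye': None, 'z': 0.0119, 'rgb': array([225, 229, 234])}
24885 n [-0.6239 -0.1486  0.7673] tilt 39.891988565602226 x range [0.00131502 0.1655363 ] y [-0.22513071  0.14100149] ((82.80479431152344, -43.3172607421875), (370.4844055175781, 166.3977813720703), 89.94612121582031)
peg 136 [289.  97.] [0.1174, 0.0841] [(np.float64(0.11), np.float64(0.1216)), (np.float64(0.0783), np.float64(0.0902))] 0.047
peg 117 [306. 176.] [0.1173, 0.0001] [(np.float64(0.1095), np.float64(0.1218)), 
[... 157 characters left out ...]
at64(-0.0794))] 0.046
peg 78 [333. 305.] [0.1165, -0.1686] [(np.float64(0.1107), np.float64(0.1211)), (np.float64(-0.1758), np.float64(-0.1641))] 0.047
peg 302 [296.  96.] [0.1186, 0.084] [(np.float64(0.11), np.float64(0.1219)), (np.float64(0.0783), np.float64(0.0902))] 0.047
peg 258 [312. 173.] [0.1184, 0.0004] [(np.float64(0.1095), np.float64(0.1218)), (np.float64(-0.0061), np.float64(0.0053))] 0.047
peg 240 [326. 240.] [0.1181, -0.0836] [(np.float64(0.1099), np.float64(0.1218)), (np.float64(-0.091), np.float64(-0.0791))] 0.046
peg 81 [333. 305.] [0.1164, -0.1685] [(np.float64(0.1107), np.float64(0.1211)), (np.float64(-0.1758), np.float64(-0.1641))] 0.047
[0.55365237 0.13472946 0.02      ]
```

View pics/peg.png

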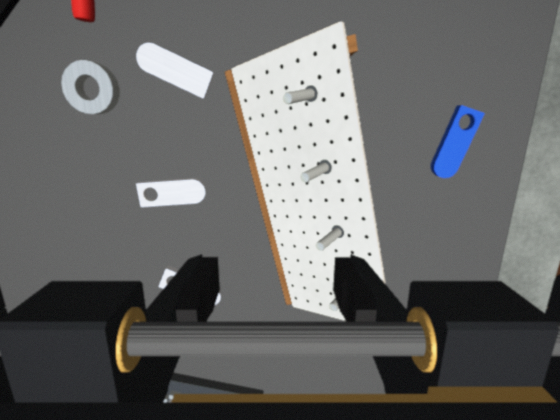

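Four pegs are at (300,96), (316,172), (330,238) and (335,303). The blank is at (175,70) without an eye, and B is at (170,192) with its eye at (150,194). Peg spacing measures 85 mm and the tilt 39.9°, both as the text says. Now I grasp link0.

```bash
python3 - <<'E'
from pl import *
G=rot(np.pi-.245)
plan([(np.array([.4327,-.298,.15]),G,12),(np.array([.4327,-.298,.045]),G,5)])
E
```

```text
[{"dp": [-36.5, -12.3, 17.5], "twist": [0.0, 0.0, -0.11]}, {"dp": [-73.0, -24.5, 35.0], "twist": [0.0, 0.0, -0.221]}, {"dp": [-109.5, -36.8, 52.5], "twist": [0.0, 0.0, -0.331]}, {"dp": [-146.0, -49.1, 70.0], "twist": [0.0, 0.0, -0.442]}, {"dp": [-182.5, -61.4, 87.5], "twist": [0.0, 0.0, -0.552]}]
[{"dp": [-24.7, -29.5, 17.5], "twist": [0.0, 0.0, -0.111]}, {"dp": [-49.3, -59.1, 35.0], "twist": [0.0, 0.0, -0.221]}, {"dp": [-73.9, -88.7, 52.5], "twist": [0.0, 0.0, -0.332]}, {"dp": [-98.6, -118.3, 70.0], "twist": [0.0, 0.0, -0.442]}, {"dp": [-123.2, -147.9, 87.5], "twist": [0.0, 0.0, -0.553]}]
[{"dp": [-5.5, -38.1, 17.5], "twist": [0.0, 0.0, -0.11]}, {"dp": [-10.9, -76.3, 35.0], "twist": [0.0, 0.0, -0.221]}]
--
[{"dp": [0.0, 0.0, 21.0], "twist": [0.0, 0.0, 0.0]}, {"dp": [0.0, 0.0, 42.0], "twist": [0.0, 0.0, 0.0]}, {"dp": [0.0, 0.0, 63.0], "twist": [0.0, 0.0, 0.0]}, {"dp": [0.0, 0.0, 84.0], "twist": [0.0, 0.0, 0.0]}, {"dp": [0.0, 0.0, 105.0], "twist": [0.0, 0.0, 0.0]}]
--
```

>>> {"api": "step_arm", "payload": {"motion": [{"dp": [-36.5, -12.3, 17.5], "twist": [0, 0, -0.11], "hand": 0.3}, {"dp": [-73, -24.5, 35], "twist": [0, 0, -0.221], "hand": 0.3}, {"dp": [-109.5, -36.8, 52.5], "twist": [0, 0, -0.331], "hand": 0.3}, {"dp": [-146, -49.1, 70], "twist": [0, 0, -0.442], "hand": 0.3}, {"dp": [-182.5, -61.4, 87.5], "twist": [0, 0, -0.552], "hand": 0.3}]}}

```text
clock: 9.0
tool_pos: [0.5181, -0.0442, 0.272]
eef_rot: [0.486, 0.874, 0.0, 0.0]
contact_force: [0.5, 0.8, 0.4]
opening: 0.649
finger_force: 0.0
```

>>> {"api": "step_arm", "payload": {"motion": [{"dp": [-24.7, -29.5, 17.5], "twist": [0, 0, -0.111], "hand": 0.3}, {"dp": [-49.3, -59.1, 35], "twist": [0, 0, -0.221], "hand": 0.3}, {"dp": [-73.9, -88.7, 52.5], "twist": [0, 0, -0.332], "hand": 0.3}, {"dp": [-98.6, -118.3, 70], "twist": [0, 0, -0.442], "hand": 0.3}, {"dp": [-123.2, -147.9, 87.5], "twist": [0, 0, -0.553], "hand": 0.3}]}}

```text
clock: 9.62
tool_pos: [0.4567, -0.2267, 0.1844]
eef_rot: [0.23, 0.973, -0.0, 0.0]
contact_force: [0.1, -0.0, -0.6]
opening: 0.652
finger_force: 0.0
```

>>> {"api": "step_arm", "payload": {"motion": [{"dp": [-5.5, -38.1, 17.5], "twist": [0, 0, -0.11], "hand": 0.3}, {"dp": [-10.9, -76.3, 35], "twist": [0, 0, -0.221], "hand": 0.3}, {"dp": [-10.9, -76.3, 35], "twist": [0, 0, -0.221], "hand": 0.3}, {"dp": [-10.9, -76.3, 35], "twist": [0, 0, -0.221], "hand": 0.3}]}}

```text
clock: 10.12
tool_pos: [0.433, -0.2978, 0.15]
eef_rot: [0.123, 0.992, 0.0, 0.001]
contact_force: [1.6, 0.2, 1.3]
opening: 0.648
finger_force: 0.0
```

>>> {"api": "step_arm", "payload": {"motion": [{"dp": [0, 0, 30], "twist": [0, 0, 0], "hand": 0.3}, {"dp": [0, 0, 60], "twist": [0, 0, 0], "hand": 0.3}, {"dp": [0, 0, 85], "twist": [0, 0, 0], "hand": 0.3}, {"dp": [0, 0, 105], "twist": [0, 0, 0], "hand": 0.3}, {"dp": [0, 0, 105], "twist": [0, 0, 0], "hand": 0.3}]}}

```text
clock: 10.75
tool_pos: [0.4334, -0.2963, 0.0444]
eef_rot: [0.121, 0.993, 0.0, -0.0]
contact_force: [-0.5, -0.0, -0.4]
opening: 0.648
finger_force: 0.0
```

>>> {"api": "step_arm", "payload": {"motion": [{"dp": [0, 0, 0], "twist": [0, 0, 0], "hand": -0.5}, {"dp": [0, 0, 0], "twist": [0, 0, 0], "hand": -0.5}, {"dp": [0, 0, 0], "twist": [0, 0, 0], "hand": -0.5}, {"dp": [0, 0, 0], "twist": [0, 0, 0], "hand": -0.5}], "force": 30}}

```text
clock: 11.25
tool_pos: [0.4332, -0.2983, 0.0457]
eef_rot: [0.122, 0.993, -0.0, 0.001]
contact_force: [0.2, -0.4, 6.7]
opening: 0.401
finger_force: 30.0
```

>>> {"api": "step_arm", "payload": {"motion": [{"dp": [0, 0, -15], "twist": [0, 0, 0], "hand": -0.5}, {"dp": [0, 0, -40], "twist": [0, 0, 0], "hand": -0.5}, {"dp": [0, 0, -80], "twist": [0, 0, 0], "hand": -0.5}, {"dp": [0, 0, -130], "twist": [0, 0, 0], "hand": -0.5}, {"dp": [0, 0, -155], "twist": [0, 0, 0], "hand": -0.5}]}}

```text
clock: 11.88
tool_pos: [0.4331, -0.2982, 0.2029]
eef_rot: [0.122, 0.993, -0.0, 0.001]
contact_force: [0.0, 0.0, -1.1]
opening: 0.409
finger_force: 30.0
```

```bash
cat > n.py <<'E'
from pl import *
p,q=load(); json.dump(dict(p=[.4327,-.298,.2],q=q.as_quat().tolist()),open('cmd.json','w'))
s=st(); print(s['tool_pos'],s['opening'],s['finger_force'],s['q'].round(2))
Z=np.load('panel.npz'); b,n,ex,ey=[Z[k] for k in ('b','n','ex','ey')]
y=-.1699; Q=R.from_matrix(np.stack([-ex,np.cross(-n,-ex),-n],-1))
T=lambda t:b+(.1145-.032)*ex+y*ey+t*n
print(T(.028),T(.12))
plan([(T(.12)+np.array([-.06,0,.05]),Q,12),(T(.095),Q,4),(T(.028),Q,5)])
E
python3 n.py
```

```text
[ 0.43310238 -0.2981754   0.20290405] 0.4086978187078191 29.97200220823288 [ 0.88  0.7  -0.6   1.91  0.59  0.71  1.25]
[ 0.63713085 -0.02003861  0.09439388] [ 0.57973349 -0.03371178  0.16498132]
[{"dp": [-1.7, 23.1, -1.2], "twist": [-0.014, -0.057, -0.038]}, {"dp": [-3.4, 46.3, -2.5], "twist": [-0.028, -0.114, -0.077]}, {"dp": [-5.1, 69.4, -3.7], "twist": [-0.042, -0.171, -0.115]}, {"dp": [-6.8, 92.5, -5.0], "twist": [-0.056, -0.228, -0.153]}, {"dp": [-8.5, 115.6, -6.2], "twist": [-0.069, -0.284, -0.191]}]
[{"dp": [-6.1, 22.4, 1.4], "twist": [-0.014, -0.057, -0.038]}, {"dp": [-12.1, 44.8, 2.9], "twist": [-0.028, -0.114, -0.077]}, {"dp": [-18.2, 67.1, 4.3], "twist": [-0.042, -0.171, -0.115]}, {"dp": [-24.2, 89.5, 5.8], "twist": [-0.056, -0.228, -0.153]}, {"dp": [-30.3, 111.9, 7.2], "twist": [-0.07, -0.285, -0.191]}]
[{"dp": [-9.3, 20.6, 5.2], "twist": [-0.014, -0.057, -0.039]}, {"dp": [-18.5, 41.3, 10.4], "twist": [-0.028, -0.114, -0.077]}]
--
[{"dp": [-3.2, -3.5, 25.2], "twist": [0.0, 0.0, 0.0]}, {"dp": [-6.4, -7.0, 50.4], "twist": [0.0, 0.0, 0.0]}, {"dp": [-9.5, -10.5, 75.6], "twist": [0.0, 0.0, 0.0]}, {"dp": [-12.7, -13.9, 100.8], "twist": [0.0, 0.0, 0.0]}]
--
[{"dp": [0.0, 0.0, 13.4], "twist": [0.0, 0.0, 0.0]}, {"dp": [0.0, 0.0, 26.8], "twist": [0.0, 0.0, 0.0]}, {"dp": [0.0, 0.0, 40.2], "twist": [0.0, 0.0, 0.0]}, {"dp": [0.0, -0.1, 53.6], "twist": [0.0, 0.0, 0.0]}, {"dp": [0.0, -0.1, 67.0], "twist": [0.0, 0.0, 0.0]}]
--
```

>>> {"api": "step_arm", "payload": {"motion": [{"dp": [-1.7, 23.1, -1.2], "twist": [-0.014, -0.057, -0.038], "hand": -0.5}, {"dp": [-3.4, 46.3, -2.5], "twist": [-0.028, -0.114, -0.077], "hand": -0.5}, {"dp": [-5.1, 69.4, -3.7], "twist": [-0.042, -0.171, -0.115], "hand": -0.5}, {"dp": [-6.8, 92.5, -5], "twist": [-0.056, -0.228, -0.153], "hand": -0.5}, {"dp": [-8.5, 115.6, -6.2], "twist": [-0.069, -0.284, -0.191], "hand": -0.5}]}}

```text
clock: 12.5
tool_pos: [0.4686, -0.1874, 0.2067]
eef_rot: [0.026, 0.989, 0.017, 0.145]
contact_force: [0.9, -0.7, -1.9]
opening: 0.404
finger_force: 30.0
```

>>> {"api": "step_arm", "payload": {"motion": [{"dp": [-6.1, 22.4, 1.4], "twist": [-0.014, -0.057, -0.038], "hand": -0.5}, {"dp": [-12.1, 44.8, 2.9], "twist": [-0.028, -0.114, -0.077], "hand": -0.5}, {"dp": [-18.2, 67.1, 4.3], "twist": [-0.042, -0.171, -0.115], "hand": -0.5}, {"dp": [-24.2, 89.5, 5.8], "twist": [-0.056, -0.228, -0.153], "hand": -0.5}, {"dp": [-30.3, 111.9, 7.2], "twist": [-0.07, -0.285, -0.191], "hand": -0.5}]}}

```text
clock: 13.12
tool_pos: [0.5053, -0.0803, 0.213]
eef_rot: [-0.068, 0.956, 0.03, 0.283]
contact_force: [-0.5, -0.1, -6.5]
opening: 0.399
finger_force: 30.0
```

>>> {"api": "step_arm", "payload": {"motion": [{"dp": [-9.3, 20.6, 5.2], "twist": [-0.014, -0.057, -0.039], "hand": -0.5}, {"dp": [-18.5, 41.3, 10.4], "twist": [-0.028, -0.114, -0.077], "hand": -0.5}, {"dp": [-18.5, 41.3, 10.4], "twist": [-0.028, -0.114, -0.077], "hand": -0.5}]}}

```text
clock: 13.5
tool_pos: [0.5186, -0.0344, 0.2134]
eef_rot: [-0.109, 0.936, 0.039, 0.333]
contact_force: [0.6, 0.0, -1.2]
opening: 0.403
finger_force: 30.0
```

>>> {"api": "step_arm", "payload": {"motion": [{"dp": [-3.2, -3.5, 25.2], "twist": [0, 0, 0], "hand": -0.5}, {"dp": [-6.4, -7, 50.4], "twist": [0, 0, 0], "hand": -0.5}, {"dp": [-9.5, -10.5, 75.6], "twist": [0, 0, 0], "hand": -0.5}, {"dp": [-12.7, -13.9, 100.8], "twist": [0, 0, 0], "hand": -0.5}, {"dp": [-12.7, -13.9, 100.8], "twist": [0, 0, 0], "hand": -0.5}]}}

```text
clock: 14.12
tool_pos: [0.5946, -0.0337, 0.1429]
eef_rot: [-0.107, 0.936, 0.037, 0.333]
contact_force: [0.3, 0.2, -0.0]
opening: 0.403
finger_force: 30.0
```

```bash
cat > o.py <<'E'
from pl import *
s=st(); print(s['tool_pos'],s['opening'],s['finger_force'],s['q'].round(2))
Z=np.load('panel.npz'); b,n,ex,ey=[Z[k] for k in ('b','n','ex','ey')]
p=s['tool_pos']-b; print('TCP in board',[round(float(p@a),4) for a in (ex,ey,n)], 'toolz.n',R.from_quat(s['eef_rot']).as_matrix()[:,2]@n)
ims=[]
for c in ['side','scene']:
    d=snap(c); print(c,[(a,[round(float((np.array(w)-b)@e),3) for e in (ex,ey,n)]) for a,w,_ in find(d,c,'link0_eye') if w[2]>.05],[(a,[round(float((np.array(w)-b)@e),3) for e in (ex,ey,n)]) for a,w,_ in find(d,c,'link0') if w[2]>.05])
    u,v=w2px(d,s['tool_pos']); u,v=int(np.clip(u,80,480)),int(np.clip(v,60,360))
    ims.append(cv2.resize(d['pixels'][v-60:v+60,u-80:u+80],(400,300),interpolation=cv2.INTER_CUBIC))
import sys
cv2.imwrite('pics/'+sys.argv[1],cv2.cvtColor(np.hstack(ims),cv2.COLOR_RGB2BGR))
E
python3 o.py hang0.png
```

```text
[ 0.59456274 -0.03371651  0.14290134] 0.4027201510566759 29.97180014848709 [ 0.65  1.04 -1.01  2.29  2.42  0.81 -0.33]
TCP in board [0.0794, -0.1733, 0.0938] toolz.n -0.9998975773802643
side [] [(0.58, [0.114, -0.181, 0.082])]
scene [(0.7, [0.121, -0.173, 0.071])] [(0.52, [0.122, -0.175, 0.074])]
```

View pics/hang0.png

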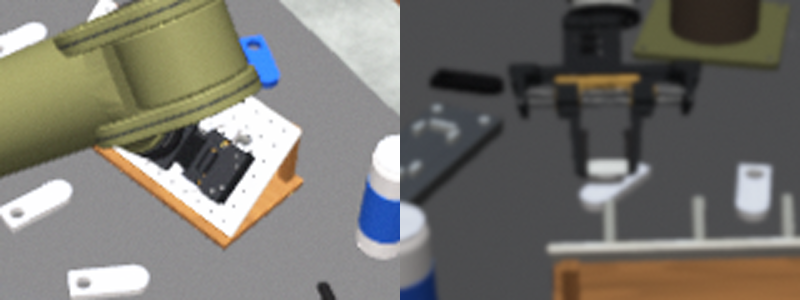

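The two crops show link0 in the fingers above the peg at the near end (right crop, the peg at (608,215)), with the link's square end visible at (608,168). The measured TCP is 3 mm off, so I let it settle and re-read.

>>> {"api": "step_arm", "payload": {"motion": [{"dp": [0, 0, 8], "twist": [0, 0, 0], "hand": -0.5}, {"dp": [0, 0, 15], "twist": [0, 0, 0], "hand": -0.5}, {"dp": [0, 0, 15], "twist": [0, 0, 0], "hand": -0.5}, {"dp": [0, 0, 15], "twist": [0, 0, 0], "hand": -0.5}, {"dp": [0, 0, 15], "twist": [0, 0, 0], "hand": -0.5}]}}

```text
clock: 15.05
tool_pos: [0.603, -0.0297, 0.1318]
eef_rot: [-0.108, 0.936, 0.039, 0.333]
contact_force: [-0.0, -0.6, -1.8]
opening: 0.409
finger_force: 30.0
```

```bash
cat > br.py <<'E'
from pl import *
s=st(); print(s['tool_pos'],s['contact_force'].round(1),s['opening'])
Z=np.load('panel.npz'); b,n,ex,ey=[Z[k] for k in ('b','n','ex','ey')]
p=s['tool_pos']-b; print('TCP in board',[round(float(p@a)*1000,1) for a in (ex,ey,n)]); M=R.from_quat(s['eef_rot']).as_matrix()
print('tool axes in board',(np.stack([ex,ey,n])@M).round(3).tolist())
d=snap('wrist'); W=cloud(d); D=(W-b)@n; X=(W-b)@ex; Y=(W-b)@ey
mm=(D>.034)&(D<.05)&(X>.09)&(X<.14)&(abs(Y+.04)<.17)
nn,l,ss,cc=cv2.connectedComponentsWithStats(mm.astype(np.uint8))
for k in range(1,nn):
    if ss[k,4]>20: print('blob',ss[k,4],(X[l==k].mean()*1000).round(1),(Y[l==k].mean()*1000).round(1))
E
python3 br.py
```

```text
[ 0.60296753 -0.02966772  0.13182839] [-0.  -0.6 -1.8] 0.40856552899398557
TCP in board [79.3, -171.4, 79.5]
tool axes in board [[-1.0, 0.003, -0.012], [0.003, 1.0, -0.002], [0.012, -0.002, -1.0]]
blob 127 114.1 -171.1
```

>>> {"api": "step_arm", "payload": {"motion": [{"dp": [-3.2, 1, 0], "twist": [0, 0.012, 0], "hand": -0.5}, {"dp": [-3.2, 1, 6], "twist": [0, 0.012, 0], "hand": -0.5}, {"dp": [-3.2, 1, 13], "twist": [0, 0.012, 0], "hand": -0.5}, {"dp": [-3.2, 1, 20], "twist": [0, 0.012, 0], "hand": -0.5}, {"dp": [-3.2, 1, 24], "twist": [0, 0.012, 0], "hand": -0.5}]}}

```text
clock: 15.72
tool_pos: [0.6202, -0.0246, 0.1145]
eef_rot: [-0.108, 0.938, 0.038, 0.327]
contact_force: [-0.1, 0.6, -0.2]
opening: 0.404
finger_force: 30.0
```

```bash
python3 br.py
```

```text
[ 0.62019955 -0.02464577  0.11450427] [-0.1  0.6 -0.2] 0.4039116431196582
TCP in board [81.9, -170.5, 54.7]
tool axes in board [[-1.0, 0.003, -0.024], [0.003, 1.0, -0.002], [0.024, -0.002, -1.0]]
blob 1774 96.7 -170.2
blob 588 127.7 -170.4
```

>>> {"api": "step_arm", "payload": {"motion": [{"dp": [0, 0, 8], "twist": [0, -0.024, 0], "hand": -0.5}, {"dp": [0, 0, 16], "twist": [0, -0.024, 0], "hand": -0.5}, {"dp": [0, 0, 23], "twist": [0, -0.024, 0], "hand": -0.5}, {"dp": [0, 0, 27], "twist": [0, -0.024, 0], "hand": -0.5}, {"dp": [0, 0, 27], "twist": [0, -0.024, 0], "hand": -0.5}]}}

```text
clock: 16.4
tool_pos: [0.6366, -0.0208, 0.094]
eef_rot: [-0.108, 0.934, 0.039, 0.339]
contact_force: [0.3, -0.2, -1.0]
opening: 0.404
finger_force: 30.0
```

```bash
python3 br.py
```

```text
[ 0.63655652 -0.02081169  0.09396289] [ 0.3 -0.2 -1. ] 0.40424946259099986
TCP in board [81.7, -170.5, 28.1]
tool axes in board [[-1.0, 0.003, 0.0], [0.003, 1.0, -0.002], [-0.0, -0.002, -1.0]]
blob 858 112.1 -171.0
```

>>> {"api": "step_arm", "payload": {"motion": [{"dp": [0, 0, 0], "twist": [0, 0, 0], "hand": 0.1}, {"dp": [0, 0, 0], "twist": [0, 0, 0], "hand": 0.15}, {"dp": [0, 0, -20], "twist": [0, 0, 0], "hand": 0.15}, {"dp": [0, 0, -55], "twist": [0, 0, 0], "hand": 0.15}, {"dp": [0, 0, -100], "twist": [0, 0, 0], "hand": 0.15}]}}

```text
clock: 17.08
tool_pos: [0.5725, -0.0355, 0.172]
eef_rot: [-0.108, 0.934, 0.039, 0.339]
contact_force: [0.9, -0.3, 0.7]
opening: 0.575
finger_force: 0.0
```

>>> {"api": "step_arm", "payload": {"motion": [{"dp": [0, 0, -20], "twist": [0, 0, 0], "hand": 0.15}, {"dp": [0, 0, -20], "twist": [0, 0, 0], "hand": 0.15}, {"dp": [0, 0, -20], "twist": [0, 0, 0], "hand": 0.15}]}}

```text
clock: 17.45
tool_pos: [0.5617, -0.0386, 0.1862]
eef_rot: [-0.108, 0.934, 0.039, 0.339]
contact_force: [0.0, 0.9, 0.7]
opening: 0.577
finger_force: 0.0
```

```bash
cat >> pl.py <<'E'
def meas():
    s=st(); json.dump(dict(p=s['tool_pos'].tolist(),q=s['eef_rot'].tolist()),open('cmd.json','w')); return s
def hover(c,yaw,back=.07,z=.25): return np.array([c[0]-back*np.cos(yaw),c[1]-back*np.sin(yaw),z])
E
cat > chk.py <<'E'
from pl import *
Z=np.load('panel.npz'); b,n,ex,ey=[Z[k] for k in ('b','n','ex','ey')]
ims=[]
for c in ['scene','wrist']:
    d=snap(c); W=cloud(d); D=(W-b)@n; X=(W-b)@ex; Y=(W-b)@ey
    for i,y in enumerate([.0842,-.0002,-.0851,-.1699]):
        m=(abs(Y-y)<.03)&(X>0)&(X<.16)&(D>.006)&(D<.03)
        if m.sum()>30: print(c,'peg',i+1,m.sum(),'link x',np.percentile(X[m],[1,99]).round(3),'y',np.percentile(Y[m],[2,98]).round(3),'D',np.percentile(D[m],[10,50,90]).round(4))
E
python3 chk.py; python3 - <<'E'
from pl import *
s=meas(); print(s['tool_pos'],s['q'].round(2))
plan([(hover((.441,-.059),2.702),rot(2.702),9)])
E
```

```text
scene peg 1 50 link x [0.115 0.125] y [0.08  0.089] D [0.0084 0.0181 0.0278]
scene peg 2 50 link x [0.114 0.124] y [-0.004  0.006] D [0.0086 0.0179 0.0277]
scene peg 3 51 link x [0.115 0.125] y [-0.09 -0.08] D [0.0082 0.0178 0.0273]
scene peg 4 71 link x [0.115 0.133] y [-0.184 -0.152] D [0.0077 0.0132 0.0274]
wrist peg 2 288 link x [0.109 0.12 ] y [-0.008  0.001] D [0.0086 0.019  0.0279]
wrist peg 3 189 link x [0.109 0.118] y [-0.092 -0.083] D [0.0088 0.0189 0.0279]
wrist peg 4 4431 link x [0.03  0.127] y [-0.188 -0.153] D [0.0106 0.0115 0.0125]
[ 0.56177774 -0.03835884  0.18563469] [ 0.7   0.94 -1.06  2.37  2.39  0.79 -0.36]
[{"dp": [1.2, -4.0, -10.3], "twist": [0.026, 0.074, 0.071]}, {"dp": [2.3, -8.0, -20.6], "twist": [0.052, 0.149, 0.143]}, {"dp": [3.5, -12.0, -30.9], "twist": [0.078, 0.223, 0.214]}, {"dp": [4.6, -16.0, -41.2], "twist": [0.104, 0.298, 0.285]}, {"dp": [5.8, -20.0, -51.5], "twist": [0.13, 0.372, 0.356]}]
[{"dp": [3.0, -6.0, -8.8], "twist": [0.025, 0.074, 0.072]}, {"dp": [5.9, -12.0, -17.6], "twist": [0.051, 0.149, 0.143]}, {"dp": [8.9, -18.1, -26.5], "twist": [0.077, 0.223, 0.214]}, {"dp": [11.9, -24.1, -35.3], "twist": [0.103, 0.298, 0.285]}]
--
```

Link0 hangs flat (D 11.5 mm, middle at about x=78 mm). On to link A.

>>> {"api": "step_arm", "payload": {"motion": [{"dp": [1.2, -4, -10.3], "twist": [0.026, 0.074, 0.071], "hand": 0.3}, {"dp": [2.3, -8, -20.6], "twist": [0.052, 0.149, 0.143], "hand": 0.3}, {"dp": [3.5, -12, -30.9], "twist": [0.078, 0.223, 0.214], "hand": 0.3}, {"dp": [4.6, -16, -41.2], "twist": [0.104, 0.298, 0.285], "hand": 0.3}, {"dp": [5.8, -20, -51.5], "twist": [0.13, 0.372, 0.356], "hand": 0.3}]}}

```text
clock: 18.18
tool_pos: [0.5314, -0.0662, 0.2189]
eef_rot: [0.063, 0.984, 0.016, 0.166]
contact_force: [-0.6, -0.2, -0.1]
opening: 0.654
finger_force: 0.0
```

>>> {"api": "step_arm", "payload": {"motion": [{"dp": [3, -6, -8.8], "twist": [0.025, 0.074, 0.072], "hand": 0.3}, {"dp": [5.9, -12, -17.6], "twist": [0.051, 0.149, 0.143], "hand": 0.3}, {"dp": [8.9, -18.1, -26.5], "twist": [0.077, 0.223, 0.214], "hand": 0.3}, {"dp": [11.9, -24.1, -35.3], "twist": [0.103, 0.298, 0.285], "hand": 0.3}, {"dp": [11.9, -24.1, -35.3], "twist": [0.103, 0.298, 0.285], "hand": 0.3}]}}

```text
clock: 18.8
tool_pos: [0.5065, -0.0894, 0.2463]
eef_rot: [0.207, 0.978, -0.001, 0.012]
contact_force: [0.8, 0.3, 0.1]
opening: 0.649
finger_force: 0.0
```

>>> {"api": "step_arm", "payload": {"motion": [{"dp": [0, 0, 0], "twist": [0, 0, 0], "hand": 0.3}, {"dp": [0, 0, 0], "twist": [0, 0, 0], "hand": 0.3}]}}

```text
clock: 19.05
tool_pos: [0.5048, -0.089, 0.2463]
eef_rot: [0.206, 0.979, -0.002, 0.012]
contact_force: [0.0, -0.5, 0.4]
opening: 0.648
finger_force: 0.0
```

```bash
cat > g.py <<'E'
import sys
from pl import *
x,y,name=float(sys.argv[1]),float(sys.argv[2]),sys.argv[3]
s=meas(); print(s['tool_pos'],s['q'].round(2)); d=snap('wrist'); save(d,name+'.png')
f=fitlink(d,(x,y)); print(f); print(find(d,'wrist','link1'),[round(a,3) for a in (R.from_quat(s['eef_rot']).as_matrix()[:,0])])
u,v=[int(np.clip(a,lo,hi)) for a,lo,hi in zip(w2px(d,[x,y,.012]),(100,75),(460,345))]
cv2.imwrite('pics/'+name+'_c.png',cv2.resize(cv2.cvtColor(d['pixels'][v-75:v+75,u-100:u+100],cv2.COLOR_RGB2BGR),(400,300)))
yaw=f['yaw'] if len(sys.argv)<5 else float(sys.argv[4]); c=f['c']
if f['eye'] is not None: print('eye off',(f['eye']-c)@[np.cos(yaw),np.sin(yaw)])
plan([(np.array([*c,.09]),rot(yaw),5),(np.array([*c,.0245]),rot(yaw),4)])
E
python3 g.py .441 -.059 A
```

```text
[ 0.50481419 -0.08904209  0.24629287] [ 0.58  0.66 -0.83  1.92  0.68  0.83  0.55]
{'c': array([ 0.4408, -0.0607]), 'yaw': 2.757, 'size': [65, 108], 'eye': array([ 0.4121, -0.0462], dtype=float32), 'z': 0.0117, 'rgb': array([220, 223, 226])}
[(0.71, [0.445, -0.056, 0.008], [280, 115]), (0.7, [0.706, -0.325, 0.008], [178, 374]), (0.68, [0.436, 0.104, 0.008], [424, 39]), (0.67, [0.628, -0.018, 0.069], [385, 270]), (0.58, [0.245, -0.261, 0.004], [6, 7]), (0.27, [0.509, -0.318, 0.061], [79, 277])] [np.float64(-0.915), np.float64(0.402), np.float64(-0.024)]
eye off 0.03204364818374171
[{"dp": [14.7, 0.0, 30.9], "twist": [0.0, 0.005, -0.006]}, {"dp": [29.5, 0.0, 61.8], "twist": [0.0, 0.01, -0.012]}, {"dp": [44.2, 0.0, 92.7], "twist": [0.0, 0.014, -0.018]}, {"dp": [59.0, 0.1, 123.7], "twist": [0.0, 0.019, -0.024]}, {"dp": [73.7, 0.1, 154.6], "twist": [0.0, 0.024, -0.03]}]
--
[{"dp": [0.0, 0.0, 16.4], "twist": [0.0, 0.0, 0.0]}, {"dp": [0.0, 0.0, 32.7], "twist": [0.0, 0.0, 0.0]}, {"dp": [0.0, 0.0, 49.1], "twist": [0.0, 0.0, 0.0]}, {"dp": [0.0, 0.0, 65.5], "twist": [0.0, 0.0, 0.0]}]
--
```

View pics/A_c.png

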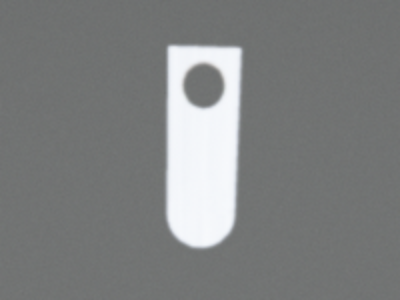

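The crop shows A in the light metal with its eye at (203,85). The other candidates are coloured, so it is a drilled link. I refit with a higher threshold.

```bash
sed -i 's/thr=110/thr=165/' h.py; python3 g.py .441 -.059 A2
```

```text
[ 0.50497341 -0.08913928  0.24651715] [ 0.58  0.66 -0.83  1.92  0.68  0.84  0.55]
{'c': array([ 0.4412, -0.059 ]), 'yaw': 2.707, 'size': [37, 101], 'eye': array([ 0.4124, -0.0457], dtype=float32), 'z': 0.0119, 'rgb': array([239, 242, 246])}
[(0.85, [0.629, -0.017, 0.068], [386, 270]), (0.81, [0.705, -0.327, 0.009], [176, 374]), (0.76, [0.444, -0.06, 0.011], [276, 115]), (0.71, [0.433, 0.099, 0.009], [419, 37]), (0.55, [0.246, -0.263, 0.004], [6, 10])] [np.float64(-0.915), np.float64(0.403), np.float64(-0.024)]
eye off 0.031722637534379254
[{"dp": [14.9, 0.4, 31.0], "twist": [0.0, 0.005, 0.004]}, {"dp": [29.7, 0.7, 61.9], "twist": [0.0, 0.01, 0.008]}, {"dp": [44.6, 1.1, 92.9], "twist": [0.001, 0.015, 0.012]}, {"dp": [59.4, 1.4, 123.8], "twist": [0.001, 0.019, 0.016]}, {"dp": [74.3, 1.8, 154.8], "twist": [0.001, 0.024, 0.02]}]
--
[{"dp": [0.0, 0.0, 16.4], "twist": [0.0, 0.0, 0.0]}, {"dp": [0.0, 0.0, 32.7], "twist": [0.0, 0.0, 0.0]}, {"dp": [0.0, 0.0, 49.1], "twist": [0.0, 0.0, 0.0]}, {"dp": [0.0, 0.0, 65.5], "twist": [0.0, 0.0, 0.0]}]
--
```

>>> {"api": "step_arm", "payload": {"motion": [{"dp": [14.9, 0.4, 31], "twist": [0, 0.005, 0.004], "hand": 0.3}, {"dp": [29.7, 0.7, 61.9], "twist": [0, 0.01, 0.008], "hand": 0.3}, {"dp": [44.6, 1.1, 92.9], "twist": [0.001, 0.015, 0.012], "hand": 0.3}, {"dp": [59.4, 1.4, 123.8], "twist": [0.001, 0.019, 0.016], "hand": 0.3}, {"dp": [74.3, 1.8, 154.8], "twist": [0.001, 0.024, 0.02], "hand": 0.3}]}}

```text
clock: 19.88
tool_pos: [0.4415, -0.0588, 0.0894]
eef_rot: [0.217, 0.976, 0.001, 0.0]
contact_force: [1.4, -1.1, -0.7]
opening: 0.649
finger_force: 0.0
```

>>> {"api": "step_arm", "payload": {"motion": [{"dp": [0, 0, 20], "twist": [0, 0, 0], "hand": 0.3}, {"dp": [0, 0, 40], "twist": [0, 0, 0], "hand": 0.3}, {"dp": [0, 0, 55], "twist": [0, 0, 0], "hand": 0.3}, {"dp": [0, 0, 65.5], "twist": [0, 0, 0], "hand": 0.3}, {"dp": [0, 0, 65.5], "twist": [0, 0, 0], "hand": 0.3}]}}

```text
clock: 20.5
tool_pos: [0.4416, -0.0587, 0.0242]
eef_rot: [0.216, 0.976, 0.0, -0.0]
contact_force: [0.0, 0.2, -0.7]
opening: 0.651
finger_force: 0.0
```

>>> {"api": "step_arm", "payload": {"motion": [{"dp": [0, 0, 0], "twist": [0, 0, 0], "hand": -0.5}, {"dp": [0, 0, 0], "twist": [0, 0, 0], "hand": -0.5}, {"dp": [0, 0, 0], "twist": [0, 0, 0], "hand": -0.5}, {"dp": [0, 0, 0], "twist": [0, 0, 0], "hand": -0.5}], "force": 30}}

```text
clock: 21.0
tool_pos: [0.4419, -0.0592, 0.0251]
eef_rot: [0.216, 0.976, 0.0, 0.001]
contact_force: [0.7, -0.5, 5.4]
opening: 0.403
finger_force: 30.0
```

```bash
python3 - <<'E'
from pl import *
s=st();print(s['tool_pos'],s['q'].round(2),s['opening'],s['finger_force'],s['contact_force'])
print(R.from_quat(s['eef_rot']).as_matrix().round(3).tolist())
E
```

```text
[ 0.44193352 -0.0591606   0.02512022] [ 0.23  0.96 -0.32  2.23  1.65  0.26 -0.48] 0.40292630839795873 30.00106394290924 [ 0.69822948 -0.52302503  5.37877759]
[[-0.906, 0.422, 0.001], [0.422, 0.906, -0.0], [-0.001, 0.0, -1.0]]
```

```bash
cat > hg.py <<'E'
import sys
from pl import *
# usage: peg y (m), mid pos x y z, eye side (+1: tool x to eye), rows to turn, intermediate yaw
y=float(sys.argv[1]); mid=np.array([float(a) for a in sys.argv[2:5]]); nt=int(sys.argv[5])
s=meas(); Z=np.load('panel.npz'); b,n,ex,ey=[Z[k] for k in ('b','n','ex','ey')]
Q=R.from_matrix(np.stack([ex,np.cross(-n,ex),-n],-1)); yawp=np.arctan2(ex[1],ex[0])
T=lambda t:b+(.1145-.032)*ex+y*ey+t*n
p,q=load(); yw=np.arctan2(*q.as_matrix()[[1,0],0]); 
if len(sys.argv)>6: yw+=2*np.pi*int(sys.argv[6])
L=p+np.array([0,0,.04]); wps=[(L,rot(yw),2)]
# turn in two halves so the rotation vector stays unambiguous
h=(nt+1)//2; wps+=[((L+mid)/2,rot((yw+yawp)/2),h),(mid,rot(yawp),nt-h)]
wps+=[(T(.13),Q,5),(T(.082),Q,3)]
plan(wps)
E
python3 hg.py -.0851 .48 -.03 .22 16
```

```text
[{"dp": [0.0, 0.0, -20.0], "twist": [0.0, 0.001, 0.0]}, {"dp": [-0.1, 0.0, -40.0], "twist": [0.0, 0.001, 0.0]}]
--
[{"dp": [-1.4, 2.7, -9.7], "twist": [0.0, 0.0, 0.154]}, {"dp": [-2.8, 5.3, -19.4], "twist": [0.0, 0.0, 0.309]}, {"dp": [-4.1, 8.0, -29.0], "twist": [0.0, 0.0, 0.463]}, {"dp": [-5.5, 10.6, -38.7], "twist": [0.0, 0.0, 0.618]}, {"dp": [-6.9, 13.3, -48.4], "twist": [0.0, 0.0, 0.772]}]
[{"dp": [0.9, 2.9, -9.7], "twist": [0.0, 0.0, 0.155]}, {"dp": [1.7, 5.8, -19.4], "twist": [0.0, 0.0, 0.309]}, {"dp": [2.6, 8.6, -29.0], "twist": [0.0, 0.0, 0.464]}]
--
[{"dp": [2.1, 2.2, -9.7], "twist": [0.0, 0.0, 0.154]}, {"dp": [4.1, 4.4, -19.4], "twist": [0.0, 0.0, 0.309]}, {"dp": [6.2, 6.6, -29.0], "twist": [0.0, 0.0, 0.463]}, {"dp": [8.2, 8.8, -38.7], "twist": [0.0, 0.0, 0.618]}, {"dp": [10.3, 11.0, -48.4], "twist": [0.0, 0.0, 0.772]}]
[{"dp": [3.0, 0.1, -9.7], "twist": [0.0, 0.0, 0.155]}, {"dp": [6.0, 0.2, -19.4], "twist": [0.0, 0.0, 0.309]}, {"dp": [9.0, 0.4, -29.1], "twist": [0.0, 0.0, 0.464]}]
--
[{"dp": [17.9, -11.6, 9.5], "twist": [0.0, 0.139, 0.0]}, {"dp": [35.9, -23.2, 19.0], "twist": [0.0, 0.278, 0.0]}, {"dp": [53.8, -34.9, 28.5], "twist": [0.0, 0.417, 0.0]}, {"dp": [71.7, -46.5, 37.9], "twist": [0.0, 0.557, 0.0]}, {"dp": [89.7, -58.1, 47.4], "twist": [0.0, 0.696, 0.0]}]
--
[{"dp": [0.0, 0.0, 16.0], "twist": [0.0, 0.0, 0.0]}, {"dp": [0.0, 0.0, 32.0], "twist": [0.0, 0.0, 0.0]}, {"dp": [-0.1, 0.0, 48.0], "twist": [0.0, 0.0, 0.0]}]
--
```

>>> {"api": "step_arm", "payload": {"motion": [{"dp": [0, 0, -20], "twist": [0, 0, 0], "hand": -0.5}, {"dp": [0, 0, -40], "twist": [0, 0, 0], "hand": -0.5}]}}

```text
clock: 21.25
tool_pos: [0.4416, -0.0588, 0.065]
eef_rot: [0.216, 0.976, 0.0, -0.0]
contact_force: [-0.0, -0.2, -1.2]
opening: 0.403
finger_force: 30.0
```

>>> {"api": "step_arm", "payload": {"motion": [{"dp": [-1.4, 2.7, -9.7], "twist": [0, 0, 0.154], "hand": -0.5}, {"dp": [-2.8, 5.3, -19.4], "twist": [0, 0, 0.309], "hand": -0.5}, {"dp": [-4.1, 8, -29], "twist": [0, 0, 0.463], "hand": -0.5}, {"dp": [-5.5, 10.6, -38.7], "twist": [0, 0, 0.618], "hand": -0.5}, {"dp": [-6.9, 13.3, -48.4], "twist": [0, 0, 0.772], "hand": -0.5}]}}

```text
clock: 21.88
tool_pos: [0.4533, -0.0498, 0.1133]
eef_rot: [0.57, 0.822, 0.0, -0.0]
contact_force: [0.2, -0.7, -0.8]
opening: 0.404
finger_force: 30.0
```

>>> {"api": "step_arm", "payload": {"motion": [{"dp": [0.9, 2.9, -9.7], "twist": [0, 0, 0.155], "hand": -0.5}, {"dp": [1.7, 5.8, -19.4], "twist": [0, 0, 0.309], "hand": -0.5}, {"dp": [2.6, 8.6, -29], "twist": [0, 0, 0.464], "hand": -0.5}]}}

```text
clock: 22.25
tool_pos: [0.4604, -0.0443, 0.1423]
eef_rot: [0.744, 0.669, 0.0, -0.0]
contact_force: [-0.4, -0.1, 0.1]
opening: 0.403
finger_force: 30.0
```

>>> {"api": "step_arm", "payload": {"motion": [{"dp": [2.1, 2.2, -9.7], "twist": [0, 0, 0.154], "hand": -0.5}, {"dp": [4.1, 4.4, -19.4], "twist": [0, 0, 0.309], "hand": -0.5}, {"dp": [6.2, 6.6, -29], "twist": [0, 0, 0.463], "hand": -0.5}, {"dp": [8.2, 8.8, -38.7], "twist": [0, 0, 0.618], "hand": -0.5}, {"dp": [10.3, 11, -48.4], "twist": [0, 0, 0.772], "hand": -0.5}]}}

```text
clock: 22.88
tool_pos: [0.4722, -0.0351, 0.1906]
eef_rot: [0.941, 0.339, -0.0, -0.0]
contact_force: [0.0, 1.0, -0.3]
opening: 0.401
finger_force: 30.0
```

>>> {"api": "step_arm", "payload": {"motion": [{"dp": [3, 0.1, -9.7], "twist": [0, 0, 0.155], "hand": -0.5}, {"dp": [6, 0.2, -19.4], "twist": [0, 0, 0.309], "hand": -0.5}, {"dp": [9, 0.4, -29.1], "twist": [0, 0, 0.464], "hand": -0.5}, {"dp": [9, 0.4, -29.1], "twist": [0, 0, 0.464], "hand": -0.5}]}}

```text
clock: 23.38
tool_pos: [0.4799, -0.0295, 0.2199]
eef_rot: [0.993, 0.118, 0.001, 0.0]
contact_force: [-0.2, -0.9, -1.0]
opening: 0.403
finger_force: 30.0
```

```bash
python3 - <<'E'
from pl import *
s=st();print(s['tool_pos'],s['q'].round(2),s['opening'],s['finger_force'])
print(R.from_quat(s['eef_rot']).as_matrix().round(3).tolist())
E
```

```text
[ 0.47993496 -0.02950901  0.21989045] [-0.01  0.57 -0.04  2.04  0.04  0.53 -1.41] 0.40311693003397003 30.000442564487457
[[0.972, 0.234, 0.001], [0.234, -0.972, -0.0], [0.001, 0.0, -1.0]]
```

>>> {"api": "step_arm", "payload": {"motion": [{"dp": [17.9, -11.6, 9.5], "twist": [0, 0.139, 0], "hand": -0.5}, {"dp": [35.9, -23.2, 19], "twist": [0, 0.278, 0], "hand": -0.5}, {"dp": [53.8, -34.9, 28.5], "twist": [0, 0.417, 0], "hand": -0.5}, {"dp": [71.7, -46.5, 37.9], "twist": [0, 0.557, 0], "hand": -0.5}, {"dp": [89.7, -58.1, 47.4], "twist": [0, 0.696, 0], "hand": -0.5}]}}

```text
clock: 24.0
tool_pos: [0.553, 0.0191, 0.2114]
eef_rot: [0.976, 0.117, 0.18, -0.02]
contact_force: [0.4, -0.3, -1.3]
opening: 0.405
finger_force: 30.0
```

>>> {"api": "step_arm", "payload": {"motion": [{"dp": [0, 0, 16], "twist": [0, 0, 0], "hand": -0.5}, {"dp": [0, 0, 32], "twist": [0, 0, 0], "hand": -0.5}, {"dp": [0, 0, 48], "twist": [0, 0, 0], "hand": -0.5}, {"dp": [0, 0, 48], "twist": [0, 0, 0], "hand": -0.5}, {"dp": [0, 0, 48], "twist": [0, 0, 0], "hand": -0.5}]}}

```text
clock: 24.62
tool_pos: [0.5771, 0.0226, 0.1755]
eef_rot: [0.978, 0.117, 0.173, -0.022]
contact_force: [-0.3, -0.7, -0.8]
opening: 0.403
finger_force: 30.0
```

```bash
cat >> br.py <<'E'
print('q',s['q'].round(2)); import sys
# eye in the hand: light plate near height t-13 above board
t=p@n; m=(d['pixels'].min(-1)>150)&(abs(D-(t-.0125))<.006)&(abs(Y-p@ey)<.03)&(X>p@ex-.06)&(X<p@ex+.07)
print('plate',m.sum(),'x',(np.percentile(X[m],[1,99])*1000).round(1),'y',(np.percentile(Y[m],[2,50,98])*1000).round(1),'D',(np.percentile(D[m],[5,50,95])*1000).round(1)) if m.sum()>50 else print('plate none')
save(d,sys.argv[1] if len(sys.argv)>1 else 'br.png')
E
python3 br.py hA.png
```

```text
[0.57708896 0.02257615 0.1755262 ] [-0.3 -0.7 -0.8] 0.40337268566003065
TCP in board [97.3, -114.5, 121.4]
tool axes in board [[0.941, 0.002, -0.34], [0.003, -1.0, 0.003], [-0.339, -0.004, -0.941]]
blob 492 117.3 -2.7
blob 371 117.9 -86.0
blob 434 117.6 -169.7
q [-0.    0.68 -0.14  2.1   1.23  0.04 -2.65]
plate 4897 x [ 74.7 109.5] y [-131.1 -114.2  -97.2] D [103.4 108.6 114.2]
```

View pics/hA.png

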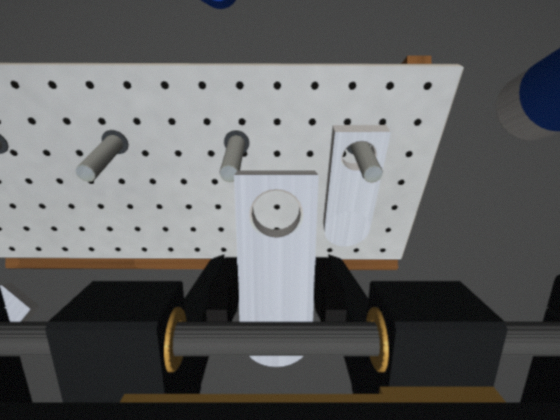

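The wrist picture shows A held with its eye at (275,212), link0 hanging at (355,185) and the next peg at (233,155). The tilt stopped at 20° on joint limits (q6 at 0.04, q7 at -2.65). So I go back upright, set A down and take it again half a turn round, which is the wrist posture that worked for link0.

```bash
python3 - <<'E'
from pl import *
meas(); plan([(np.array([.46,-.04,.2]),rot(.234),5)])
E
```

```text
[{"dp": [-22.5, 6.6, -13.4], "twist": [0.0, -0.07, 0.001]}, {"dp": [-45.0, 13.3, -26.8], "twist": [-0.001, -0.14, 0.001]}, {"dp": [-67.5, 19.9, -40.2], "twist": [-0.001, -0.21, 0.002]}, {"dp": [-90.0, 26.5, -53.5], "twist": [-0.002, -0.28, 0.003]}, {"dp": [-112.5, 33.1, -66.9], "twist": [-0.002, -0.35, 0.004]}]
--
```

>>> {"api": "step_arm", "payload": {"motion": [{"dp": [-22.5, 6.6, -13.4], "twist": [0, -0.07, 0], "hand": -0.5}, {"dp": [-45, 13.3, -26.8], "twist": [0, -0.14, 0], "hand": -0.5}, {"dp": [-67.5, 19.9, -40.2], "twist": [0, -0.21, 0], "hand": -0.5}, {"dp": [-90, 26.5, -53.5], "twist": [0, -0.28, 0], "hand": -0.5}, {"dp": [-112.5, 33.1, -66.9], "twist": [0, -0.35, 0], "hand": -0.5}]}}

```text
clock: 25.3
tool_pos: [0.4593, -0.0406, 0.2005]
eef_rot: [0.993, 0.119, -0.001, -0.0]
contact_force: [0.4, -0.5, -0.9]
opening: 0.399
finger_force: 30.0
```

>>> {"api": "step_arm", "payload": {"motion": [{"dp": [0, 0, 0], "twist": [0, 0, 0], "hand": -0.5}, {"dp": [0, 0, 0], "twist": [0, 0, 0], "hand": -0.5}, {"dp": [0, 0, 0], "twist": [0, 0, 0], "hand": -0.5}]}}

```text
clock: 25.68
tool_pos: [0.4608, -0.0394, 0.1998]
eef_rot: [0.993, 0.119, 0.001, -0.001]
contact_force: [0.9, 0.1, -1.5]
opening: 0.403
finger_force: 30.0
```

```bash
python3 - <<'E'
from pl import *
s=meas(); print(s['tool_pos'],s['q'].round(2),s['opening'],R.from_quat(s['eef_rot']).as_matrix().round(3).tolist())
plan([(np.array([.455,-.05,.06]),rot(.234),4),(np.array([.455,-.05,.0265]),rot(.234),3)])
E
```

```text
[ 0.46083228 -0.03939125  0.19976234] [ 0.45  0.67 -0.74  2.09  0.75  0.66 -2.14] 0.40273645922176665 [[0.972, 0.237, 0.001], [0.237, -0.972, 0.002], [0.002, -0.001, -1.0]]
[{"dp": [-2.1, 2.3, 34.9], "twist": [0.0, 0.0, 0.001]}, {"dp": [-4.2, 4.6, 69.9], "twist": [-0.001, -0.001, 0.003]}, {"dp": [-6.3, 6.8, 104.8], "twist": [-0.001, -0.001, 0.004]}, {"dp": [-8.4, 9.1, 139.7], "twist": [-0.001, -0.002, 0.005]}]
--
[{"dp": [0.0, 0.0, 11.2], "twist": [0.0, 0.0, 0.0]}, {"dp": [0.0, 0.0, 22.4], "twist": [0.0, 0.0, 0.0]}, {"dp": [0.0, 0.0, 33.5], "twist": [0.0, 0.0, 0.0]}]
--
```

>>> {"api": "step_arm", "payload": {"motion": [{"dp": [-2, 2.3, 35], "twist": [0, 0, 0], "hand": -0.5}, {"dp": [-4, 4.6, 70], "twist": [0, 0, 0], "hand": -0.5}, {"dp": [-6, 6.8, 105], "twist": [0, 0, 0], "hand": -0.5}, {"dp": [-8, 9, 140], "twist": [0, 0, 0], "hand": -0.5}, {"dp": [-8, 9, 160], "twist": [0, 0, 0], "hand": -0.5}]}}

```text
clock: 26.3
tool_pos: [0.4543, -0.05, 0.0381]
eef_rot: [0.993, 0.119, -0.001, -0.001]
contact_force: [-0.6, 0.3, -1.7]
opening: 0.407
finger_force: 30.0
```

>>> {"api": "step_arm", "payload": {"motion": [{"dp": [0, 0, 8], "twist": [0, 0, 0], "hand": -0.5}, {"dp": [0, 0, 13], "twist": [0, 0, 0], "hand": -0.5}, {"dp": [0, 0, 13], "twist": [0, 0, 0], "hand": -0.5}, {"dp": [0, 0, 13], "twist": [0, 0, 0], "hand": 0.2}, {"dp": [0, 0, 13], "twist": [0, 0, 0], "hand": 0.3}]}}

```text
clock: 26.92
tool_pos: [0.4567, -0.0506, 0.0283]
eef_rot: [0.993, 0.119, -0.001, -0.002]
contact_force: [-0.5, -0.4, -0.4]
opening: 0.606
finger_force: 0.0
```

>>> {"api": "step_arm", "payload": {"motion": [{"dp": [0, 0, -20], "twist": [0, 0, 0], "hand": 0.3}, {"dp": [0, 0, -50], "twist": [0, 0, 0], "hand": 0.3}, {"dp": [0, 0, -80], "twist": [0, 0, -0.16], "hand": 0.3}, {"dp": [0, 0, -90], "twist": [0, 0, -0.32], "hand": 0.3}, {"dp": [0, 0, -90], "twist": [0, 0, -0.48], "hand": 0.3}]}}

```text
clock: 27.55
tool_pos: [0.4572, -0.0512, 0.1193]
eef_rot: [0.935, 0.353, 0.0, -0.001]
contact_force: [-0.0, 0.1, -0.4]
opening: 0.652
finger_force: 0.0
```

>>> {"api": "step_arm", "payload": {"motion": [{"dp": [0, 0, 0], "twist": [0, 0, -0.16], "hand": 0.3}, {"dp": [0, 0, 0], "twist": [0, 0, -0.32], "hand": 0.3}, {"dp": [0, 0, 0], "twist": [0, 0, -0.48], "hand": 0.3}, {"dp": [0, 0, 0], "twist": [0, 0, -0.64], "hand": 0.3}, {"dp": [0, 0, 0], "twist": [0, 0, -0.8], "hand": 0.3}]}}

```text
clock: 28.18
tool_pos: [0.4566, -0.0512, 0.1183]
eef_rot: [0.724, 0.69, -0.0, -0.002]
contact_force: [0.2, 0.2, 0.0]
opening: 0.652
finger_force: 0.0
```

>>> {"api": "step_arm", "payload": {"motion": [{"dp": [0, 0, 0], "twist": [0, 0, -0.16], "hand": 0.3}, {"dp": [0, 0, 0], "twist": [0, 0, -0.32], "hand": 0.3}, {"dp": [0, 0, 0], "twist": [0, 0, -0.48], "hand": 0.3}, {"dp": [0, 0, 0], "twist": [0, 0, -0.64], "hand": 0.3}, {"dp": [0, 0, 0], "twist": [0, 0, -0.8], "hand": 0.3}]}}

```text
clock: 28.8
tool_pos: [0.4566, -0.0512, 0.1183]
eef_rot: [0.398, 0.917, 0.0, -0.002]
contact_force: [1.0, 0.3, -1.0]
opening: 0.648
finger_force: 0.0
```

>>> {"api": "step_arm", "payload": {"motion": [{"dp": [0, 0, 0], "twist": [0, 0, -0.16], "hand": 0.3}, {"dp": [0, 0, 0], "twist": [0, 0, -0.32], "hand": 0.3}, {"dp": [0, 0, 0], "twist": [0, 0, -0.48], "hand": 0.3}, {"dp": [0, 0, 0], "twist": [0, 0, -0.64], "hand": 0.3}, {"dp": [0, 0, 0], "twist": [0, 0, -0.8], "hand": 0.3}]}}

```text
clock: 29.42
tool_pos: [0.4566, -0.0513, 0.1182]
eef_rot: [0.009, 1.0, 0.001, -0.001]
contact_force: [-0.3, -0.1, 0.0]
opening: 0.652
finger_force: 0.0
```

>>> {"api": "step_arm", "payload": {"motion": [{"dp": [0, 0, 0], "twist": [0, 0, -0.13], "hand": 0.3}, {"dp": [0, 0, 0], "twist": [0, 0, -0.262], "hand": 0.3}, {"dp": [0, 0, 0], "twist": [0, 0, -0.262], "hand": 0.3}, {"dp": [0, 0, 0], "twist": [0, 0, -0.262], "hand": 0.3}]}}

```text
clock: 29.92
tool_pos: [0.4567, -0.051, 0.1181]
eef_rot: [-0.118, 0.993, 0.001, -0.001]
contact_force: [-0.0, -0.0, 0.4]
opening: 0.651
finger_force: 0.0
```

```bash
python3 - <<'E'
from pl import *
s=meas(); print(s['tool_pos'],s['q'].round(2),s['opening'],R.from_quat(s['eef_rot']).as_matrix().round(3).tolist())
d=snap('wrist'); f=fitlink(d,(.455,-.05));print(f); d=snap('scene');print(fitlink(d,(.455,-.05)))
Y=.234+np.pi
plan([(np.array([.455,-.05,.025]),rot(Y),5)])
E
```

```text
[ 0.45667441 -0.05100857  0.11810695] [ 0.63  1.   -1.1   2.14  1.24  0.91  0.55] 0.6514136356603739 [[-0.972, -0.234, -0.003], [-0.234, 0.972, 0.002], [0.002, 0.002, -1.0]]
{'c': array([ 0.4594, -0.0485]), 'yaw': 0.238, 'size': [37, 100], 'eye': array([ 0.4897, -0.0415], dtype=float32), 'z': 0.0119, 'rgb': array([240, 242, 246])}
{'c': array([ 0.4631, -0.0462]), 'yaw': 0.211, 'size': [34, 100], 'eye': None, 'z': 0.0116, 'rgb': array([202, 208, 217])}
[{"dp": [0.2, 0.2, 18.6], "twist": [0.0, 0.0, 0.0]}, {"dp": [0.5, 0.5, 37.2], "twist": [0.001, -0.001, 0.001]}, {"dp": [0.7, 0.7, 55.9], "twist": [0.001, -0.001, 0.001]}, {"dp": [0.9, 0.9, 74.5], "twist": [0.002, -0.002, 0.002]}, {"dp": [1.2, 1.2, 93.1], "twist": [0.002, -0.002, 0.002]}]
--
```

>>> {"api": "step_arm", "payload": {"motion": [{"dp": [-3.2, 1.8, 25], "twist": [0, 0, 0], "hand": 0.3}, {"dp": [-3.2, 1.8, 50], "twist": [0, 0, 0], "hand": 0.3}, {"dp": [-3.2, 1.8, 75], "twist": [0, 0, 0], "hand": 0.3}, {"dp": [-3.2, 1.8, 93], "twist": [0, 0, 0], "hand": 0.3}, {"dp": [-3.2, 1.8, 93], "twist": [0, 0, 0], "hand": 0.3}]}}

```text
clock: 30.65
tool_pos: [0.4587, -0.0479, 0.0242]
eef_rot: [-0.119, 0.993, 0.001, -0.002]
contact_force: [0.2, 0.4, 0.1]
opening: 0.649
finger_force: 0.0
```

>>> {"api": "step_arm", "payload": {"motion": [{"dp": [0, 0, 0], "twist": [0, 0, 0], "hand": -0.5}, {"dp": [0, 0, 0], "twist": [0, 0, 0], "hand": -0.5}, {"dp": [0, 0, 0], "twist": [0, 0, 0], "hand": -0.5}, {"dp": [0, 0, 0], "twist": [0, 0, 0], "hand": -0.5}], "force": 30}}

```text
clock: 31.15
tool_pos: [0.4594, -0.0482, 0.0255]
eef_rot: [-0.119, 0.993, 0.001, -0.001]
contact_force: [-0.3, -1.4, 5.5]
opening: 0.4
finger_force: 30.0
```

>>> {"api": "step_arm", "payload": {"motion": [{"dp": [0, 0, -30], "twist": [0, 0, 0], "hand": -0.5}, {"dp": [0, 0, -70], "twist": [0, 0, 0], "hand": -0.5}, {"dp": [0, 0, -120], "twist": [0, 0, 0], "hand": -0.5}, {"dp": [0, 0, -180], "twist": [0, 0, 0], "hand": -0.5}, {"dp": [0, 0, -180], "twist": [0, 0, 0], "hand": -0.5}]}}

```text
clock: 31.78
tool_pos: [0.4617, -0.0476, 0.2085]
eef_rot: [-0.119, 0.993, 0.001, 0.002]
contact_force: [0.3, -1.4, -1.4]
opening: 0.403
finger_force: 30.0
```

```bash
cat > hd.py <<'E'
import sys
from pl import *
# hang with tool x down the slope: peg y, rows
y=float(sys.argv[1]); nr=int(sys.argv[2]); s=meas(); print(s['tool_pos'],s['q'].round(2),s['opening'],s['finger_force'])
Z=np.load('panel.npz'); b,n,ex,ey=[Z[k] for k in ('b','n','ex','ey')]
Q=R.from_matrix(np.stack([-ex,np.cross(-n,-ex),-n],-1))
T=lambda t:b+(.1145-.032)*ex+y*ey+t*n
plan([(T(.13)+np.array([-.04,0,.03]),Q,nr),(T(.082),Q,5)])
E
python3 hd.py -.0851 8
```

```text
[ 0.46168697 -0.04758048  0.2084684 ] [ 0.69  0.84 -1.21  2.07  0.99  0.98  0.74] 0.40347001062261106 29.99896466732025
[{"dp": [-9.1, 10.0, 0.8], "twist": [0.0, -0.086, 0.001]}, {"dp": [-18.3, 20.0, 1.6], "twist": [0.001, -0.173, 0.001]}, {"dp": [-27.4, 29.9, 2.3], "twist": [0.001, -0.259, 0.002]}, {"dp": [-36.5, 39.9, 3.1], "twist": [0.001, -0.346, 0.002]}, {"dp": [-45.7, 49.9, 3.9], "twist": [0.002, -0.432, 0.003]}]
[{"dp": [-7.9, 10.0, 4.5], "twist": [0.0, -0.087, 0.0]}, {"dp": [-15.9, 20.0, 9.0], "twist": [0.0, -0.173, 0.001]}, {"dp": [-23.8, 30.0, 13.5], "twist": [0.0, -0.259, 0.001]}]
--
[{"dp": [-2.1, -1.9, 19.2], "twist": [0.0, 0.0, 0.0]}, {"dp": [-4.3, -3.7, 38.4], "twist": [0.0, 0.0, 0.0]}, {"dp": [-6.4, -5.6, 57.6], "twist": [0.0, 0.0, 0.0]}, {"dp": [-8.5, -7.4, 76.8], "twist": [0.0, 0.0, 0.0]}, {"dp": [-10.7, -9.3, 96.0], "twist": [0.0, 0.0, 0.0]}]
--
```

>>> {"api": "step_arm", "payload": {"motion": [{"dp": [-9.1, 10, 0.8], "twist": [0, -0.086, 0], "hand": -0.5}, {"dp": [-18.3, 20, 1.6], "twist": [0.001, -0.173, 0.001], "hand": -0.5}, {"dp": [-27.4, 29.9, 2.3], "twist": [0.001, -0.259, 0.002], "hand": -0.5}, {"dp": [-36.5, 39.9, 3.1], "twist": [0.001, -0.346, 0.002], "hand": -0.5}, {"dp": [-45.7, 49.9, 3.9], "twist": [0.002, -0.432, 0.003], "hand": -0.5}]}}

```text
clock: 32.4
tool_pos: [0.4913, 0.0108, 0.2]
eef_rot: [-0.115, 0.97, 0.026, 0.212]
contact_force: [0.5, -0.6, -0.3]
opening: 0.401
finger_force: 30.0
```

>>> {"api": "step_arm", "payload": {"motion": [{"dp": [-7.9, 10, 4.5], "twist": [0, -0.087, 0], "hand": -0.5}, {"dp": [-15.9, 20, 9], "twist": [0, -0.173, 0], "hand": -0.5}, {"dp": [-23.8, 30, 13.5], "twist": [0, -0.259, 0.001], "hand": -0.5}, {"dp": [-23.8, 30, 13.5], "twist": [0, -0.259, 0.001], "hand": -0.5}]}}

```text
clock: 32.9
tool_pos: [0.5097, 0.0473, 0.1963]
eef_rot: [-0.112, 0.936, 0.042, 0.332]
contact_force: [-0.8, 0.4, -0.8]
opening: 0.402
finger_force: 30.0
```

>>> {"api": "step_arm", "payload": {"motion": [{"dp": [-2.1, -1.9, 19.2], "twist": [0, 0, 0], "hand": -0.5}, {"dp": [-4.3, -3.7, 38.4], "twist": [0, 0, 0], "hand": -0.5}, {"dp": [-6.4, -5.6, 57.6], "twist": [0, 0, 0], "hand": -0.5}, {"dp": [-8.5, -7.4, 76.8], "twist": [0, 0, 0], "hand": -0.5}, {"dp": [-10.7, -9.3, 96], "twist": [0, 0, 0], "hand": -0.5}]}}

```text
clock: 33.52
tool_pos: [0.5821, 0.0535, 0.1303]
eef_rot: [-0.11, 0.935, 0.04, 0.335]
contact_force: [-0.3, 0.8, -2.3]
opening: 0.407
finger_force: 30.0
```

>>> {"api": "step_arm", "payload": {"motion": [{"dp": [0, 0, 0], "twist": [0, 0, 0], "hand": -0.5}, {"dp": [0, 0, 0], "twist": [0, 0, 0], "hand": -0.5}, {"dp": [0, 0, 0], "twist": [0, 0, 0], "hand": -0.5}]}}

```text
clock: 33.9
tool_pos: [0.5809, 0.0538, 0.1318]
eef_rot: [-0.11, 0.935, 0.04, 0.335]
contact_force: [-0.7, -0.0, -1.5]
opening: 0.404
finger_force: 30.0
```

```bash
python3 br.py hA2.png
```

```text
[0.58087628 0.05380202 0.13184739] [-0.7 -0.  -1.5] 0.40379531914062594
TCP in board [77.7, -85.0, 80.9]
tool axes in board [[-1.0, -0.001, -0.008], [-0.001, 1.0, 0.002], [0.008, 0.002, -1.0]]
blob 92 114.2 -85.7
q [ 0.49  1.15 -1.16  2.36  2.32  1.1  -0.37]
plate 11252 x [ 29.1 126. ] y [-101.7  -84.6  -67.7] D [65.4 66.4 67.4]
```

>>> {"api": "step_arm", "payload": {"motion": [{"dp": [-4.8, 0, 0], "twist": [0, -0.008, 0], "hand": -0.5}, {"dp": [-4.8, 0, 6], "twist": [0, -0.008, 0], "hand": -0.5}, {"dp": [-4.8, 0, 13], "twist": [0, -0.008, 0], "hand": -0.5}, {"dp": [-4.8, 0, 20], "twist": [0, -0.008, 0], "hand": -0.5}, {"dp": [-4.8, 0, 25], "twist": [0, -0.008, 0], "hand": -0.5}]}}

```text
clock: 34.58
tool_pos: [0.6005, 0.0583, 0.1145]
eef_rot: [-0.11, 0.934, 0.041, 0.339]
contact_force: [-0.4, -0.6, -1.3]
opening: 0.405
finger_force: 30.0
```

```bash
python3 br.py x.png
```

```text
[0.60051894 0.05827229 0.11446143] [-0.4 -0.6 -1.3] 0.4054148667152786
TCP in board [82.0, -85.2, 54.6]
tool axes in board [[-1.0, 0.001, -0.0], [0.001, 1.0, 0.002], [0.0, 0.002, -1.0]]
blob 1868 97.0 -85.0
blob 697 128.3 -85.0
q [ 0.48  1.19 -1.13  2.3   2.36  1.1  -0.34]
plate 11225 x [ 33.6 130.4] y [-101.9  -84.7  -67.9] D [39.1 40.  41. ]
```

Same signature as link0: the link is on the peg. I lower it the rest of the way, release and retreat.

>>> {"api": "step_arm", "payload": {"motion": [{"dp": [0, 0, 8], "twist": [0, 0, 0], "hand": -0.5}, {"dp": [0, 0, 16], "twist": [0, 0, 0], "hand": -0.5}, {"dp": [0, 0, 22], "twist": [0, 0, 0], "hand": -0.5}, {"dp": [0, 0, 25.5], "twist": [0, 0, 0], "hand": -0.5}, {"dp": [0, 0, 25.5], "twist": [0, 0, 0], "hand": -0.5}]}}

```text
clock: 35.25
tool_pos: [0.6162, 0.0621, 0.0953]
eef_rot: [-0.11, 0.934, 0.041, 0.339]
contact_force: [-0.5, -0.2, -1.0]
opening: 0.405
finger_force: 30.0
```

>>> {"api": "step_arm", "payload": {"motion": [{"dp": [0, 0, 0], "twist": [0, 0, 0], "hand": 0.1}, {"dp": [0, 0, 0], "twist": [0, 0, 0], "hand": 0.15}, {"dp": [0, 0, -20], "twist": [0, 0, 0], "hand": 0.15}, {"dp": [0, 0, -60], "twist": [0, 0, 0], "hand": 0.15}, {"dp": [0, 0, -110], "twist": [0, 0, 0], "hand": 0.15}]}}

```text
clock: 35.88
tool_pos: [0.546, 0.0455, 0.1812]
eef_rot: [-0.11, 0.934, 0.041, 0.339]
contact_force: [0.9, -0.5, 1.0]
opening: 0.581
finger_force: 0.0
```

>>> {"api": "step_arm", "payload": {"motion": [{"dp": [0, 0, -15], "twist": [0, 0, 0], "hand": 0.15}, {"dp": [0, 0, -15], "twist": [0, 0, 0], "hand": 0.15}, {"dp": [0, 0, -15], "twist": [0, 0, 0], "hand": 0.15}]}}

```text
clock: 36.25
tool_pos: [0.5389, 0.0431, 0.1909]
eef_rot: [-0.109, 0.934, 0.041, 0.339]
contact_force: [0.2, 0.1, -0.1]
opening: 0.578
finger_force: 0.0
```

```bash
python3 chk.py; python3 - <<'E'
from pl import *
s=meas(); print(s['tool_pos'],s['q'].round(2))
d=snap('side'); print(find(d,'side','link1')); d=snap('scene')
for k,c in dict(B=(.425,.10),C=(.548,.4),bl=(.444,.276)).items(): print(k,fitlink(d,c))
# tool x away from eye of B: yaw .07 ; from 3.376 turn -3.3
m=np.array([.42,.10,.25]); yb=.07; hv=hover((.425,.103),yb,.07,.25)
p=np.array([.48,.06,.25])
plan([(p,rot(3.376),5),((p+hv)/2,rot((3.376+yb)/2),10),(hv,rot(yb),10)])
E
```

```text
scene peg 1 51 link x [0.115 0.125] y [0.079 0.09 ] D [0.0081 0.0181 0.0274]
scene peg 2 52 link x [0.116 0.125] y [-0.005  0.005] D [0.0085 0.0179 0.0276]
scene peg 3 76 link x [0.066 0.133] y [-0.101 -0.067] D [0.0076 0.013  0.0275]
scene peg 4 70 link x [0.113 0.132] y [-0.184 -0.152] D [0.0077 0.0131 0.0272]
wrist peg 1 269 link x [0.109 0.12 ] y [0.077 0.086] D [0.0089 0.0188 0.0279]
wrist peg 2 176 link x [0.109 0.118] y [-0.007  0.002] D [0.0093 0.019  0.0282]
wrist peg 3 4254 link x [0.03  0.127] y [-0.102 -0.068] D [0.0106 0.0115 0.0124]
wrist peg 4 4440 link x [0.03  0.126] y [-0.188 -0.152] D [0.0104 0.0114 0.0124]
[0.53873698 0.04327621 0.1905196 ] [ 0.54  1.   -1.24  2.46  2.23  1.08 -0.42]
[(0.87, [0.682, -0.329, 0.01], [365, 263]), (0.81, [0.421, 0.097, 0.016], [224, 205]), (0.8, [0.627, 0.051, 0.079], [284, 177]), (0.77, [0.222, -0.309, 0.012], [230, 332]), (0.58, [0.639, -0.022, 0.079], [299, 189]), (0.5, [0.832, 0.168, 0.016], [313, 148]), (0.19, [0.554, -0.329, 0.141], [336, 258])]
B {'c': array([0.4289, 0.1046]), 'yaw': -3.049, 'size': [34, 101], 'eye': array([0.3
[... 1066 characters left out ...]
ist": [0.0, 0.0, 0.496]}, {"dp": [25.0, -7.6, 0.0], "twist": [0.0, 0.0, 0.661]}, {"dp": [31.2, -9.5, 0.0], "twist": [0.0, 0.0, 0.826]}]
--
[{"dp": [2.8, -5.9, 0.0], "twist": [0.0, 0.0, 0.165]}, {"dp": [5.7, -11.8, 0.0], "twist": [0.0, 0.0, 0.331]}, {"dp": [8.5, -17.6, 0.0], "twist": [0.0, 0.0, 0.496]}, {"dp": [11.3, -23.5, 0.0], "twist": [0.0, 0.0, 0.661]}, {"dp": [14.2, -29.4, 0.0], "twist": [0.0, 0.0, 0.827]}]
[{"dp": [-2.4, -6.1, 0.0], "twist": [0.0, 0.0, 0.165]}, {"dp": [-4.8, -12.1, 0.0], "twist": [0.0, 0.0, 0.33]}, {"dp": [-7.2, -18.2, 0.0], "twist": [0.0, 0.0, 0.496]}, {"dp": [-9.6, -24.3, -0.1], "twist": [0.0, 0.0, 0.661]}, {"dp": [-12.0, -30.3, -0.1], "twist": [0.0, 0.0, 0.826]}]
--
```

Both hang flat. Now link B (tool x away from its eye). I hover directly above it, since the reach is short there.

```bash
python3 - <<'E'
from pl import *
s=meas(); yb=.066; hv=np.array([.425,.103,.15]); p=np.array([.48,.06,.25])
plan([(p,rot(3.376),5),((p+hv)/2,rot((3.376+yb)/2),10),(hv,rot(yb),10)])
E
```

```text
[{"dp": [0.5, 6.0, -15.9], "twist": [0.0, 0.139, 0.0]}, {"dp": [1.1, 11.9, -31.7], "twist": [0.001, 0.278, 0.0]}, {"dp": [1.6, 17.9, -47.6], "twist": [0.001, 0.417, 0.0]}, {"dp": [2.2, 23.9, -63.5], "twist": [0.002, 0.556, -0.001]}, {"dp": [2.7, 29.9, -79.4], "twist": [0.002, 0.696, -0.001]}]
--
[{"dp": [2.2, 2.7, 5.0], "twist": [0.0, 0.0, 0.166]}, {"dp": [4.3, 5.5, 10.0], "twist": [0.0, 0.0, 0.331]}, {"dp": [6.5, 8.2, 15.0], "twist": [0.0, 0.0, 0.497]}, {"dp": [8.7, 10.9, 20.0], "twist": [0.0, 0.0, 0.662]}, {"dp": [10.9, 13.6, 25.0], "twist": [0.0, 0.0, 0.828]}]
[{"dp": [3.5, 0.3, 5.0], "twist": [0.0, 0.0, 0.165]}, {"dp": [6.9, 0.5, 10.0], "twist": [0.0, 0.0, 0.331]}, {"dp": [10.4, 0.8, 15.1], "twist": [0.0, 0.0, 0.496]}, {"dp": [13.9, 1.0, 20.1], "twist": [0.0, 0.0, 0.662]}, {"dp": [17.4, 1.3, 25.1], "twist": [0.0, 0.0, 0.827]}]
--
[{"dp": [2.5, -2.4, 5.0], "twist": [0.0, 0.0, 0.166]}, {"dp": [5.1, -4.8, 10.0], "twist": [0.0, 0.0, 0.331]}, {"dp": [7.6, -7.2, 15.0], "twist": [0.0, 0.0, 0.497]}, {"dp": [10.1, -9.6, 20.0], "twist": [0.0, 0.0, 0.662]}, {"dp": [12.7, -12.0, 25.0], "twist": [0.0, 0.0, 0.828]}]
[{"dp": [-0.1, -3.4, 5.0], "twist": [0.0, 0.0, 0.165]}, {"dp": [-0.1, -6.9, 10.0], "twist": [0.0, 0.0, 0.331]}, {"dp": [-0.2, -10.4, 15.0], "twist": [0.0, 0.0, 0.496]}, {"dp": [-0.2, -13.9, 20.0], "twist": [0.0, 0.0, 0.662]}, {"dp": [-0.3, -17.4, 25.0], "twist": [0.0, 0.0, 0.827]}]
--
```

>>> {"api": "step_arm", "payload": {"motion": [{"dp": [0.5, 6, -15.9], "twist": [0, 0.139, 0], "hand": 0.3}, {"dp": [1.1, 11.9, -31.7], "twist": [0, 0.278, 0], "hand": 0.3}, {"dp": [1.6, 17.9, -47.6], "twist": [0.001, 0.417, 0], "hand": 0.3}, {"dp": [2.2, 23.9, -63.5], "twist": [0.002, 0.556, 0], "hand": 0.3}, {"dp": [2.7, 29.9, -79.4], "twist": [0.002, 0.696, 0], "hand": 0.3}]}}

```text
clock: 37.12
tool_pos: [0.4839, 0.0552, 0.2462]
eef_rot: [-0.114, 0.993, -0.005, 0.031]
contact_force: [1.7, -0.4, -0.4]
opening: 0.654
finger_force: 0.0
```

>>> {"api": "step_arm", "payload": {"motion": [{"dp": [2.2, 2.7, 5], "twist": [0, 0, 0.166], "hand": 0.3}, {"dp": [4.3, 5.5, 10], "twist": [0, 0, 0.331], "hand": 0.3}, {"dp": [6.5, 8.2, 15], "twist": [0, 0, 0.497], "hand": 0.3}, {"dp": [8.7, 10.9, 20], "twist": [0, 0, 0.662], "hand": 0.3}, {"dp": [10.9, 13.6, 25], "twist": [0, 0, 0.828], "hand": 0.3}]}}

```text
clock: 37.75
tool_pos: [0.4728, 0.0666, 0.2195]
eef_rot: [0.298, 0.954, 0.01, 0.032]
contact_force: [-0.0, 0.6, -0.4]
opening: 0.65
finger_force: 0.0
```

>>> {"api": "step_arm", "payload": {"motion": [{"dp": [3.5, 0.3, 5], "twist": [0, 0, 0.165], "hand": 0.3}, {"dp": [6.9, 0.5, 10], "twist": [0, 0, 0.331], "hand": 0.3}, {"dp": [10.4, 0.8, 15.1], "twist": [0, 0, 0.496], "hand": 0.3}, {"dp": [13.9, 1, 20.1], "twist": [0, 0, 0.662], "hand": 0.3}, {"dp": [17.4, 1.3, 25.1], "twist": [0, 0, 0.827], "hand": 0.3}]}}

```text
clock: 38.38
tool_pos: [0.4609, 0.0776, 0.1936]
eef_rot: [0.656, 0.754, 0.022, 0.025]
contact_force: [-0.7, -0.6, 0.0]
opening: 0.651
finger_force: 0.0
```

>>> {"api": "step_arm", "payload": {"motion": [{"dp": [2.5, -2.4, 5], "twist": [0, 0, 0.166], "hand": 0.3}, {"dp": [5.1, -4.8, 10], "twist": [0, 0, 0.331], "hand": 0.3}, {"dp": [7.6, -7.2, 15], "twist": [0, 0, 0.497], "hand": 0.3}, {"dp": [10.1, -9.6, 20], "twist": [0, 0, 0.662], "hand": 0.3}, {"dp": [12.7, -12, 25], "twist": [0, 0, 0.828], "hand": 0.3}]}}

```text
clock: 39.0
tool_pos: [0.449, 0.0885, 0.1677]
eef_rot: [0.904, 0.427, 0.031, 0.014]
contact_force: [-0.2, 0.1, -0.3]
opening: 0.652
finger_force: 0.0
```

>>> {"api": "step_arm", "payload": {"motion": [{"dp": [0, -3.4, 5], "twist": [0, 0, 0.165], "hand": 0.3}, {"dp": [0, -6.9, 10], "twist": [0, 0, 0.331], "hand": 0.3}, {"dp": [0, -10.4, 15], "twist": [0, 0, 0.496], "hand": 0.3}, {"dp": [0, -13.9, 20], "twist": [0, 0, 0.662], "hand": 0.3}, {"dp": [0, -17.4, 25], "twist": [0, 0, 0.827], "hand": 0.3}]}}

```text
clock: 39.62
tool_pos: [0.4372, 0.0996, 0.1418]
eef_rot: [0.999, 0.028, 0.034, 0.001]
contact_force: [-0.4, 0.1, -0.1]
opening: 0.647
finger_force: 0.0
```

>>> {"api": "step_arm", "payload": {"motion": [{"dp": [0, 0, 0], "twist": [0, 0, 0], "hand": 0.3}, {"dp": [0, 0, 0], "twist": [0, 0, 0], "hand": 0.3}, {"dp": [0, 0, 0], "twist": [0, 0, 0], "hand": 0.3}]}}

```text
clock: 40.0
tool_pos: [0.4376, 0.0992, 0.1425]
eef_rot: [0.999, 0.031, 0.034, 0.001]
contact_force: [-0.8, -0.3, -0.5]
opening: 0.65
finger_force: 0.0
```

```bash
cat > g2.py <<'E'
import sys
from pl import *
x,y,name=float(sys.argv[1]),float(sys.argv[2]),sys.argv[3]
s=meas(); M=R.from_quat(s['eef_rot']).as_matrix(); print(s['tool_pos'],s['q'].round(2),M[:,0].round(3)); d=snap('wrist'); save(d,name+'.png')
f=fitlink(d,(x,y)); print(f)
u,v=[int(np.clip(a,lo,hi)) for a,lo,hi in zip(w2px(d,[x,y,.012]),(100,75),(460,345))]
cv2.imwrite('pics/'+name+'_c.png',cv2.resize(cv2.cvtColor(d['pixels'][v-75:v+75,u-100:u+100],cv2.COLOR_RGB2BGR),(400,300)))
c=f['c']; yw=f['yaw']; t=np.arctan2(M[1,0],M[0,0])
yw=yw+np.pi*round((t-yw)/np.pi)   # keep the nearer of the two half turns
if f['eye'] is not None: print('eye off',(f['eye']-c)@M[:2,0])
plan([(np.array([*c,.0245]),rot(yw),5)])
E
python3 g2.py .425 .103 B
```

```text
[0.43757225 0.09916312 0.142475  ] [-0.33  0.68 -0.02  2.25  0.24  0.14 -2.09] [0.996 0.061 0.068]
{'c': array([0.4251, 0.1031]), 'yaw': -3.069, 'size': [37, 100], 'eye': array([0.3938, 0.1006], dtype=float32), 'z': 0.012, 'rgb': array([240, 243, 246])}
eye off -0.031321353490531965
[{"dp": [-4.0, -1.0, 23.4], "twist": [0.001, -0.014, -0.002]}, {"dp": [-8.1, -2.1, 46.7], "twist": [0.002, -0.027, -0.004]}, {"dp": [-12.1, -3.1, 70.1], "twist": [0.003, -0.041, -0.007]}, {"dp": [-16.2, -4.1, 93.5], "twist": [0.004, -0.055, -0.009]}, {"dp": [-20.2, -5.2, 116.8], "twist": [0.004, -0.068, -0.011]}]
--
```

View pics/B_c.png

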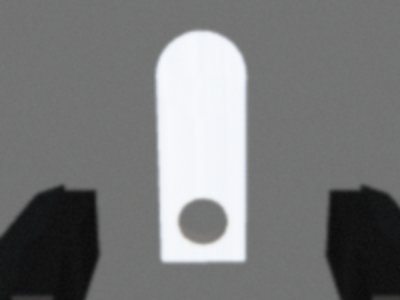

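B is confirmed: light metal, eye at (203,220). Grasping it.

>>> {"api": "step_arm", "payload": {"motion": [{"dp": [-4, -1, 20], "twist": [0, -0.02, 0], "hand": 0.3}, {"dp": [-10, -2.5, 45], "twist": [0.001, -0.04, -0.003], "hand": 0.3}, {"dp": [-20.2, -5.2, 70], "twist": [0.004, -0.068, -0.011], "hand": 0.3}, {"dp": [-20.2, -5.2, 70], "twist": [0.004, -0.068, -0.011], "hand": 0.3}]}}

```text
clock: 40.55
tool_pos: [0.4222, 0.1034, 0.0708]
eef_rot: [0.999, 0.036, -0.002, 0.001]
contact_force: [0.1, -0.2, 0.8]
opening: 0.649
finger_force: 0.0
```

```bash
python3 - <<'E'
from pl import *
s=meas(); print(s['tool_pos'],s['eef_rot'].round(3),s['q'].round(2))
plan([(np.array([.4251,.1031,.0245]),rot(.0725),3)])
E
```

```text
[0.4221989  0.10339299 0.07078951] [ 0.999  0.036 -0.002  0.001] [-0.33  0.85 -0.03  2.26  0.46  0.04 -2.31]
[{"dp": [1.0, 0.1, 15.4], "twist": [0.0, 0.002, 0.0]}, {"dp": [2.1, 0.3, 30.9], "twist": [0.001, 0.003, 0.0]}, {"dp": [3.1, 0.4, 46.3], "twist": [0.001, 0.005, -0.001]}]
--
```

>>> {"api": "step_arm", "payload": {"motion": [{"dp": [1, 0, 16], "twist": [0, 0, 0], "hand": 0.3}, {"dp": [2, 0.3, 32], "twist": [0, 0, 0], "hand": 0.3}, {"dp": [3.1, 0.4, 46.3], "twist": [0, 0, 0], "hand": 0.3}, {"dp": [3.1, 0.4, 46.3], "twist": [0, 0, 0], "hand": 0.3}]}}

```text
clock: 41.05
tool_pos: [0.4371, 0.1056, 0.0335]
eef_rot: [0.999, 0.035, -0.011, 0.002]
contact_force: [-0.5, 0.2, -0.4]
opening: 0.654
finger_force: 0.0
```

```bash
python3 - <<'E'
from pl import *
s=meas(); print(s['tool_pos'],R.from_quat(s['eef_rot']).as_matrix().round(3).tolist(),s['q'].round(2))
plan([(np.array([.4251,.1031,.0245]),rot(.0725),3)])
E
```

```text
[0.43712332 0.10557694 0.03352722] [[0.997, 0.07, -0.022], [0.069, -0.998, -0.005], [-0.022, 0.004, -1.0]] [-0.31  0.93 -0.04  2.2   0.82  0.04 -2.65]
[{"dp": [-4.0, 0.5, 3.1], "twist": [0.001, 0.007, -0.001]}, {"dp": [-8.0, 1.1, 6.2], "twist": [0.003, 0.015, -0.002]}, {"dp": [-12.0, 1.6, 9.3], "twist": [0.004, 0.022, -0.003]}]
--
```

The wrist is at its limits (q6, q7) this close in. I grasp B about 18 mm towards its far end, where the arm reaches, and account for that offset.

>>> {"api": "step_arm", "payload": {"motion": [{"dp": [6, 1.4, 0], "twist": [0, 0.022, 0], "hand": 0.3}, {"dp": [6, 1.4, 4], "twist": [0, 0.022, 0], "hand": 0.3}, {"dp": [6, 1.4, 8], "twist": [0, 0.022, 0], "hand": 0.3}, {"dp": [6, 1.4, 8], "twist": [0, 0.022, 0], "hand": 0.3}]}}

```text
clock: 41.55
tool_pos: [0.4479, 0.1057, 0.0297]
eef_rot: [0.999, 0.036, -0.005, 0.003]
contact_force: [-0.3, 0.4, 0.8]
opening: 0.654
finger_force: 0.0
```

```bash
python3 - <<'E'
from pl import *
s=meas(); print(s['tool_pos'],R.from_quat(s['eef_rot']).as_matrix().round(3).tolist(),s['q'].round(2),s['contact_force'])
plan([(np.array([.445,.1045,.025]),rot(.0725),3)])
E
```

```text
[0.44793819 0.10573618 0.0296875 ] [[0.997, 0.071, -0.009], [0.071, -0.997, -0.006], [-0.01, 0.005, -1.0]] [-0.31  0.94 -0.04  2.18  0.82  0.04 -2.65] [-0.27546561  0.4439019   0.84727205]
[{"dp": [-1.0, 0.3, 1.6], "twist": [0.002, 0.003, 0.0]}, {"dp": [-2.0, 0.7, 3.1], "twist": [0.004, 0.007, -0.001]}, {"dp": [-3.0, 1.0, 4.7], "twist": [0.005, 0.01, -0.001]}]
--
```

>>> {"api": "step_arm", "payload": {"motion": [{"dp": [3, 1, 2], "twist": [0.005, 0.015, 0], "hand": 0.3}, {"dp": [3, 1, 5], "twist": [0.005, 0.015, 0], "hand": 0.3}, {"dp": [3, 1, 5], "twist": [0.005, 0.015, 0], "hand": 0.3}]}}

```text
clock: 41.92
tool_pos: [0.4551, 0.1057, 0.0276]
eef_rot: [0.999, 0.036, -0.001, 0.001]
contact_force: [-0.3, -0.1, 0.7]
opening: 0.651
finger_force: 0.0
```

>>> {"api": "step_arm", "payload": {"motion": [{"dp": [0, 0, 0], "twist": [0, 0, 0], "hand": -0.5}, {"dp": [0, 0, 0], "twist": [0, 0, 0], "hand": -0.5}, {"dp": [0, 0, 0], "twist": [0, 0, 0], "hand": -0.5}, {"dp": [0, 0, 0], "twist": [0, 0, 0], "hand": -0.5}], "force": 30}}

```text
clock: 42.42
tool_pos: [0.4549, 0.1057, 0.0277]
eef_rot: [0.999, 0.036, -0.001, 0.001]
contact_force: [-0.3, -0.4, 0.2]
opening: 0.4
finger_force: 30.0
```

```bash
python3 - <<'E'
from pl import *
s=meas(); print(s['tool_pos'],R.from_quat(s['eef_rot']).as_matrix().round(3).tolist(),s['q'].round(2),s['contact_force'],s['opening'])
d=snap('wrist');f=fitlink(d,(.43,.103));print(f)
if f: print('mid rel tool (mm)',R.from_quat(s['eef_rot']).inv().apply(np.array([*f['c'],0.006])-s['tool_pos'])*1000)
E
```

```text
[0.45488193 0.10566813 0.02771891] [[0.997, 0.072, -0.002], [0.072, -0.997, -0.002], [-0.002, 0.002, -1.0]] [-0.3   0.94 -0.04  2.17  0.83  0.04 -2.65] [-0.32864692 -0.36321269  0.22331179] 0.39992918365844454
{'c': array([0.4539, 0.1059]), 'yaw': 0.071, 'size': [37, 42], 'eye': None, 'z': 0.012, 'rgb': array([243, 245, 248])}
mid rel tool (mm) [-0.9173782  -0.33515386 21.72038025]
```

The grip ended 30 mm from the middle. So I carry B outward with the half turn, set it down at about (0.475, 0.04), and take it again at its middle.

```bash
python3 - <<'E'
from pl import *
s=meas(); p=s['tool_pos']; u=p+[.01,0,.08]; e=np.array([.455,.04,.12]); y0=.0725
plan([(u,rot(y0),3),((u+e)/2,rot((3.376+y0)/2),10),(e,rot(3.376),10)])
E
```

```text
[{"dp": [3.3, 0.3, -26.7], "twist": [0.001, 0.001, 0.0]}, {"dp": [6.5, 0.6, -53.3], "twist": [0.001, 0.001, -0.001]}, {"dp": [9.8, 0.8, -80.0], "twist": [0.002, 0.002, -0.001]}]
--
[{"dp": [-0.7, 3.2, -0.6], "twist": [0.0, 0.0, -0.165]}, {"dp": [-1.5, 6.5, -1.2], "twist": [0.0, 0.0, -0.33]}, {"dp": [-2.2, 9.7, -1.8], "twist": [0.0, 0.0, -0.495]}, {"dp": [-2.9, 13.0, -2.5], "twist": [0.0, 0.0, -0.661]}, {"dp": [-3.7, 16.2, -3.1], "twist": [0.0, 0.0, -0.826]}]
[{"dp": [-2.9, 1.7, -0.6], "twist": [0.0, 0.0, -0.165]}, {"dp": [-5.7, 3.4, -1.2], "twist": [0.0, 0.0, -0.33]}, {"dp": [-8.6, 5.0, -1.8], "twist": [0.0, 0.0, -0.495]}, {"dp": [-11.5, 6.7, -2.4], "twist": [0.0, 0.0, -0.66]}, {"dp": [-14.4, 8.3, -3.1], "twist": [0.0, 0.0, -0.826]}]
--
[{"dp": [-3.2, -1.0, -0.6], "twist": [0.0, 0.0, -0.165]}, {"dp": [-6.3, -2.0, -1.2], "twist": [0.0, 0.0, -0.33]}, {"dp": [-9.5, -3.0, -1.8], "twist": [0.0, 0.0, -0.495]}, {"dp": [-12.7, -4.0, -2.4], "twist": [0.0, 0.0, -0.661]}, {"dp": [-15.8, -4.9, -3.1], "twist": [0.0, 0.0, -0.826]}]
[{"dp": [-1.4, -3.1, -0.6], "twist": [0.0, 0.0, -0.165]}, {"dp": [-2.8, -6.1, -1.2], "twist": [0.0, 0.0, -0.33]}, {"dp": [-4.3, -9.1, -1.8], "twist": [0.0, 0.0, -0.495]}, {"dp": [-5.7, -12.1, -2.4], "twist": [0.0, 0.0, -0.66]}, {"dp": [-7.1, -15.1, -3.0], "twist": [0.0, 0.0, -0.825]}]
--
```

>>> {"api": "step_arm", "payload": {"motion": [{"dp": [3.3, 0, -26.7], "twist": [0, 0, 0], "hand": -0.5}, {"dp": [6.5, 0.6, -53.3], "twist": [0, 0, 0], "hand": -0.5}, {"dp": [9.8, 0.8, -80], "twist": [0, 0, 0], "hand": -0.5}, {"dp": [9.8, 0.8, -80], "twist": [0, 0, 0], "hand": -0.5}]}}

```text
clock: 42.98
tool_pos: [0.4661, 0.1059, 0.109]
eef_rot: [0.999, 0.035, 0.001, -0.0]
contact_force: [-0.2, 0.2, -1.5]
opening: 0.403
finger_force: 30.0
```

>>> {"api": "step_arm", "payload": {"motion": [{"dp": [-0.7, 3.2, 0], "twist": [0, 0, -0.165], "hand": -0.5}, {"dp": [-1.5, 6.5, -1], "twist": [0, 0, -0.33], "hand": -0.5}, {"dp": [-2.2, 9.7, -2], "twist": [0, 0, -0.495], "hand": -0.5}, {"dp": [-2.9, 13, -2.5], "twist": [0, 0, -0.661], "hand": -0.5}, {"dp": [-3.7, 16.2, -3], "twist": [0, 0, -0.826], "hand": -0.5}]}}

```text
clock: 43.6
tool_pos: [0.4616, 0.0891, 0.1095]
eef_rot: [0.9, 0.436, -0.002, 0.0]
contact_force: [-0.4, -0.5, -1.4]
opening: 0.401
finger_force: 30.0
```

>>> {"api": "step_arm", "payload": {"motion": [{"dp": [-2.9, 1.7, 0], "twist": [0, 0, -0.165], "hand": -0.5}, {"dp": [-5.7, 3.4, -1], "twist": [0, 0, -0.33], "hand": -0.5}, {"dp": [-8.6, 5, -2], "twist": [0, 0, -0.495], "hand": -0.5}, {"dp": [-11.5, 6.7, -2.5], "twist": [0, 0, -0.66], "hand": -0.5}, {"dp": [-14.4, 8.3, -3], "twist": [0, 0, -0.826], "hand": -0.5}]}}

```text
clock: 44.22
tool_pos: [0.459, 0.0727, 0.1125]
eef_rot: [0.649, 0.761, -0.002, -0.001]
contact_force: [-0.4, 0.8, -1.2]
opening: 0.403
finger_force: 30.0
```

>>> {"api": "step_arm", "payload": {"motion": [{"dp": [-3.2, -1, 0], "twist": [0, 0, -0.165], "hand": -0.5}, {"dp": [-6.3, -2, -1], "twist": [0, 0, -0.33], "hand": -0.5}, {"dp": [-9.5, -3, -2], "twist": [0, 0, -0.495], "hand": -0.5}, {"dp": [-12.7, -4, -2.5], "twist": [0, 0, -0.661], "hand": -0.5}, {"dp": [-15.8, -4.9, -3], "twist": [0, 0, -0.826], "hand": -0.5}]}}

```text
clock: 44.85
tool_pos: [0.4566, 0.0564, 0.1154]
eef_rot: [0.289, 0.957, -0.001, -0.002]
contact_force: [0.5, 0.4, -1.0]
opening: 0.402
finger_force: 30.0
```

>>> {"api": "step_arm", "payload": {"motion": [{"dp": [-1.4, -3.1, 0], "twist": [0, 0, -0.165], "hand": -0.5}, {"dp": [-2.8, -6.1, -1], "twist": [0, 0, -0.33], "hand": -0.5}, {"dp": [-4.3, -9.1, -2], "twist": [0, 0, -0.495], "hand": -0.5}, {"dp": [-5.7, -12.1, -2.5], "twist": [0, 0, -0.66], "hand": -0.5}, {"dp": [-7.1, -15.1, -3], "twist": [0, 0, -0.825], "hand": -0.5}]}}

```text
clock: 45.48
tool_pos: [0.454, 0.0399, 0.1184]
eef_rot: [-0.119, 0.993, -0.001, -0.002]
contact_force: [-0.0, 0.5, -1.1]
opening: 0.402
finger_force: 30.0
```

>>> {"api": "step_arm", "payload": {"motion": [{"dp": [0, 0, 0], "twist": [0, 0, 0], "hand": -0.5}, {"dp": [0, 0, 0], "twist": [0, 0, 0], "hand": -0.5}]}}

```text
clock: 45.72
tool_pos: [0.4546, 0.0402, 0.1192]
eef_rot: [-0.115, 0.993, -0.001, -0.002]
contact_force: [0.2, -0.5, -1.1]
opening: 0.401
finger_force: 30.0
```

```bash
python3 - <<'E'
from pl import *
s=meas(); print(s['tool_pos'],R.from_quat(s['eef_rot']).as_matrix().round(3).tolist(),s['q'].round(2),s['opening'],s['finger_force'])
d=snap('scene'); W=cloud(d); p=s['tool_pos']; m=(d['pixels'].min(-1)>140)&(W[...,2]>.07)&(W[...,2]<.14)&(np.linalg.norm(W[...,:2]-p[:2]-[.03,.007],axis=-1)<.1)&(W[...,0]<.57)
Q=W[m]; print(m.sum(),np.percentile(Q,[2,50,98],axis=0).round(3).tolist() if m.sum() else '')
plan([(np.array([.455,.04,.0285]),rot(3.376),4)])
E
```

```text
[0.45460086 0.04023521 0.11917852] [[-0.973, -0.229, -0.003], [-0.229, 0.974, -0.001], [0.003, -0.001, -1.0]] [ 0.4   0.95 -1.03  2.15  1.22  0.84  0.36] 0.4010411673735673 29.995666444301605
279 [[0.441, 0.028, 0.093], [0.494, 0.051, 0.102], [0.537, 0.074, 0.105]]
[{"dp": [-0.2, -0.1, 22.7], "twist": [0.0, -0.001, -0.001]}, {"dp": [-0.3, -0.1, 45.3], "twist": [0.0, -0.002, -0.002]}, {"dp": [-0.5, -0.2, 68.0], "twist": [-0.001, -0.002, -0.003]}, {"dp": [-0.6, -0.3, 90.7], "twist": [-0.001, -0.003, -0.004]}]
--
```

>>> {"api": "step_arm", "payload": {"motion": [{"dp": [0, 0, 30], "twist": [0, 0, 0], "hand": -0.5}, {"dp": [0, 0, 60], "twist": [0, 0, 0], "hand": -0.5}, {"dp": [0, 0, 80], "twist": [0, 0, 0], "hand": -0.5}, {"dp": [0, 0, 90], "twist": [0, 0, 0], "hand": -0.5}, {"dp": [0, 0, 90], "twist": [0, 0, 0], "hand": -0.5}]}}

```text
clock: 46.4
tool_pos: [0.4547, 0.0401, 0.0296]
eef_rot: [-0.116, 0.993, -0.001, -0.001]
contact_force: [-0.4, 0.1, -0.4]
opening: 0.398
finger_force: 30.0
```

>>> {"api": "step_arm", "payload": {"motion": [{"dp": [0, 0, 0], "twist": [0, 0, 0], "hand": 0.2}, {"dp": [0, 0, 0], "twist": [0, 0, 0], "hand": 0.3}, {"dp": [0, 0, -30], "twist": [0, 0, 0], "hand": 0.3}, {"dp": [-15, 0, -70], "twist": [0, 0, 0], "hand": 0.3}, {"dp": [-30, 0, -90], "twist": [0, 0, 0], "hand": 0.3}]}}

```text
clock: 47.02
tool_pos: [0.4852, 0.0475, 0.1223]
eef_rot: [-0.117, 0.993, -0.001, 0.001]
contact_force: [0.1, -0.3, -0.4]
opening: 0.651
finger_force: 0.0
```

>>> {"api": "step_arm", "payload": {"motion": [{"dp": [0, 0, 0], "twist": [0, 0, 0], "hand": 0.3}, {"dp": [0, 0, 0], "twist": [0, 0, 0], "hand": 0.3}]}}

```text
clock: 47.28
tool_pos: [0.4832, 0.0463, 0.1191]
eef_rot: [-0.116, 0.993, -0.001, -0.002]
contact_force: [-0.4, -0.0, 0.4]
opening: 0.648
finger_force: 0.0
```

```bash
python3 g2.py .484 .047 B2
```

```text
[0.48315056 0.04628839 0.11910837] [ 0.38  0.96 -1.01  2.07  1.17  0.85  0.45] [-0.973 -0.231  0.004]
{'c': array([0.4862, 0.0482]), 'yaw': 0.244, 'size': [37, 101], 'eye': array([0.516 , 0.0557], dtype=float32), 'z': 0.0119, 'rgb': array([241, 243, 247])}
eye off -0.030726287917993384
[{"dp": [-0.8, 0.3, 18.9], "twist": [0.0, -0.001, -0.002]}, {"dp": [-1.5, 0.5, 37.8], "twist": [-0.001, -0.001, -0.004]}, {"dp": [-2.3, 0.8, 56.8], "twist": [-0.001, -0.002, -0.007]}, {"dp": [-3.0, 1.1, 75.7], "twist": [-0.001, -0.003, -0.009]}, {"dp": [-3.8, 1.3, 94.6], "twist": [-0.002, -0.004, -0.011]}]
--
```

>>> {"api": "step_arm", "payload": {"motion": [{"dp": [-3.8, 1.3, 30], "twist": [0, -0.004, -0.011], "hand": 0.3}, {"dp": [-3.8, 1.3, 55], "twist": [0, -0.004, -0.011], "hand": 0.3}, {"dp": [-3.8, 1.3, 80], "twist": [0, -0.004, -0.011], "hand": 0.3}, {"dp": [-3.8, 1.3, 94.5], "twist": [0, -0.004, -0.011], "hand": 0.3}, {"dp": [-3.8, 1.3, 94.5], "twist": [0, -0.004, -0.011], "hand": 0.3}]}}

```text
clock: 47.95
tool_pos: [0.4856, 0.0488, 0.0236]
eef_rot: [-0.122, 0.993, -0.0, -0.001]
contact_force: [0.2, 0.5, 0.1]
opening: 0.649
finger_force: 0.0
```

>>> {"api": "step_arm", "payload": {"motion": [{"dp": [0, 0, 0], "twist": [0, 0, 0], "hand": -0.5}, {"dp": [0, 0, 0], "twist": [0, 0, 0], "hand": -0.5}, {"dp": [0, 0, 0], "twist": [0, 0, 0], "hand": -0.5}, {"dp": [0, 0, 0], "twist": [0, 0, 0], "hand": -0.5}], "force": 30}}

```text
clock: 48.45
tool_pos: [0.4874, 0.0488, 0.0253]
eef_rot: [-0.122, 0.993, -0.001, 0.001]
contact_force: [0.3, 0.6, -0.7]
opening: 0.406
finger_force: 30.0
```

>>> {"api": "step_arm", "payload": {"motion": [{"dp": [0, 0, -30], "twist": [0, 0, 0], "hand": -0.5}, {"dp": [10, 0, -70], "twist": [0, 0, 0], "hand": -0.5}, {"dp": [20, 0, -120], "twist": [0, 0, 0], "hand": -0.5}, {"dp": [20, 0, -170], "twist": [0, 0, 0], "hand": -0.5}, {"dp": [20, 0, -170], "twist": [0, 0, 0], "hand": -0.5}]}}

```text
clock: 49.08
tool_pos: [0.4692, 0.0451, 0.1983]
eef_rot: [-0.122, 0.993, -0.0, 0.004]
contact_force: [1.1, -0.7, -2.4]
opening: 0.406
finger_force: 30.0
```

```bash
python3 hd.py -.0002 8
```

```text
[0.46922982 0.04514366 0.19830096] [ 0.44  0.82 -1.1   2.06  0.98  0.9   0.59] 0.40585397191867956 29.997277557849884
[{"dp": [-5.6, 9.5, -0.5], "twist": [0.0, -0.086, 0.001]}, {"dp": [-11.2, 19.1, -1.0], "twist": [0.001, -0.172, 0.003]}, {"dp": [-16.8, 28.6, -1.5], "twist": [0.001, -0.258, 0.004]}, {"dp": [-22.3, 38.1, -2.0], "twist": [0.001, -0.344, 0.005]}, {"dp": [-27.9, 47.6, -2.6], "twist": [0.001, -0.43, 0.006]}]
[{"dp": [-5.3, 9.6, 1.9], "twist": [0.001, -0.086, 0.002]}, {"dp": [-10.5, 19.1, 3.7], "twist": [0.001, -0.172, 0.003]}, {"dp": [-15.7, 28.7, 5.6], "twist": [0.001, -0.258, 0.004]}]
--
[{"dp": [-2.1, -1.9, 19.2], "twist": [0.0, 0.0, 0.0]}, {"dp": [-4.2, -3.7, 38.4], "twist": [0.0, 0.0, 0.0]}, {"dp": [-6.4, -5.6, 57.6], "twist": [0.0, 0.0, 0.0]}, {"dp": [-8.5, -7.4, 76.8], "twist": [0.0, 0.0, 0.0]}, {"dp": [-10.6, -9.3, 96.0], "twist": [0.0, 0.0, 0.0]}]
--
```

>>> {"api": "step_arm", "payload": {"motion": [{"dp": [-5.6, 9.5, -0.5], "twist": [0, -0.086, 0.001], "hand": -0.5}, {"dp": [-11.2, 19.1, -1], "twist": [0.001, -0.172, 0.003], "hand": -0.5}, {"dp": [-16.8, 28.6, -1.5], "twist": [0.001, -0.258, 0.004], "hand": -0.5}, {"dp": [-22.3, 38.1, -2], "twist": [0.001, -0.344, 0.005], "hand": -0.5}, {"dp": [-27.9, 47.6, -2.6], "twist": [0.001, -0.43, 0.006], "hand": -0.5}]}}

```text
clock: 49.7
tool_pos: [0.4826, 0.0971, 0.1971]
eef_rot: [-0.116, 0.97, 0.025, 0.213]
contact_force: [-0.3, -1.0, -1.6]
opening: 0.403
finger_force: 30.0
```

>>> {"api": "step_arm", "payload": {"motion": [{"dp": [-5.3, 9.6, 1.9], "twist": [0, -0.086, 0.002], "hand": -0.5}, {"dp": [-10.5, 19.1, 3.7], "twist": [0.001, -0.172, 0.003], "hand": -0.5}, {"dp": [-15.7, 28.7, 5.6], "twist": [0.001, -0.258, 0.004], "hand": -0.5}, {"dp": [-15.7, 28.7, 5.6], "twist": [0.001, -0.258, 0.004], "hand": -0.5}]}}

```text
clock: 50.2
tool_pos: [0.4914, 0.1301, 0.1973]
eef_rot: [-0.111, 0.935, 0.041, 0.334]
contact_force: [-0.7, -1.3, -1.1]
opening: 0.401
finger_force: 30.0
```

>>> {"api": "step_arm", "payload": {"motion": [{"dp": [-2.1, -1.9, 19.2], "twist": [0, 0, 0], "hand": -0.5}, {"dp": [-4.2, -3.7, 38.4], "twist": [0, 0, 0], "hand": -0.5}, {"dp": [-6.4, -5.6, 57.6], "twist": [0, 0, 0], "hand": -0.5}, {"dp": [-8.5, -7.4, 76.8], "twist": [0, 0, 0], "hand": -0.5}, {"dp": [-10.6, -9.3, 96], "twist": [0, 0, 0], "hand": -0.5}]}}

```text
clock: 50.82
tool_pos: [0.563, 0.1358, 0.1309]
eef_rot: [-0.11, 0.935, 0.04, 0.336]
contact_force: [1.0, 0.8, -1.1]
opening: 0.4
finger_force: 30.0
```

>>> {"api": "step_arm", "payload": {"motion": [{"dp": [0, 0, 0], "twist": [0, 0, 0], "hand": -0.5}, {"dp": [0, 0, 0], "twist": [0, 0, 0], "hand": -0.5}, {"dp": [0, 0, 0], "twist": [0, 0, 0], "hand": -0.5}]}}

```text
clock: 51.2
tool_pos: [0.5617, 0.1362, 0.1324]
eef_rot: [-0.11, 0.935, 0.04, 0.336]
contact_force: [-0.4, 0.5, -0.3]
opening: 0.406
finger_force: 30.0
```

```bash
python3 br.py hB.png
```

```text
[0.56174245 0.13621166 0.13241928] [-0.4  0.5 -0.3] 0.40608080289734305
TCP in board [78.4, -0.4, 81.0]
tool axes in board [[-1.0, -0.001, -0.006], [-0.001, 1.0, 0.001], [0.006, 0.001, -1.0]]
blob 128 114.5 -0.8
q [ 0.22  1.07 -1.02  2.38  2.33  1.15 -0.65]
plate 11316 x [ 28.6 125.4] y [-17.2  -0.4  16.8] D [65.9 66.9 67.9]
```

>>> {"api": "step_arm", "payload": {"motion": [{"dp": [-5, 0.3, 0], "twist": [0, -0.006, 0], "hand": -0.5}, {"dp": [-5, 0.3, 6], "twist": [0, -0.006, 0], "hand": -0.5}, {"dp": [-5, 0.3, 13], "twist": [0, -0.006, 0], "hand": -0.5}, {"dp": [-5, 0.3, 20], "twist": [0, -0.006, 0], "hand": -0.5}, {"dp": [-5, 0.3, 25], "twist": [0, -0.006, 0], "hand": -0.5}]}}

```text
clock: 51.88
tool_pos: [0.5815, 0.1409, 0.1152]
eef_rot: [-0.11, 0.934, 0.04, 0.338]
contact_force: [-0.8, -0.0, -0.7]
opening: 0.404
finger_force: 30.0
```

```bash
python3 br.py x.png
```

```text
[0.58153292 0.14089146 0.11521409] [-0.8 -0.  -0.7] 0.4041055343311744
TCP in board [83.0, -0.5, 54.7]
tool axes in board [[-1.0, 0.0, -0.001], [0.0, 1.0, 0.0], [0.001, 0.0, -1.0]]
blob 1946 97.1 -0.2
blob 560 128.5 -0.3
q [ 0.21  1.11 -1.    2.33  2.36  1.14 -0.62]
plate 11280 x [ 33.4 130. ] y [-17.2  -0.4  16.8] D [39.7 40.6 41.6]
```

>>> {"api": "step_arm", "payload": {"motion": [{"dp": [0, 0, 8], "twist": [0, 0, 0], "hand": -0.5}, {"dp": [0, 0, 16], "twist": [0, 0, 0], "hand": -0.5}, {"dp": [0, 0, 22], "twist": [0, 0, 0], "hand": -0.5}, {"dp": [0, 0, 25.5], "twist": [0, 0, 0], "hand": -0.5}, {"dp": [0, 0, 25.5], "twist": [0, 0, 0], "hand": -0.5}]}}

```text
clock: 52.55
tool_pos: [0.5972, 0.1447, 0.0961]
eef_rot: [-0.11, 0.934, 0.04, 0.339]
contact_force: [-0.5, 0.3, -0.8]
opening: 0.404
finger_force: 30.0
```

>>> {"api": "step_arm", "payload": {"motion": [{"dp": [0, 0, 0], "twist": [0, 0, 0], "hand": 0.1}, {"dp": [0, 0, 0], "twist": [0, 0, 0], "hand": 0.15}, {"dp": [0, 0, -20], "twist": [0, 0, 0], "hand": 0.15}, {"dp": [0, 0, -60], "twist": [0, 0, 0], "hand": 0.15}, {"dp": [0, 0, -110], "twist": [0, 0, 0], "hand": 0.15}]}}

```text
clock: 53.18
tool_pos: [0.5279, 0.1283, 0.1813]
eef_rot: [-0.109, 0.934, 0.04, 0.338]
contact_force: [-0.4, 0.4, 1.2]
opening: 0.577
finger_force: 0.0
```

>>> {"api": "step_arm", "payload": {"motion": [{"dp": [0, 0, -15], "twist": [0, 0, 0], "hand": 0.15}, {"dp": [0, 0, -15], "twist": [0, 0, 0], "hand": 0.15}, {"dp": [0, 0, -15], "twist": [0, 0, 0], "hand": 0.15}]}}

```text
clock: 53.55
tool_pos: [0.5201, 0.1261, 0.1915]
eef_rot: [-0.109, 0.934, 0.04, 0.339]
contact_force: [0.4, 0.0, -1.3]
opening: 0.575
finger_force: 0.0
```

```bash
python3 chk.py; python3 - <<'E'
from pl import *
s=meas(); print(s['tool_pos'],s['q'].round(2))
d=snap('scene')
for k,c in dict(C=(.548,.4),bl=(.444,.276)).items(): print(k,fitlink(d,c))
p=np.array([.49,.16,.24]); hv=np.array([.546,.4015,.2]); yb=.055
plan([(p,rot(3.376),5),((p+hv)/2,rot((3.376+yb)/2),10),(hv,rot(yb),10)])
E
```

```text
scene peg 1 51 link x [0.113 0.124] y [0.08 0.09] D [0.0084 0.018  0.0277]
scene peg 2 77 link x [0.061 0.132] y [-0.017  0.017] D [0.0076 0.0107 0.0254]
scene peg 3 75 link x [0.068 0.133] y [-0.101 -0.067] D [0.0076 0.0131 0.0274]
scene peg 4 70 link x [0.114 0.133] y [-0.184 -0.152] D [0.0077 0.0133 0.0274]
wrist peg 1 177 link x [0.109 0.118] y [0.078 0.087] D [0.0091 0.0185 0.0285]
wrist peg 2 4266 link x [0.03  0.127] y [-0.017  0.017] D [0.0106 0.0115 0.0125]
wrist peg 3 4438 link x [0.03  0.127] y [-0.102 -0.067] D [0.0104 0.0115 0.0124]
wrist peg 4 4752 link x [0.03  0.127] y [-0.187 -0.152] D [0.01   0.0114 0.0124]
[0.5198586  0.12605183 0.19123049] [ 0.23  0.93 -1.09  2.49  2.22  1.13 -0.7 ]
C {'c': array([0.5506, 0.4018]), 'yaw': -3.09, 'size': [35, 101], 'eye': array([0.5191, 0.3999], dtype=float32), 'z': 0.0115, 'rgb': array([198, 204, 215])}
bl {'c': array([0.4468, 0.2741]), 'yaw': -0.393, 'size': [38, 97], 'eye': None, 'z': 0.0118, 'rgb': array([204, 210, 221])}
[{"dp": [-3.0, 8.0, -10.2], "twist": [0.0, 0.139, 0.0]}, {"dp": [-6.0, 16.0, -20.4], "twist": [0.0, 0.278, 
[... 609 characters left out ...]
 "twist": [0.0, 0.0, 0.498]}, {"dp": [17.8, 46.2, 8.0], "twist": [0.0, 0.0, 0.664]}, {"dp": [22.2, 57.8, 10.0], "twist": [0.0, 0.0, 0.831]}]
--
[{"dp": [11.5, 4.5, 2.0], "twist": [0.0, 0.0, 0.166]}, {"dp": [23.1, 9.0, 4.0], "twist": [0.0, 0.0, 0.332]}, {"dp": [34.6, 13.5, 6.0], "twist": [0.0, 0.0, 0.498]}, {"dp": [46.2, 18.0, 8.0], "twist": [0.0, 0.0, 0.664]}, {"dp": [57.7, 22.5, 10.0], "twist": [0.0, 0.0, 0.83]}]
[{"dp": [11.2, -5.5, 2.0], "twist": [0.0, 0.0, 0.166]}, {"dp": [22.3, -11.0, 4.0], "twist": [0.0, 0.0, 0.332]}, {"dp": [33.4, -16.4, 6.0], "twist": [0.0, 0.0, 0.498]}, {"dp": [44.5, -21.9, 8.1], "twist": [0.0, 0.0, 0.664]}, {"dp": [55.6, -27.4, 10.1], "twist": [0.0, 0.0, 0.83]}]
--
```

Three hang flat. Now link C.

>>> {"api": "step_arm", "payload": {"motion": [{"dp": [-3, 8, -10.2], "twist": [0, 0.139, 0], "hand": 0.3}, {"dp": [-6, 16, -20.4], "twist": [0, 0.278, 0], "hand": 0.3}, {"dp": [-8.9, 24, -30.6], "twist": [0, 0.417, 0], "hand": 0.3}, {"dp": [-11.9, 32, -40.8], "twist": [0, 0.556, 0], "hand": 0.3}, {"dp": [-14.9, 40, -51], "twist": [0, 0.695, 0], "hand": 0.3}]}}

```text
clock: 54.32
tool_pos: [0.4945, 0.152, 0.2348]
eef_rot: [-0.112, 0.993, -0.007, 0.047]
contact_force: [1.5, -0.8, -1.3]
opening: 0.649
finger_force: 0.0
```

>>> {"api": "step_arm", "payload": {"motion": [{"dp": [-5.5, 11.1, 2], "twist": [0, 0, 0.166], "hand": 0.3}, {"dp": [-11.1, 22.2, 4], "twist": [0, 0, 0.332], "hand": 0.3}, {"dp": [-16.6, 33.3, 6], "twist": [0, 0, 0.498], "hand": 0.3}, {"dp": [-22.1, 44.4, 8], "twist": [0, 0, 0.664], "hand": 0.3}, {"dp": [-27.6, 55.5, 10], "twist": [0, 0, 0.83], "hand": 0.3}]}}

```text
clock: 54.95
tool_pos: [0.5107, 0.2131, 0.2255]
eef_rot: [0.3, 0.953, 0.014, 0.048]
contact_force: [0.2, 0.6, -0.0]
opening: 0.649
finger_force: 0.0
```

>>> {"api": "step_arm", "payload": {"motion": [{"dp": [4.4, 11.6, 2], "twist": [0, 0, 0.166], "hand": 0.3}, {"dp": [8.8, 23.1, 4], "twist": [0, 0, 0.332], "hand": 0.3}, {"dp": [13.3, 34.7, 6], "twist": [0, 0, 0.498], "hand": 0.3}, {"dp": [17.8, 46.2, 8], "twist": [0, 0, 0.664], "hand": 0.3}, {"dp": [22.2, 57.8, 10], "twist": [0, 0, 0.831], "hand": 0.3}]}}

```text
clock: 55.58
tool_pos: [0.5262, 0.2733, 0.2169]
eef_rot: [0.659, 0.751, 0.032, 0.038]
contact_force: [-0.0, 0.7, 0.5]
opening: 0.649
finger_force: 0.0
```

>>> {"api": "step_arm", "payload": {"motion": [{"dp": [11.5, 4.5, 2], "twist": [0, 0, 0.166], "hand": 0.3}, {"dp": [23.1, 9, 4], "twist": [0, 0, 0.332], "hand": 0.3}, {"dp": [34.6, 13.5, 6], "twist": [0, 0, 0.498], "hand": 0.3}, {"dp": [46.2, 18, 8], "twist": [0, 0, 0.664], "hand": 0.3}, {"dp": [57.7, 22.5, 10], "twist": [0, 0, 0.83], "hand": 0.3}]}}

```text
clock: 56.2
tool_pos: [0.5415, 0.3335, 0.2082]
eef_rot: [0.906, 0.421, 0.045, 0.022]
contact_force: [0.2, -0.5, -0.0]
opening: 0.651
finger_force: 0.0
```

>>> {"api": "step_arm", "payload": {"motion": [{"dp": [11.2, -5.5, 2], "twist": [0, 0, 0.166], "hand": 0.3}, {"dp": [22.3, -11, 4], "twist": [0, 0, 0.332], "hand": 0.3}, {"dp": [33.4, -16.4, 6], "twist": [0, 0, 0.498], "hand": 0.3}, {"dp": [44.5, -21.9, 8], "twist": [0, 0, 0.664], "hand": 0.3}, {"dp": [55.6, -27.4, 10], "twist": [0, 0, 0.83], "hand": 0.3}]}}

```text
clock: 56.82
tool_pos: [0.5569, 0.3937, 0.1995]
eef_rot: [0.999, 0.02, 0.05, 0.002]
contact_force: [0.7, -1.2, -0.6]
opening: 0.649
finger_force: 0.0
```

>>> {"api": "step_arm", "payload": {"motion": [{"dp": [0, 0, 0], "twist": [0, 0, 0], "hand": 0.3}, {"dp": [0, 0, 0], "twist": [0, 0, 0], "hand": 0.3}, {"dp": [0, 0, 0], "twist": [0, 0, 0], "hand": 0.3}]}}

```text
clock: 57.2
tool_pos: [0.5572, 0.3926, 0.2007]
eef_rot: [0.998, 0.023, 0.051, 0.002]
contact_force: [-0.1, 0.1, -0.4]
opening: 0.647
finger_force: 0.0
```

```bash
python3 g2.py .546 .4015 C
```

```text
[0.55720583 0.39257776 0.20065812] [-0.7   0.8  -0.03  1.52  0.13  0.75 -2.33] [0.994 0.047 0.101]
{'c': array([0.5466, 0.4007]), 'yaw': -3.089, 'size': [37, 101], 'eye': array([0.5159, 0.3985], dtype=float32), 'z': 0.012, 'rgb': array([242, 244, 247])}
eye off -0.030612606963691516
[{"dp": [-5.6, -2.0, 34.8], "twist": [0.001, -0.02, -0.001]}, {"dp": [-11.2, -3.9, 69.7], "twist": [0.003, -0.04, -0.002]}, {"dp": [-16.8, -5.9, 104.5], "twist": [0.004, -0.061, -0.004]}, {"dp": [-22.3, -7.8, 139.3], "twist": [0.006, -0.081, -0.005]}, {"dp": [-27.9, -9.8, 174.2], "twist": [0.007, -0.101, -0.006]}]
--
```

View pics/C_c.png

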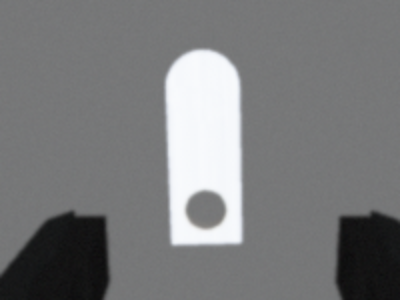

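>>> {"api": "step_arm", "payload": {"motion": [{"dp": [-7, -3, 40], "twist": [0.002, -0.03, 0], "hand": 0.3}, {"dp": [-15, -6, 80], "twist": [0.005, -0.06, -0.004], "hand": 0.3}, {"dp": [-22.3, -9.8, 119], "twist": [0.007, -0.101, -0.006], "hand": 0.3}, {"dp": [-22.3, -9.8, 119], "twist": [0.007, -0.101, -0.006], "hand": 0.3}, {"dp": [-22.3, -9.8, 119], "twist": [0.007, -0.101, -0.006], "hand": 0.3}]}}

```text
clock: 57.88
tool_pos: [0.5474, 0.4024, 0.0816]
eef_rot: [1.0, 0.026, 0.001, -0.001]
contact_force: [-0.4, 0.0, 1.0]
opening: 0.652
finger_force: 0.0
```

```bash
python3 - <<'E'
from pl import *
s=meas(); print(s['tool_pos'],R.from_quat(s['eef_rot']).as_matrix().round(3).tolist(),s['q'].round(2))
plan([(np.array([.5466,.4007,.0245]),rot(.0525),4)])
E
```

```text
[0.54742675 0.40237142 0.08157837] [[0.999, 0.052, 0.003], [0.052, -0.999, 0.002], [0.003, -0.002, -1.0]] [-0.66  0.98 -0.08  1.51  0.1   0.65 -2.31]
[{"dp": [-0.3, 0.4, 14.3], "twist": [-0.001, -0.001, 0.0]}, {"dp": [-0.5, 0.9, 28.5], "twist": [-0.001, -0.001, 0.0]}, {"dp": [-0.8, 1.3, 42.8], "twist": [-0.002, -0.002, -0.001]}, {"dp": [-1.1, 1.7, 57.1], "twist": [-0.002, -0.003, -0.001]}]
--
```

>>> {"api": "step_arm", "payload": {"motion": [{"dp": [-1, 1.7, 20], "twist": [0, 0, 0], "hand": 0.3}, {"dp": [-1, 1.7, 38], "twist": [0, 0, 0], "hand": 0.3}, {"dp": [-1, 1.7, 50], "twist": [0, 0, 0], "hand": 0.3}, {"dp": [-1, 1.7, 57], "twist": [0, 0, 0], "hand": 0.3}, {"dp": [-1, 1.7, 57], "twist": [0, 0, 0], "hand": 0.3}]}}

```text
clock: 58.5
tool_pos: [0.5457, 0.4006, 0.023]
eef_rot: [1.0, 0.026, 0.0, -0.001]
contact_force: [-0.3, -0.3, -0.1]
opening: 0.648
finger_force: 0.0
```

>>> {"api": "step_arm", "payload": {"motion": [{"dp": [0, 0, 0], "twist": [0, 0, 0], "hand": -0.5}, {"dp": [0, 0, 0], "twist": [0, 0, 0], "hand": -0.5}, {"dp": [0, 0, 0], "twist": [0, 0, 0], "hand": -0.5}, {"dp": [0, 0, 0], "twist": [0, 0, 0], "hand": -0.5}], "force": 30}}

```text
clock: 59.0
tool_pos: [0.5457, 0.4004, 0.0231]
eef_rot: [1.0, 0.026, 0.0, -0.0]
contact_force: [-0.1, 0.3, -0.4]
opening: 0.403
finger_force: 30.0
```

>>> {"api": "step_arm", "payload": {"motion": [{"dp": [0, 0, -30], "twist": [0, 0, 0], "hand": -0.5}, {"dp": [0, 0, -80], "twist": [0, 0, 0], "hand": -0.5}, {"dp": [0, 0, -130], "twist": [0, 0, 0], "hand": -0.5}, {"dp": [0, 0, -160], "twist": [0, 0, 0], "hand": -0.5}, {"dp": [0, 0, -160], "twist": [0, 0, 0], "hand": -0.5}]}}

```text
clock: 59.62
tool_pos: [0.5469, 0.4012, 0.1857]
eef_rot: [1.0, 0.026, 0.002, -0.002]
contact_force: [0.6, 0.4, -1.2]
opening: 0.403
finger_force: 30.0
```

```bash
python3 - <<'E'
from pl import *
s=meas(); print(s['tool_pos'],s['q'].round(2),s['opening'])
u=s['tool_pos']; e=np.array([.46,.16,.2]); y0=.0525
plan([((u+e)/2,rot((3.376+y0)/2),10),(e,rot(3.376),10)])
E
```

```text
[0.54685223 0.40124411 0.18572179] [-0.66  0.84 -0.09  1.47  0.09  0.83 -2.29] 0.40303114296869524
[{"dp": [-5.0, 11.8, -0.8], "twist": [0.0, -0.001, -0.166]}, {"dp": [-9.9, 23.6, -1.6], "twist": [0.0, -0.001, -0.333]}, {"dp": [-14.9, 35.5, -2.4], "twist": [0.0, -0.002, -0.499]}, {"dp": [-19.8, 47.3, -3.1], "twist": [0.0, -0.003, -0.665]}, {"dp": [-24.8, 59.1, -3.9], "twist": [0.0, -0.003, -0.831]}]
[{"dp": [-12.1, 4.3, -0.8], "twist": [0.001, -0.001, -0.167]}, {"dp": [-24.1, 8.6, -1.5], "twist": [0.001, -0.002, -0.333]}, {"dp": [-36.2, 12.9, -2.3], "twist": [0.001, -0.002, -0.499]}, {"dp": [-48.3, 17.2, -3.1], "twist": [0.001, -0.003, -0.665]}, {"dp": [-60.3, 21.5, -3.8], "twist": [0.001, -0.004, -0.832]}]
--
[{"dp": [-11.3, -6.0, -0.7], "twist": [0.0, 0.0, -0.166]}, {"dp": [-22.6, -12.1, -1.4], "twist": [0.0, 0.0, -0.332]}, {"dp": [-34.0, -18.1, -2.1], "twist": [0.0, 0.0, -0.498]}, {"dp": [-45.3, -24.1, -2.8], "twist": [0.0, 0.0, -0.665]}, {"dp": [-56.6, -30.1, -3.6], "twist": [0.0, 0.0, -0.831]}]
[{"dp": [-3.1, -12.5, -0.7], "twist": [0.0, 0.0, -0.166]}, {"dp": [-6.3, -24.9, -1.4], "twist": [0.0, 0.0, -0.332]}, {"dp": [-9.5, -37.3, -2.1], "twist": [0.0, 0.0, -0.498]}, {"dp": [-12.7, -49.7, -2.8], "twist": [0.0, 0.0, -0.664]}, {"dp": [-15.9, -62.2, -3.5], "twist": [0.0, 0.0, -0.83]}]
--
```

>>> {"api": "step_arm", "payload": {"motion": [{"dp": [-5, 11.8, -0.8], "twist": [0, 0, -0.166], "hand": -0.5}, {"dp": [-9.9, 23.6, -1.6], "twist": [0, 0, -0.333], "hand": -0.5}, {"dp": [-14.9, 35.5, -2.4], "twist": [0, 0, -0.499], "hand": -0.5}, {"dp": [-19.8, 47.3, -3.1], "twist": [0, 0, -0.665], "hand": -0.5}, {"dp": [-24.8, 59.1, -3.9], "twist": [0, 0, -0.831], "hand": -0.5}]}}

```text
clock: 60.25
tool_pos: [0.5227, 0.3388, 0.1849]
eef_rot: [0.903, 0.43, -0.001, -0.0]
contact_force: [0.5, 0.2, -1.5]
opening: 0.405
finger_force: 30.0
```

>>> {"api": "step_arm", "payload": {"motion": [{"dp": [-12.1, 4.3, -0.8], "twist": [0, 0, -0.167], "hand": -0.5}, {"dp": [-24.1, 8.6, -1.5], "twist": [0, 0, -0.333], "hand": -0.5}, {"dp": [-36.2, 12.9, -2.3], "twist": [0, 0, -0.499], "hand": -0.5}, {"dp": [-48.3, 17.2, -3.1], "twist": [0, 0, -0.665], "hand": -0.5}, {"dp": [-60.3, 21.5, -3.8], "twist": [0, 0, -0.832], "hand": -0.5}]}}

```text
clock: 60.88
tool_pos: [0.501, 0.2787, 0.1888]
eef_rot: [0.652, 0.758, -0.001, -0.001]
contact_force: [-0.1, -0.4, -2.0]
opening: 0.404
finger_force: 30.0
```

>>> {"api": "step_arm", "payload": {"motion": [{"dp": [-11.3, -6, -0.7], "twist": [0, 0, -0.166], "hand": -0.5}, {"dp": [-22.6, -12.1, -1.4], "twist": [0, 0, -0.332], "hand": -0.5}, {"dp": [-34, -18.1, -2.1], "twist": [0, 0, -0.498], "hand": -0.5}, {"dp": [-45.3, -24.1, -2.8], "twist": [0, 0, -0.665], "hand": -0.5}, {"dp": [-56.6, -30.1, -3.6], "twist": [0, 0, -0.831], "hand": -0.5}]}}

```text
clock: 61.5
tool_pos: [0.4794, 0.2184, 0.1926]
eef_rot: [0.291, 0.957, -0.0, -0.001]
contact_force: [-0.5, -0.3, -0.7]
opening: 0.406
finger_force: 30.0
```

>>> {"api": "step_arm", "payload": {"motion": [{"dp": [-3.1, -12.5, -0.7], "twist": [0, 0, -0.166], "hand": -0.5}, {"dp": [-6.3, -24.9, -1.4], "twist": [0, 0, -0.332], "hand": -0.5}, {"dp": [-9.5, -37.3, -2.1], "twist": [0, 0, -0.498], "hand": -0.5}, {"dp": [-12.7, -49.7, -2.8], "twist": [0, 0, -0.664], "hand": -0.5}, {"dp": [-15.9, -62.2, -3.5], "twist": [0, 0, -0.83], "hand": -0.5}]}}

```text
clock: 62.12
tool_pos: [0.4577, 0.1581, 0.1962]
eef_rot: [-0.12, 0.993, 0.001, -0.001]
contact_force: [0.6, -0.4, -1.8]
opening: 0.404
finger_force: 30.0
```

>>> {"api": "step_arm", "payload": {"motion": [{"dp": [0, 0, 0], "twist": [0, 0, 0], "hand": -0.5}, {"dp": [0, 0, 0], "twist": [0, 0, 0], "hand": -0.5}, {"dp": [0, 0, 0], "twist": [0, 0, 0], "hand": -0.5}]}}

```text
clock: 62.5
tool_pos: [0.4588, 0.1597, 0.1975]
eef_rot: [-0.116, 0.993, 0.001, 0.0]
contact_force: [-0.1, -0.2, -0.5]
opening: 0.404
finger_force: 30.0
```

```bash
python3 hd.py .0842 8; python3 -c "
from h import *
print(R.from_quat(st()['eef_rot']).as_matrix().round(3).tolist())"
```

```text
[0.45882152 0.15968448 0.19751289] [ 0.16  0.8  -1.01  2.02  0.91  0.86  0.43] 0.40376403999285615 29.972503781318665
[{"dp": [-3.4, 5.9, -0.6], "twist": [0.0, -0.087, 0.0]}, {"dp": [-6.9, 11.8, -1.3], "twist": [0.0, -0.174, 0.0]}, {"dp": [-10.3, 17.7, -1.9], "twist": [0.0, -0.261, 0.0]}, {"dp": [-13.7, 23.6, -2.5], "twist": [0.001, -0.348, 0.0]}, {"dp": [-17.2, 29.5, -3.2], "twist": [0.001, -0.435, -0.001]}]
[{"dp": [-3.3, 5.9, 0.9], "twist": [0.0, -0.087, 0.0]}, {"dp": [-6.7, 11.8, 1.8], "twist": [0.0, -0.174, 0.0]}, {"dp": [-10.1, 17.7, 2.6], "twist": [0.0, -0.261, 0.0]}]
--
[{"dp": [-2.1, -1.9, 19.2], "twist": [0.0, 0.0, 0.0]}, {"dp": [-4.2, -3.7, 38.4], "twist": [0.0, 0.0, 0.0]}, {"dp": [-6.4, -5.6, 57.6], "twist": [0.0, 0.0, 0.0]}, {"dp": [-8.5, -7.4, 76.8], "twist": [0.0, 0.0, 0.0]}, {"dp": [-10.6, -9.3, 96.0], "twist": [0.0, 0.0, 0.0]}]
--
[[-0.973, -0.231, 0.0], [-0.231, 0.973, 0.001], [-0.001, 0.001, -1.0]]
```

>>> {"api": "step_arm", "payload": {"motion": [{"dp": [-3.4, 5.9, -0.6], "twist": [0, -0.087, 0], "hand": -0.5}, {"dp": [-6.9, 11.8, -1.3], "twist": [0, -0.174, 0], "hand": -0.5}, {"dp": [-10.3, 17.7, -1.9], "twist": [0, -0.261, 0], "hand": -0.5}, {"dp": [-13.7, 23.6, -2.5], "twist": [0.001, -0.348, 0], "hand": -0.5}, {"dp": [-17.2, 29.5, -3.2], "twist": [0.001, -0.435, 0], "hand": -0.5}]}}

```text
clock: 63.12
tool_pos: [0.4687, 0.1927, 0.2016]
eef_rot: [-0.114, 0.969, 0.026, 0.216]
contact_force: [0.1, -1.5, -1.7]
opening: 0.406
finger_force: 30.0
```

>>> {"api": "step_arm", "payload": {"motion": [{"dp": [-3.3, 5.9, 0.9], "twist": [0, -0.087, 0], "hand": -0.5}, {"dp": [-6.7, 11.8, 1.8], "twist": [0, -0.174, 0], "hand": -0.5}, {"dp": [-10.1, 17.7, 2.6], "twist": [0, -0.261, 0], "hand": -0.5}, {"dp": [-10.1, 17.7, 2.6], "twist": [0, -0.261, 0], "hand": -0.5}]}}

```text
clock: 63.62
tool_pos: [0.4731, 0.2124, 0.2016]
eef_rot: [-0.111, 0.934, 0.04, 0.337]
contact_force: [-0.2, -0.0, -1.2]
opening: 0.407
finger_force: 30.0
```

>>> {"api": "step_arm", "payload": {"motion": [{"dp": [-2.1, -1.9, 19.2], "twist": [0, 0, 0], "hand": -0.5}, {"dp": [-4.2, -3.7, 38.4], "twist": [0, 0, 0], "hand": -0.5}, {"dp": [-6.4, -5.6, 57.6], "twist": [0, 0, 0], "hand": -0.5}, {"dp": [-8.5, -7.4, 76.8], "twist": [0, 0, 0], "hand": -0.5}, {"dp": [-10.6, -9.3, 96], "twist": [0, 0, 0], "hand": -0.5}]}}

```text
clock: 64.25
tool_pos: [0.5456, 0.2182, 0.1349]
eef_rot: [-0.11, 0.934, 0.04, 0.339]
contact_force: [-0.2, 0.3, -1.1]
opening: 0.408
finger_force: 30.0
```

>>> {"api": "step_arm", "payload": {"motion": [{"dp": [0, 0, 0], "twist": [0, 0, 0], "hand": -0.5}, {"dp": [0, 0, 0], "twist": [0, 0, 0], "hand": -0.5}, {"dp": [0, 0, 0], "twist": [0, 0, 0], "hand": -0.5}]}}

```text
clock: 64.62
tool_pos: [0.5441, 0.2187, 0.1364]
eef_rot: [-0.11, 0.933, 0.04, 0.339]
contact_force: [-0.6, -0.5, -2.1]
opening: 0.402
finger_force: 30.0
```

```bash
python3 br.py hC.png
```

```text
[0.54409736 0.21868429 0.13639738] [-0.6 -0.5 -2.1] 0.4015378755862915
TCP in board [82.4, 83.9, 82.8]
tool axes in board [[-1.0, -0.001, 0.0], [-0.001, 1.0, 0.001], [-0.0, 0.001, -1.0]]
q [-0.08  0.99 -0.84  2.36  2.3   1.11 -0.88]
plate 11706 x [ 34.6 131.8] y [ 67.1  83.9 101.2] D [69.9 70.8 71.7]
```

>>> {"api": "step_arm", "payload": {"motion": [{"dp": [1.2, 0.3, 5], "twist": [0, 0, 0], "hand": -0.5}, {"dp": [1.2, 0.3, 12], "twist": [0, 0, 0], "hand": -0.5}, {"dp": [1.2, 0.3, 19], "twist": [0, 0, 0], "hand": -0.5}, {"dp": [1.2, 0.3, 25], "twist": [0, 0, 0], "hand": -0.5}, {"dp": [1.2, 0.3, 28], "twist": [0, 0, 0], "hand": -0.5}]}}

```text
clock: 65.3
tool_pos: [0.5613, 0.2226, 0.1132]
eef_rot: [-0.11, 0.934, 0.04, 0.339]
contact_force: [0.2, 0.4, -0.6]
opening: 0.404
finger_force: 30.0
```

```bash
python3 br.py x.png
```

```text
[0.56127263 0.22256175 0.11318113] [ 0.2  0.4 -0.6] 0.40389472452937286
TCP in board [81.1, 83.7, 53.7]
tool axes in board [[-1.0, 0.0, -0.0], [0.0, 1.0, -0.0], [0.0, -0.0, -1.0]]
blob 1661 96.0 84.1
blob 1060 126.8 84.2
q [-0.08  1.04 -0.82  2.31  2.34  1.11 -0.86]
plate 11680 x [ 33.3 130.4] y [ 66.8  83.7 101. ] D [40.8 41.7 42.6]
```

>>> {"api": "step_arm", "payload": {"motion": [{"dp": [0, 0, 8], "twist": [0, 0, 0], "hand": -0.5}, {"dp": [0, 0, 16], "twist": [0, 0, 0], "hand": -0.5}, {"dp": [0, 0, 22], "twist": [0, 0, 0], "hand": -0.5}, {"dp": [0, 0, 26.5], "twist": [0, 0, 0], "hand": -0.5}, {"dp": [0, 0, 26.5], "twist": [0, 0, 0], "hand": -0.5}]}}

```text
clock: 65.97
tool_pos: [0.5776, 0.2268, 0.0932]
eef_rot: [-0.11, 0.934, 0.04, 0.339]
contact_force: [0.7, -0.5, -0.9]
opening: 0.399
finger_force: 30.0
```

>>> {"api": "step_arm", "payload": {"motion": [{"dp": [0, 0, 0], "twist": [0, 0, 0], "hand": 0.1}, {"dp": [0, 0, 0], "twist": [0, 0, 0], "hand": 0.15}, {"dp": [0, 0, -20], "twist": [0, 0, 0], "hand": 0.15}, {"dp": [0, 0, -60], "twist": [0, 0, 0], "hand": 0.15}, {"dp": [0, 0, -110], "twist": [0, 0, 0], "hand": 0.15}]}}

```text
clock: 66.6
tool_pos: [0.5085, 0.2099, 0.1781]
eef_rot: [-0.109, 0.934, 0.04, 0.339]
contact_force: [-0.0, 0.5, 1.0]
opening: 0.58
finger_force: 0.0
```

>>> {"api": "step_arm", "payload": {"motion": [{"dp": [0, 0, -15], "twist": [0, 0, 0], "hand": 0.15}, {"dp": [0, 0, -15], "twist": [0, 0, 0], "hand": 0.15}, {"dp": [0, 0, -15], "twist": [0, 0, 0], "hand": 0.15}]}}

```text
clock: 66.97
tool_pos: [0.5005, 0.2079, 0.1884]
eef_rot: [-0.109, 0.934, 0.04, 0.339]
contact_force: [0.0, -0.1, -0.3]
opening: 0.576
finger_force: 0.0
```

```bash
python3 chk.py; python3 - <<'E'
from pl import *
s=meas(); print(s['tool_pos'],s['q'].round(2))
d=snap('scene'); f=fitlink(d,(.444,.276)); print(f)
hv=np.array([.4445,.2735,.15])
plan([(np.array([.48,.22,.2]),rot(3.1),6),(hv,rot(2.72),5)])
E
```

```text
scene peg 1 82 link x [0.06  0.133] y [0.067 0.101] D [0.0076 0.0105 0.0254]
scene peg 2 83 link x [0.105 0.135] y [-0.02   0.025] D [0.0071 0.0109 0.0252]
scene peg 3 75 link x [0.063 0.133] y [-0.101 -0.066] D [0.0076 0.013  0.0272]
scene peg 4 70 link x [0.115 0.132] y [-0.184 -0.152] D [0.0075 0.0143 0.0275]
wrist peg 1 4342 link x [0.03  0.127] y [0.067 0.101] D [0.0106 0.0115 0.0124]
wrist peg 2 3122 link x [0.042 0.13 ] y [-0.018  0.029] D [0.0106 0.0115 0.0125]
wrist peg 3 4787 link x [0.03  0.127] y [-0.102 -0.067] D [0.01   0.0114 0.0125]
wrist peg 4 464 link x [0.08  0.128] y [-0.159 -0.151] D [0.0069 0.0105 0.0121]
[0.500231   0.20782884 0.1882165 ] [-0.09  0.86 -0.9   2.47  2.2   1.11 -0.94]
{'c': array([0.4431, 0.2767]), 'yaw': -0.393, 'size': [36, 88], 'eye': None, 'z': 0.0116, 'rgb': array([207, 213, 223])}
[{"dp": [0.9, 2.8, -3.3], "twist": [0.016, 0.115, 0.044]}, {"dp": [1.8, 5.5, -6.6], "twist": [0.032, 0.23, 0.088]}, {"dp": [2.7, 8.3, -9.9], "twist": [0.048, 0.346, 0.131]}, {"dp": [3.6, 11.0, -13.2], "twist": [0.064, 0.461, 0.175]}, {"dp": [4.5, 13.8, -16.6], "twist": [0.079, 0.576, 0.219]}]
[{"dp": [3.1, 2.0, -2.3], "twist": [0.016, 0.115, 0.044]}]
--
[{"dp": [7.5, 10.4, 10.0], "twist": [0.0, 0.0, 0.076]}, {"dp": [15.1, 20.8, 20.0], "twist": [0.0, 0.0, 0.152]}, {"dp": [22.6, 31.2, 30.0], "twist": [0.0, 0.0, 0.228]}, {"dp": [30.2, 41.6, 40.0], "twist": [0.0, 0.0, 0.304]}, {"dp": [37.7, 52.0, 50.0], "twist": [0.0, 0.0, 0.38]}]
--
```

All four hang. B on peg 2 looks swung a bit sideways, which is allowed, and I will check it again. Now the blank.

>>> {"api": "step_arm", "payload": {"motion": [{"dp": [0.9, 2.8, -3.3], "twist": [0.016, 0.115, 0.044], "hand": 0.3}, {"dp": [1.8, 5.5, -6.6], "twist": [0.032, 0.23, 0.088], "hand": 0.3}, {"dp": [2.7, 8.3, -9.9], "twist": [0.048, 0.346, 0.131], "hand": 0.3}, {"dp": [3.6, 11, -13.2], "twist": [0.064, 0.461, 0.175], "hand": 0.3}, {"dp": [4.5, 13.8, -16.6], "twist": [0.079, 0.576, 0.219], "hand": 0.3}]}}

```text
clock: 67.75
tool_pos: [0.4841, 0.2163, 0.1981]
eef_rot: [-0.005, 0.998, 0.005, 0.068]
contact_force: [0.2, -0.7, -0.2]
opening: 0.65
finger_force: 0.0
```

>>> {"api": "step_arm", "payload": {"motion": [{"dp": [3.1, 2, -2.3], "twist": [0.016, 0.115, 0.044], "hand": 0.3}, {"dp": [3.1, 2, -2.3], "twist": [0.016, 0.115, 0.044], "hand": 0.3}, {"dp": [3.1, 2, -2.3], "twist": [0.016, 0.115, 0.044], "hand": 0.3}]}}

```text
clock: 68.12
tool_pos: [0.4804, 0.2177, 0.1993]
eef_rot: [0.017, 1.0, -0.002, 0.013]
contact_force: [-0.4, -0.4, 0.2]
opening: 0.65
finger_force: 0.0
```

>>> {"api": "step_arm", "payload": {"motion": [{"dp": [7.5, 10.4, 10], "twist": [0, 0, 0.076], "hand": 0.3}, {"dp": [15.1, 20.8, 20], "twist": [0, 0, 0.152], "hand": 0.3}, {"dp": [22.6, 31.2, 30], "twist": [0, 0, 0.228], "hand": 0.3}, {"dp": [30.2, 41.6, 40], "twist": [0, 0, 0.304], "hand": 0.3}, {"dp": [37.7, 52, 50], "twist": [0, 0, 0.38], "hand": 0.3}]}}

```text
clock: 68.75
tool_pos: [0.4451, 0.2713, 0.1486]
eef_rot: [0.206, 0.979, 0.001, 0.013]
contact_force: [-1.0, 1.0, -0.2]
opening: 0.65
finger_force: 0.0
```

>>> {"api": "step_arm", "payload": {"motion": [{"dp": [0, 0, 0], "twist": [0, 0, 0], "hand": 0.3}, {"dp": [0, 0, 0], "twist": [0, 0, 0], "hand": 0.3}, {"dp": [0, 0, 0], "twist": [0, 0, 0], "hand": 0.3}]}}

```text
clock: 69.12
tool_pos: [0.4467, 0.2708, 0.1493]
eef_rot: [0.206, 0.979, 0.001, 0.013]
contact_force: [0.3, 0.6, 0.2]
opening: 0.649
finger_force: 0.0
```

```bash
python3 g2.py .444 .2735 D
```

```text
[0.44672381 0.2707523  0.14930566] [-0.25  0.8  -0.66  1.98  0.85  0.65 -0.32] [-0.915  0.403 -0.025]
{'c': array([0.4439, 0.273 ]), 'yaw': -0.428, 'size': [37, 101], 'eye': None, 'z': 0.0119, 'rgb': array([244, 246, 249])}
[{"dp": [1.3, 0.0, 24.9], "twist": [0.002, 0.005, 0.003]}, {"dp": [2.6, 0.0, 49.9], "twist": [0.003, 0.01, 0.005]}, {"dp": [4.0, 0.0, 74.8], "twist": [0.005, 0.015, 0.008]}, {"dp": [5.3, 0.0, 99.7], "twist": [0.006, 0.02, 0.011]}, {"dp": [6.6, 0.0, 124.7], "twist": [0.008, 0.025, 0.013]}]
--
```

View pics/D_c.png

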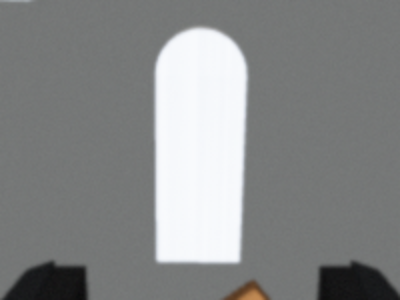

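The crop confirms the blank: light metal, no eye, round end up at (200,30). Grasping it.

>>> {"api": "step_arm", "payload": {"motion": [{"dp": [3, 0, 40], "twist": [0.003, 0.012, 0.006], "hand": 0.3}, {"dp": [5, 0, 75], "twist": [0.006, 0.02, 0.01], "hand": 0.3}, {"dp": [6.6, 0, 105], "twist": [0.008, 0.025, 0.013], "hand": 0.3}, {"dp": [6.6, 0, 124.5], "twist": [0.008, 0.025, 0.013], "hand": 0.3}, {"dp": [6.6, 0, 124.5], "twist": [0.008, 0.025, 0.013], "hand": 0.3}]}}

```text
clock: 69.8
tool_pos: [0.4435, 0.2734, 0.0238]
eef_rot: [0.212, 0.977, -0.0, -0.001]
contact_force: [0.4, -0.3, 0.7]
opening: 0.647
finger_force: 0.0
```

>>> {"api": "step_arm", "payload": {"motion": [{"dp": [0, 0, 0], "twist": [0, 0, 0], "hand": 0.3}, {"dp": [0, 0, 0], "twist": [0, 0, 0], "hand": -0.5}, {"dp": [0, 0, 0], "twist": [0, 0, 0], "hand": -0.5}, {"dp": [0, 0, 0], "twist": [0, 0, 0], "hand": -0.5}, {"dp": [0, 0, 0], "twist": [0, 0, 0], "hand": -0.5}], "force": 30}}

```text
clock: 70.42
tool_pos: [0.4435, 0.2736, 0.0246]
eef_rot: [0.212, 0.977, -0.0, -0.0]
contact_force: [0.0, -0.3, 2.1]
opening: 0.405
finger_force: 30.0
```

```bash
python3 - <<'E'
from pl import *
s=meas(); print(s['tool_pos'],R.from_quat(s['eef_rot']).as_matrix().round(3).tolist(),s['q'].round(2),s['opening'])
p=s['tool_pos']; G=rot(np.pi-.246); N=np.array([.4328,-.2982,0])
plan([(p+[0,0,.1755],rot(np.pi-.428),4),(np.array([.47,0,.2]),rot(2.8),6),(N+[0,0,.2],G,7),(N+[0,0,.085],G,5)])
E
```

```text
[0.44351941 0.27360163 0.02457453] [[-0.91, 0.415, -0.001], [0.415, 0.91, -0.0], [0.001, -0.0, -1.0]] [-0.37  1.   -0.45  2.    1.11  0.42 -0.56] 0.4053430145589033
[{"dp": [0.0, 0.0, -43.9], "twist": [0.0, 0.0, 0.0]}, {"dp": [0.1, 0.0, -87.7], "twist": [0.0, 0.0, 0.0]}, {"dp": [0.1, 0.0, -131.6], "twist": [0.0, 0.0, 0.0]}, {"dp": [0.1, -0.1, -175.5], "twist": [0.0, -0.001, 0.0]}]
--
[{"dp": [-22.9, -39.7, 0.0], "twist": [0.0, 0.0, -0.014]}, {"dp": [-45.9, -79.3, 0.1], "twist": [0.0, 0.0, -0.029]}, {"dp": [-68.8, -119.0, 0.1], "twist": [0.0, 0.0, -0.043]}, {"dp": [-91.7, -158.6, 0.1], "twist": [0.0, 0.0, -0.057]}, {"dp": [-114.6, -198.3, 0.2], "twist": [0.0, 0.0, -0.072]}]
[{"dp": [-20.1, -41.2, 0.0], "twist": [0.0, 0.0, -0.014]}]
--
[{"dp": [-9.3, -41.9, 0.0], "twist": [0.0, 0.0, -0.014]}, {"dp": [-18.5, -83.8, 0.0], "twist": [0.0, 0.0, -0.027]}, {"dp": [-27.8, -125.7, 0.0], "twist": [0.0, 0.0, -0.041]}, {"dp": [-37.0, -167.7, 0.1], "twist": [0.0, 0.0, -0.055]}, {"dp": [-46.3, -209.6, 0.1], "twist": [0.0, 0.0, -0.068]}]
[{"dp": [-6.4, -42.4, 0.0], "twist": [0.0, 0.0, -0.014]}, {"dp": [-12.8, -84.9, 0.0], "twist": [0.0, 0.0, -0.028]}]
--
[{"dp": [0.0, 0.0, 23.0], "twist": [0.0, 0.0, 0.0]}, {"dp": [0.0, 0.0, 46.0], "twist": [0.0, 0.0, 0.0]}, {"dp": [0.0, 0.0, 69.0], "twist": [0.0, 0.0, 0.0]}, {"dp": [0.0, 0.1, 92.0], "twist": [0.0, 0.0, 0.0]}, {"dp": [0.1, 0.1, 115.0], "twist": [0.0, 0.0, 0.0]}]
--
```

>>> {"api": "step_arm", "payload": {"motion": [{"dp": [0, 0, -44], "twist": [0, 0, 0], "hand": -0.5}, {"dp": [0, 0, -88], "twist": [0, 0, 0], "hand": -0.5}, {"dp": [0, 0, -132], "twist": [0, 0, 0], "hand": -0.5}, {"dp": [0, 0, -175.5], "twist": [0, 0, 0], "hand": -0.5}, {"dp": [0, 0, -175.5], "twist": [0, 0, 0], "hand": -0.5}]}}

```text
clock: 71.05
tool_pos: [0.4447, 0.2751, 0.2025]
eef_rot: [0.212, 0.977, 0.002, 0.001]
contact_force: [0.0, 0.3, -1.0]
opening: 0.401
finger_force: 30.0
```

>>> {"api": "step_arm", "payload": {"motion": [{"dp": [-22.9, -39.7, 0], "twist": [0, 0, -0.014], "hand": -0.5}, {"dp": [-45.9, -79.3, 0], "twist": [0, 0, -0.029], "hand": -0.5}, {"dp": [-68.8, -119, 0], "twist": [0, 0, -0.043], "hand": -0.5}, {"dp": [-91.7, -158.6, 0], "twist": [0, 0, -0.057], "hand": -0.5}, {"dp": [-114.6, -198.3, 0], "twist": [0, 0, -0.072], "hand": -0.5}]}}

```text
clock: 71.68
tool_pos: [0.4649, 0.044, 0.1985]
eef_rot: [0.176, 0.984, -0.0, -0.002]
contact_force: [0.5, 0.5, -0.8]
opening: 0.404
finger_force: 30.0
```

>>> {"api": "step_arm", "payload": {"motion": [{"dp": [-20.1, -41.2, 0], "twist": [0, 0, -0.014], "hand": -0.5}]}}

```text
clock: 71.8
tool_pos: [0.4694, -0.0016, 0.1985]
eef_rot: [0.17, 0.986, -0.0, -0.002]
contact_force: [0.7, -0.7, -0.4]
opening: 0.405
finger_force: 30.0
```

>>> {"api": "step_arm", "payload": {"motion": [{"dp": [-9.3, -41.9, 0], "twist": [0, 0, -0.014], "hand": -0.5}, {"dp": [-18.5, -83.8, 0], "twist": [0, 0, -0.027], "hand": -0.5}, {"dp": [-27.8, -125.7, 0], "twist": [0, 0, -0.041], "hand": -0.5}, {"dp": [-37, -167.7, 0], "twist": [0, 0, -0.055], "hand": -0.5}, {"dp": [-46.3, -209.6, 0], "twist": [0, 0, -0.068], "hand": -0.5}]}}

```text
clock: 72.42
tool_pos: [0.4424, -0.2142, 0.1984]
eef_rot: [0.136, 0.991, 0.0, -0.002]
contact_force: [0.3, -0.5, -1.0]
opening: 0.401
finger_force: 30.0
```

>>> {"api": "step_arm", "payload": {"motion": [{"dp": [-6.4, -42.4, 0], "twist": [0, 0, -0.014], "hand": -0.5}, {"dp": [-12.8, -84.9, 0], "twist": [0, 0, -0.028], "hand": -0.5}, {"dp": [-12.8, -84.9, 0], "twist": [0, 0, -0.028], "hand": -0.5}, {"dp": [-12.8, -84.9, 0], "twist": [0, 0, -0.028], "hand": -0.5}]}}

```text
clock: 72.92
tool_pos: [0.4325, -0.2971, 0.1988]
eef_rot: [0.122, 0.993, 0.001, -0.001]
contact_force: [1.0, 1.3, -0.5]
opening: 0.404
finger_force: 30.0
```

>>> {"api": "step_arm", "payload": {"motion": [{"dp": [0, 0, 30], "twist": [0, 0, 0], "hand": -0.5}, {"dp": [0, 0, 60], "twist": [0, 0, 0], "hand": -0.5}, {"dp": [0, 0, 90], "twist": [0, 0, 0], "hand": -0.5}, {"dp": [0, 0, 115], "twist": [0, 0, 0], "hand": -0.5}, {"dp": [0, 0, 115], "twist": [0, 0, 0], "hand": -0.5}]}}

```text
clock: 73.55
tool_pos: [0.4322, -0.2958, 0.0834]
eef_rot: [0.121, 0.993, 0.001, -0.002]
contact_force: [-0.4, 0.4, -0.6]
opening: 0.408
finger_force: 30.0
```

>>> {"api": "step_arm", "payload": {"motion": [{"dp": [0, 0, 0], "twist": [0, 0, 0], "hand": -0.5}, {"dp": [0, 0, 0], "twist": [0, 0, 0], "hand": -0.5}, {"dp": [0, 0, 0], "twist": [0, 0, 0], "hand": -0.5}]}}

```text
clock: 73.92
tool_pos: [0.4332, -0.2982, 0.0856]
eef_rot: [0.123, 0.992, -0.0, 0.0]
contact_force: [0.1, -0.2, -0.7]
opening: 0.408
finger_force: 30.0
```

```bash
cat > ns.py <<'E'
from pl import *
s=meas(); print(s['tool_pos'],R.from_quat(s['eef_rot']).as_matrix().round(3).tolist(),s['q'].round(2),s['opening'],s['contact_force'].round(1))
N=np.array([.4328,-.2982]); fx=np.array([np.cos(.246),-np.sin(.246)]); fy=np.array([-fx[1],fx[0]])
d=snap('wrist'); W=cloud(d); t=s['tool_pos']; X=(W[...,:2]-N)@fx; Y=(W[...,:2]-N)@fy; m=(d['pixels'].min(-1)>170)&(abs(W[...,2]-(t[2]-.0125))<.005)&(abs(X)<.08)&(abs(Y)<.04)
print('plate',m.sum(),(np.percentile(X[m],[1,99])*1000).round(1),(np.percentile(Y[m],[2,98])*1000).round(1),np.percentile(W[m][:,2],[5,50,95]).round(4)) if m.sum() else 0
m=(abs(W[...,2]-.02)<.004)&(abs(X)<.14)&(abs(Y)<.08); print('base',m.sum(),(np.percentile(X[m],[.5,99.5])*1000).round(1),(np.percentile(Y[m],[.5,99.5])*1000).round(1))
g=R.from_quat(s['eef_rot']).inv().apply(np.array([*N,t[2]])-t)*1000; print('to nest, tool axes',g.round(1))
E
python3 ns.py
```

```text
[ 0.43323057 -0.29822551  0.08556163] [[-0.97, 0.243, 0.0], [0.243, 0.97, -0.0], [-0.0, -0.0, -1.0]] [ 0.93  0.94 -0.71  1.97  1.05  0.65  0.84] 0.40834780164223355 [ 0.1 -0.2 -0.7]
plate 11630 [-47.6  50. ] [-16.1  18. ] [0.0719 0.0729 0.0739]
base 31438 [-114.   110.7] [-49.9  48.7]
to nest, tool axes [ 0.4 -0.1 -0. ]
```

>>> {"api": "step_arm", "payload": {"motion": [{"dp": [0.4, 0, 10], "twist": [0, 0, 0], "hand": -0.5}, {"dp": [0.4, 0, 20], "twist": [0, 0, 0], "hand": -0.5}, {"dp": [0.4, 0, 28], "twist": [0, 0, 0], "hand": -0.5}, {"dp": [0.4, 0, 34], "twist": [0, 0, 0], "hand": -0.5}, {"dp": [0.4, 0, 38], "twist": [0, 0, 0], "hand": -0.5}]}}

```text
clock: 74.6
tool_pos: [0.4324, -0.2978, 0.0462]
eef_rot: [0.122, 0.992, 0.0, -0.001]
contact_force: [-0.1, -0.3, -0.9]
opening: 0.402
finger_force: 30.0
```

>>> {"api": "step_arm", "payload": {"motion": [{"dp": [0, 0, 2], "twist": [0, 0, 0], "hand": -0.5}, {"dp": [0, 0, 2], "twist": [0, 0, 0], "hand": -0.5}, {"dp": [0, 0, 2], "twist": [0, 0, 0], "hand": -0.5}]}}

```text
clock: 74.97
tool_pos: [0.4326, -0.298, 0.045]
eef_rot: [0.122, 0.992, -0.0, -0.0]
contact_force: [0.5, 0.5, -1.3]
opening: 0.402
finger_force: 30.0
```

```bash
python3 ns.py
```

```text
[ 0.4325527  -0.29802468  0.04495059] [[-0.97, 0.243, -0.001], [0.243, 0.97, 0.0], [0.001, -0.0, -1.0]] [ 0.89  1.   -0.64  1.98  1.15  0.59  0.75] 0.40223786682477247 [ 0.5  0.5 -1.3]
plate 15760 [-59.4  59.5] [-25.9  25. ] [0.0295 0.032  0.0332]
base 47448 [-113.8   78. ] [-49.6  48.6]
to nest, tool axes [-0.3 -0.1 -0. ]
```

It is in without contact force. I release, retreat and look.

>>> {"api": "step_arm", "payload": {"motion": [{"dp": [0, 0, 0], "twist": [0, 0, 0], "hand": 0.1}, {"dp": [0, 0, 0], "twist": [0, 0, 0], "hand": 0.25}, {"dp": [0, 0, 0], "twist": [0, 0, 0], "hand": 0.25}, {"dp": [0, 0, -30], "twist": [0, 0, 0], "hand": 0.25}, {"dp": [0, 0, -80], "twist": [0, 0, 0], "hand": 0.25}]}}

```text
clock: 75.65
tool_pos: [0.4315, -0.2975, 0.1245]
eef_rot: [0.122, 0.992, 0.001, -0.002]
contact_force: [1.0, -0.8, 0.5]
opening: 0.626
finger_force: 0.0
```

>>> {"api": "step_arm", "payload": {"motion": [{"dp": [0, 0, -50], "twist": [0, 0, 0], "hand": 0.1}, {"dp": [0, 0, -100], "twist": [0, 0, 0.1], "hand": 0.1}, {"dp": [0, 0, -140], "twist": [0, 0, 0.25], "hand": 0}, {"dp": [0, 0, -140], "twist": [0, 0, 0.4], "hand": 0}, {"dp": [0, 0, -140], "twist": [0, 0, 0.55], "hand": 0}]}}

```text
clock: 76.28
tool_pos: [0.4326, -0.298, 0.2655]
eef_rot: [0.39, 0.921, -0.0, 0.0]
contact_force: [-0.2, 1.0, -0.3]
opening: 0.498
finger_force: 0.0
```

>>> {"api": "step_arm", "payload": {"motion": [{"dp": [0, 0, 0], "twist": [0, 0, 0.16], "hand": -0.1}, {"dp": [0, 0, 0], "twist": [0, 0, 0.32], "hand": -0.1}, {"dp": [0, 0, 0], "twist": [0, 0, 0.48], "hand": -0.1}, {"dp": [0, 0, 0], "twist": [0, 0, 0.64], "hand": -0.1}, {"dp": [0, 0, 0], "twist": [0, 0, 0.8], "hand": -0.1}]}}

```text
clock: 76.9
tool_pos: [0.4324, -0.2978, 0.2648]
eef_rot: [0.718, 0.697, -0.0, -0.001]
contact_force: [-0.4, 0.5, 0.5]
opening: 0.452
finger_force: 0.0
```

>>> {"api": "step_arm", "payload": {"motion": [{"dp": [0, 0, 0], "twist": [0, 0, 0.22], "hand": -0.1}, {"dp": [0, 0, 0], "twist": [0, 0, 0.22], "hand": -0.1}, {"dp": [0, 0, 0], "twist": [0, 0, 0.22], "hand": -0.1}, {"dp": [0, 0, 0], "twist": [0, 0, 0.22], "hand": -0.1}]}}

```text
clock: 77.4
tool_pos: [0.4326, -0.2979, 0.2647]
eef_rot: [0.788, 0.616, -0.0, -0.001]
contact_force: [-0.6, -0.1, 0.9]
opening: 0.449
finger_force: 0.0
```

```bash
cat > cl.py <<'E'
from pl import *
s=meas(); print(s['tool_pos'],R.from_quat(s['eef_rot']).as_matrix().round(3).tolist(),s['q'].round(2),s['opening'])
N=np.array([.4328,-.2982]); fx=np.array([np.cos(.246),-np.sin(.246)]); fy=np.array([-fx[1],fx[0]])
d=snap('wrist'); save(d,'nest2.png'); W=cloud(d); X=(W[...,:2]-N)@fx; Y=(W[...,:2]-N)@fy
f=fitlink(d,N,.032,.053); print(f)
m=(d['pixels'].min(-1)>170)&(abs(X)<.03)&(abs(Y)<.03)&(W[...,2]>.026)&(W[...,2]<.05); P=W[m]; c=P.mean(0); n=np.linalg.svd(P-c,full_matrices=False)[2][2]; print('blank top',np.percentile(P[:,2],[5,50,95]).round(4),n.round(3),'Y',np.percentile(Y[m],[2,98]).round(4))
m=(d['pixels'].max(-1)<75)&(W[...,2]>.11)&(W[...,2]<.17)&(X>.08)&(X<.22)&(abs(Y)<.085)
print('bar',m.sum(),[np.percentile(a[m],[5,50,95]).round(4).tolist() for a in (X,Y,W[...,2])])
E
python3 cl.py
```

```text
[ 0.43258379 -0.29793544  0.26471165] [[0.24, 0.971, -0.001], [0.971, -0.24, 0.0], [0.0, -0.001, -1.0]] [ 0.83  0.59 -0.51  1.85  0.38  0.8  -0.12] 0.4485394388489562
{'c': array([ 0.4342, -0.2927]), 'yaw': -0.242, 'size': [46, 105], 'eye': None, 'z': 0.0319, 'rgb': array([247, 248, 250])}
blank top [0.0308 0.032  0.0332] [0.001 0.011 1.   ] Y [-0.0162  0.0191]
bar 2961 [[0.0844, 0.1541, 0.1617], [-0.0516, 0.0109, 0.0648], [0.1187, 0.1371, 0.1395]]
```

View pics/nest2.png

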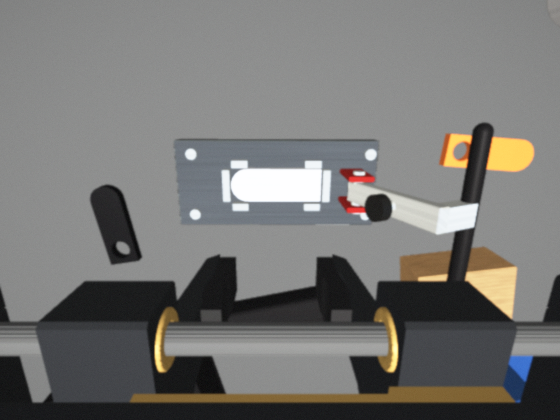

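The nest picture shows the blank home at (280,185), between the blocks and level, and the bar back from (483,130) to (458,280). I approach the bar.

>>> {"api": "step_arm", "payload": {"motion": [{"dp": [15, 45, 15], "twist": [0, 0, 0], "hand": -0.1}, {"dp": [30, 90, 30], "twist": [0, 0, 0], "hand": -0.1}, {"dp": [45, 135, 50], "twist": [0, 0, 0], "hand": -0.1}, {"dp": [45, 158, 60], "twist": [0, 0, 0], "hand": -0.1}, {"dp": [45, 158, 60], "twist": [0, 0, 0], "hand": -0.1}]}}

```text
clock: 78.08
tool_pos: [0.5975, -0.2921, 0.2031]
eef_rot: [0.788, 0.616, -0.0, -0.001]
contact_force: [-0.7, -0.7, -0.4]
opening: 0.45
finger_force: 0.0
```

>>> {"api": "step_arm", "payload": {"motion": [{"dp": [0, 0, 25], "twist": [0, 0, 0], "hand": -0.1}, {"dp": [0, 0, 50], "twist": [0, 0, 0], "hand": -0.1}, {"dp": [0, 0, 70], "twist": [0, 0, 0], "hand": -0.1}, {"dp": [0, 0, 70], "twist": [0, 0, 0], "hand": -0.3}, {"dp": [0, 0, 70], "twist": [0, 0, 0], "hand": -0.5}]}}

```text
clock: 78.7
tool_pos: [0.5971, -0.2928, 0.1356]
eef_rot: [0.788, 0.615, 0.0, 0.0]
contact_force: [0.2, 0.1, 0.1]
opening: 0.263
finger_force: 0.0
```

>>> {"api": "step_arm", "payload": {"motion": [{"dp": [0, 0, 0], "twist": [0, 0, 0], "hand": -0.5}, {"dp": [0, 0, 0], "twist": [0, 0, 0], "hand": -0.5}]}}

```text
clock: 78.95
tool_pos: [0.5971, -0.2927, 0.1354]
eef_rot: [0.788, 0.616, -0.0, 0.0]
contact_force: [-0.8, 0.5, -0.3]
opening: 0.251
finger_force: 0.0
```

```bash
python3 - <<'E'
from pl import *
s=meas(); print(s['tool_pos'],R.from_quat(s['eef_rot']).as_matrix().round(3).tolist(),s['q'].round(2),s['opening'],s['finger_force'],s['contact_force'])
N=np.array([.4328,-.2982]); fx=np.array([np.cos(.246),-np.sin(.246)]); print((s['tool_pos'][:2]-N)@fx)
d=snap('wrist');print(find(d,'wrist','bar_left'))
E
```

```text
[ 0.59711343 -0.29268401  0.13540394] [[0.242, 0.97, 0.0], [0.97, -0.242, -0.0], [-0.0, 0.0, -1.0]] [ 0.6   0.92 -0.42  1.53  0.47  0.8  -0.24] 0.25113062483976833 0.0 [-0.83274112  0.48682065 -0.25749312]
0.15802336878385187
[(0.6, [0.589, -0.301, 0.138], [260, 322])]
```

Caged without contact. Now I swing the clamp over.

>>> {"api": "step_arm", "payload": {"motion": [{"dp": [0, -7.8, -7], "twist": [0, 0, 0], "hand": -0.5}, {"dp": [0, -16.2, -13], "twist": [0, 0, 0], "hand": -0.5}, {"dp": [0, -25, -18.4], "twist": [0, 0, 0], "hand": -0.5}, {"dp": [0, -34.5, -22.7], "twist": [0, 0, 0], "hand": -0.5}, {"dp": [0, -44.4, -26], "twist": [0, 0, 0], "hand": -0.5}]}}

```text
clock: 79.68
tool_pos: [0.5529, -0.2817, 0.1612]
eef_rot: [0.788, 0.615, -0.0, -0.0]
contact_force: [3.0, -0.8, 1.3]
opening: 0.25
finger_force: 1.0
```

>>> {"api": "step_arm", "payload": {"motion": [{"dp": [0, -10, -2.4], "twist": [0, 0, 0], "hand": -0.5}, {"dp": [0, -20.4, -3.8], "twist": [0, 0, 0], "hand": -0.5}, {"dp": [0, -30.8, -4.1], "twist": [0, 0, 0], "hand": -0.5}, {"dp": [0, -41.2, -3.4], "twist": [0, 0, 0], "hand": -0.5}, {"dp": [0, -51.4, -1.6], "twist": [0, 0, 0], "hand": -0.5}]}}

```text
clock: 80.3
tool_pos: [0.5026, -0.2691, 0.162]
eef_rot: [0.788, 0.615, -0.001, -0.001]
contact_force: [-0.0, -0.9, -0.1]
opening: 0.251
finger_force: 0.0
```

>>> {"api": "step_arm", "payload": {"motion": [{"dp": [0, -10, 2.7], "twist": [0, 0, 0], "hand": -0.5}, {"dp": [0, -19.8, 6.5], "twist": [0, 0, 0], "hand": -0.5}, {"dp": [0, -29, 11.2], "twist": [0, 0, 0], "hand": -0.5}, {"dp": [0, -37.7, 16.7], "twist": [0, 0, 0], "hand": -0.5}, {"dp": [0, -46, 23.2], "twist": [0, 0, 0], "hand": -0.5}]}}

```text
clock: 80.92
tool_pos: [0.4583, -0.2581, 0.1386]
eef_rot: [0.788, 0.615, -0.001, -0.001]
contact_force: [-0.9, 0.1, -0.7]
opening: 0.253
finger_force: 0.4
```

>>> {"api": "step_arm", "payload": {"motion": [{"dp": [0, -7.4, 7.2], "twist": [0, 0, 0], "hand": -0.5}, {"dp": [0, -14, 15], "twist": [0, 0, 0], "hand": -0.5}, {"dp": [0, -20, 23.7], "twist": [0, 0, 0], "hand": -0.5}, {"dp": [0, -25, 33], "twist": [0, 0, 0], "hand": -0.5}, {"dp": [0, -29, 42], "twist": [0, 0, 0], "hand": -0.5}]}}

```text
clock: 81.55
tool_pos: [0.4314, -0.2512, 0.0967]
eef_rot: [0.788, 0.616, 0.0, 0.0]
contact_force: [0.7, -0.5, 0.4]
opening: 0.251
finger_force: 0.0
```

>>> {"api": "step_arm", "payload": {"motion": [{"dp": [0, 0, 0], "twist": [0, 0, 0], "hand": -0.5}, {"dp": [0, 0, 0], "twist": [0, 0, 0], "hand": -0.2}, {"dp": [0, 0, 0], "twist": [0, 0, 0], "hand": 0}, {"dp": [0, 0, 0], "twist": [0, 0, 0], "hand": 0}]}}

```text
clock: 82.05
tool_pos: [0.4313, -0.2513, 0.0975]
eef_rot: [0.788, 0.615, -0.0, -0.0]
contact_force: [0.1, -0.1, -0.2]
opening: 0.5
finger_force: 0.0
```

>>> {"api": "step_arm", "payload": {"motion": [{"dp": [0, 0, -20], "twist": [0, 0, 0], "hand": 0}, {"dp": [0, 0, -60], "twist": [0, 0, 0], "hand": 0}, {"dp": [0, 0, -110], "twist": [0, 0, 0], "hand": 0}, {"dp": [0, 0, -170], "twist": [0, 0, 0], "hand": 0}, {"dp": [0, 0, -190], "twist": [0, 0, 0], "hand": 0}]}}

```text
clock: 82.68
tool_pos: [0.4325, -0.2516, 0.2908]
eef_rot: [0.788, 0.615, 0.001, 0.002]
contact_force: [0.2, -0.2, -0.4]
opening: 0.5
finger_force: 0.0
```

```bash
cat > e.py <<'E'
from pl import *
N=np.array([.4328,-.2982]); fx=np.array([np.cos(.246),-np.sin(.246)]); fy=np.array([-fx[1],fx[0]])
d=snap('wrist'); save(d,'end_w.png'); W=cloud(d); X=(W[...,:2]-N)@fx; Y=(W[...,:2]-N)@fy
m=(d['pixels'].max(-1)<75)&(W[...,2]>.07)&(W[...,2]<.125)&(X>-.06)&(X<.05)&(abs(Y)<.085)
print('bar',m.sum(),[np.percentile(a[m],[5,50,95]).round(4).tolist() for a in (X,Y,W[...,2])])
m=(d['pixels'].min(-1)>170)&(X<.01)&(X>-.03)&(abs(Y)<.03)&(W[...,2]>.026)&(W[...,2]<.05); print('blank top',m.sum(),np.percentile(W[m][:,2],[5,50,95]).round(4))
import chk
d=snap('scene'); save(d,'end_s.png')
E
python3 e.py
```

```text
bar 1521 [[-0.0181, -0.0126, -0.0066], [-0.0598, 0.0052, 0.0649], [0.0967, 0.1001, 0.1017]]
blank top 335 [0.0302 0.032  0.0333]
scene peg 1 82 link x [0.057 0.131] y [0.068 0.101] D [0.0076 0.0106 0.0254]
scene peg 2 84 link x [0.101 0.135] y [-0.02   0.027] D [0.0069 0.0109 0.0252]
scene peg 3 75 link x [0.068 0.132] y [-0.101 -0.066] D [0.0077 0.0131 0.0273]
scene peg 4 71 link x [0.115 0.131] y [-0.184 -0.152] D [0.0076 0.0133 0.0276]
```

View pics/end_w.png

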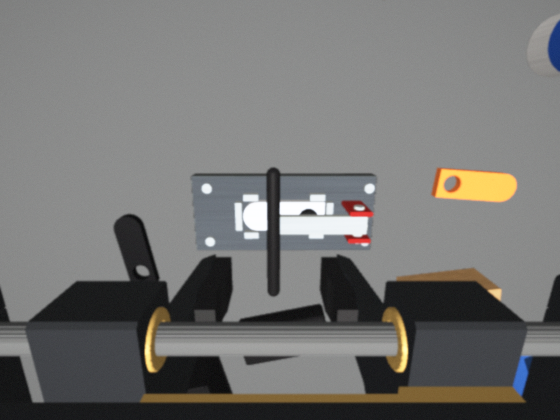

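The wrist picture shows the bar at (273,230) over the blank at (285,213), with the pad down at (308,212). The bar height equals joint 0. I go back over the board to check the four links by numbers.

>>> {"api": "step_arm", "payload": {"motion": [{"dp": [45, 15, -14], "twist": [0, 0, -0.04], "hand": 0}, {"dp": [90, 30, -28], "twist": [0, 0, -0.09], "hand": 0}, {"dp": [140, 45, -42], "twist": [0, 0, -0.14], "hand": 0}, {"dp": [190, 50, -56], "twist": [0, 0, -0.19], "hand": 0}, {"dp": [240, 50, -70], "twist": [0, 0, -0.245], "hand": 0}]}}

```text
clock: 83.5
tool_pos: [0.5378, -0.0292, 0.3554]
eef_rot: [0.706, 0.708, -0.001, -0.002]
contact_force: [0.5, 0.5, 0.6]
opening: 0.499
finger_force: 0.0
```

>>> {"api": "step_arm", "payload": {"motion": [{"dp": [50, 10, 0], "twist": [0, 0, 0], "hand": 0}, {"dp": [100, 20, 0], "twist": [0, 0, 0], "hand": 0}, {"dp": [150, 30, 0], "twist": [0, 0, 0], "hand": 0}, {"dp": [170, 30, 0], "twist": [0, 0, 0], "hand": 0}, {"dp": [170, 30, 0], "twist": [0, 0, 0], "hand": 0}]}}

```text
clock: 84.12
tool_pos: [0.567, 0.1403, 0.3557]
eef_rot: [0.706, 0.708, -0.002, -0.001]
contact_force: [-0.5, 0.0, -0.4]
opening: 0.498
finger_force: 0.0
```

```bash
cat > fin.py <<'E'
from pl import *
Z=np.load('panel.npz'); b,n,ex,ey=[Z[k] for k in ('b','n','ex','ey')]; print(st()['tool_pos'])
for c in ['wrist','side']:
    d=snap(c); W=cloud(d); D=(W-b)@n; X=(W-b)@ex; Y=(W-b)@ey
    m0=((D>.0085)&(D<.0145)&(X>0)&(X<.15)&(Y>-.21)&(Y<.13)).astype(np.uint8)
    k,l,s,cc=cv2.connectedComponentsWithStats(m0,connectivity=4)
    for i in range(1,k):
        if s[i,4]<150: continue
        m=l==i; P=W[m]; g=P.mean(0); nn=np.linalg.svd(P-g,full_matrices=False)[2][2]; nn*=np.sign(nn@n)
        (x,y),sz,a=cv2.minAreaRect((np.stack([X[m],Y[m]],-1)*1000).astype(np.float32))
        print(c,s[i,4],'mid',round(x,1),round(y,1),'size',np.round(sz),'ang',round(a,1),'D',(np.percentile(D[m],[5,50,95])*1000).round(1),'tilt',np.arccos(min(1,nn@n)).round(3))
E
python3 fin.py
```

```text
[0.56700909 0.14028137 0.35570092]
wrist 1882 mid 78.2 84.2 size [102.  36.] ang 0.9 D [10.7 12.  13. ] tilt 0.004
wrist 1745 mid 83.0 17.1 size [ 37. 101.] ang 59.0 D [10.5 12.  13. ] tilt 0.006
wrist 1372 mid 78.6 -84.3 size [101.  37.] ang 0.5 D [10.3 11.9 13. ] tilt 0.009
wrist 336 mid 44.4 -168.8 size [38. 32.] ang 83.3 D [10.7 11.9 13.1] tilt 0.015
```

```bash
python3 -c "
from h import *
print(r.finish_job())"
```

```text
the job is handed in; nothing more can be done
None
```

The job is handed in, with no verdict returned: all four drilled links hang flat, one to a peg (one turned about 30° on its peg, within the limits), and the blank lies home in the nest under the closed clamp.

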